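# Set a chocolate egg under the sprung pen of an egg-decorating machine

### The job

Get the chocolate egg ready for drawing: raise the pen all the way with the lift lever, take the egg from its upturned cup and lay it down on the machine's rollers, then ease the lift lever down until the pen nib rests lightly on the egg, only just giving in its spring holder and not pushed hard onto it. Move the pen only by the lever, do not drop the egg, and leave the cups, jar, brush and tube where they are.

Things in the scene. Friction and masses are not known exactly. Their poses are not given: they have to be found in the camera images.
- machine: Fixed white egg-decorating machine. Origin on the table right below the middle of the roller cradle; x points away from the operator (operator and robot are on the -x side), y to the operator's left, z up. Base: x -70 to 150, y -110 to 110, z 0 to 30 mm. Two posts 20 mm thick at x 100, y +-88 mm, 330 mm high, carry the white head: x 22 to 86, y -30 to 30, z 225 to 340 mm.
- cradle (a point): Where the centre of the egg comes to lie on the rollers, 85 mm above the machine's origin. Two shafts along the machine's x, at y +-20 mm and 30 mm below this point, carry four fixed rubber wheels, 20 mm in diameter, 8 mm wide, at x +-20 mm: they centre the egg, long axis along the machine's x, either end first. Bearing plates at x +-40 mm end 22 mm below this point.
- egg: Loose chocolate egg, 80 mm long, 60 mm thick, about 120 g (varies), at first lying level on the rim of its upturned cup, long axis roughly along the robot's x. Origin at its centre; x along its long axis, towards the blunt end (small flower). Laid level into the cradle it settles within about 5 mm of cradle; the wheels do not right an egg put in steeply.
- egg_cup: Loose upturned black cup the egg lies on, 95 mm high, 82 mm wide at the table, 55 mm at the top, where a rim 9 mm high and 48 mm wide inside holds the egg. Origin at the centre of its foot on the table. It is left or right of the machine.
- spare_cup: Loose empty cup of the same make, on the other side of the machine; must not be disturbed. Origin at the centre of its foot on the table.
- lever_knob (a point): Centre of the red ball knob, 24 mm in diameter, at the end of the lift lever (steel rod, 9 mm) on the left of the head. The lever turns about an axis along the machine's y through x 50, z 262 mm; the knob is 100 mm from that axis, at y 72 mm. The lever points to -x: 30 degrees below level when fully down, 40 above level when fully up.
- lift_lever (a joint): Lift lever, rad: 0 fully down, 1.22 fully up. It stays where it is left (friction; 3 to 6 N at the knob moves it) and lifts slide, clamp and pen by 60 mm per rad. With the lever down the nib is too low for the egg to go in; fully up it is 53 to 63 mm above the top of an egg in the cradle.
- pen: Orange felt pen, 14 mm thick, 135 mm long, upright over the cradle centre; origin at the tip of its nib. With the lever at 0 the tip is 95 to 105 mm above the table, as it was clamped (differs each time). It is sprung: it gives upward in its holder from 3 N on, then 0.5 N per mm. Its clamp, 26 x 30 x 22 mm, starts 65 mm above the tip.
- colour_jar: Loose closed jar with white cap, 48 mm wide, 62 mm high, origin at the centre of its foot; must not be disturbed.
- brush: Loose green brush lying on the table, 170 mm long along its x, origin on the table below it; must not be disturbed.
- colour_tube: Loose yellow and blue tube lying on the table, about 95 mm long along its x, 14 mm high, origin on the table below its middle; must not be disturbed.
- lamp_hood (a point): Middle of the front edge of the lamp hood on top of the head. Seen from the machine's origin the hood spans x -20 to 86, y -38 to 38, z 342 to 358 mm. It overhangs the pen and is in the way of an upright gripper at the lever and the cradle: lean the gripper back 25 to 40 degrees to the operator's side, fingers pointing down and along the machine's +x.
- pen_slide: Dark slide plate, 36 mm wide, 50 mm high, on the front of the head; it carries the pen's aluminium clamp and the pen, is moved by the lever and must not be pushed by the robot. Origin and axes are the machine's when the lever is at 0; it rises with the lever.

How it is judged:
On the way, in this order (a step that is already met when the one before it is completed fails the run):
1. the pen is raised by the lift lever (lever above 1.05 rad) (value of joint lift_lever above 1.05 rad), for 0.2 s.
2. the egg lies let go on the rollers (within 9 mm) with the pen still clear of it (distance between egg and cradle below 0.009 m and contact force between egg and anything else above 0.3 N and contact force between each of the fingers, pen and egg below 0.05 N), for 0.3 s.
3. the nib presses on the egg with 0.5 to 7 N (contact force between pen and egg between 0.5 and 7 N), for 0.2 s.
At the end, for the whole second after the job is handed in: The egg lies at rest on the rollers (centre within 9 mm of the cradle point, long axis within 0.35 rad of the machine's x) and the sprung nib rests on it with 0.5 to 7 N (given at most about 8 mm) (all of step 3 and distance between egg and cradle below 0.009 m and angle between the x axis of egg and the x axis of machine, either way round below 0.35 rad and linear speed of egg below 0.02 m/s); the robot touches nothing.
It fails at once if the nib is pushed onto the egg with more than 10 N (contact force between pen and egg above 10 N).
It fails at once if the pen, its clamp or its slide is pushed by the robot instead of by the lever (contact force between any of the fingers, the arm and pen_slide above 3 N).
It fails at once if the egg falls off the cup or the rollers (height (world z) of egg below 0.065 m).
It fails at once if a cup, the jar, the brush or the tube is moved by more than 30 mm (distance of any of egg_cup, spare_cup, colour_jar, brush, colour_tube from where it was at the start of the episode above 0.03 m).
It fails at once if the egg is dropped (moving faster than 0.5 m/s while not held by the fingers) (contact force between the fingers and egg below 0.05 N and linear speed of egg above 0.5 m/s).
It also fails if it takes over 72 s, if anything falls off the work surface, if the arm or the gripper's body presses on something with over 40 N, if the wrist force passes 120 N, or if a joint passes its speed limit or range.

### The arm

A 7-joint arm with a two-finger parallel gripper is mounted at the origin on the work surface. World frame = base frame: x ahead of the robot, y to its left, z up, the work surface at z = 0. Lengths are in m, angles in rad, forces in N, time in s.
With the tool pointing down it reaches from about 0.425 to 0.875 m from the base axis. Payload 9.9 kg.
Tool frame: the origin (TCP) lies at the very end of the fingers, on their centre line; the grasp point (between the pads) lies arm.hold_point_z behind it (arm.hold_point_z is the distance from the TCP to the grasp point, in m); y points along the fingers, z is the direction in which the jaws open and shut, and the axes are right-handed (so a half turn about y gives the same grasp; the last joint's range is limited). The gripper opens to 85 mm and grips with 20 to 120 N. Pads are 22 mm wide; open, the fingers measure 114 mm over their backs; the gripper's body (76 mm by 85 mm) begins 54 mm behind the grasp point. The pads swing forward as they close: fully open they stand 13 mm farther back than shut.
Start: joints at [-1.325, 0.576, 0.025, 1.437, -0.015, 1.129, -0.057], TCP at [0.219, 0.639, 0.196] pointing down, gripper open.
Joint ranges: [-2.76, 2.76], [-0.34, 2.15], [-1.52, 1.57], [0.19, 2.46], [-1.09, 4.23], [0.17, 1.99], [-2.82, 2.82]. Speed limits (rad/s): [2.22, 2.22, 3.01, 3.01, 3.14, 3.14, 3.14].

### API

Orientations are given as a unit quaternion [w, x, y, z].
In Python, from plant import arm, imaging gives the robot as it stands. The module is installed in compiled form; this text tells all that it offers.
- The arm moves only by the shell command python3 -m handwheel 'ROWS' [FORCE]. ROWS is JSON, one flat list of numbers, 7 for each row, row after row: the turn, a rotation vector about the world's x, y, z in rad, then the shift along the world's x, y, z in m, then the gripper's target within -1 to 1 (shut at 1, half-way at 0, fully open at -1). A call has 1 to 20 rows; each row shifts and turns the commanded pose from where the row before left it; what a row does not reach is not made up. A row lasts 1/10 s, in which the tool goes at most 50 mm and 8.59 degrees, less where a joint would pass 70% of its speed; a pose out of reach is approached as far as the arm can. A call with a gripper value outside its range is refused whole. The fingers move at their own pace and stop on an object; FORCE is the grip in N (left out, the last holds). Time passes only in rows, so rows that do not move let the fingers close. It gives the time, the measured TCP pose, the force and the opening at its end, in the units of the state.
- arm.state(): the state, without advancing time (a new reading comes with each control period).
- imaging.read_camera(name): name is "scene" or "side" or "wrist"; returns a dict with "pixels" (400x640x3 uint8, red, green, blue), "fx", "fy", "cx", "cy" (pixels), "xyz" and "attitude" of the camera in the world. Camera axes: x right, y down, z forward; pixel columns grow to the right and rows downward; lengths in m; the calibration is good to about 2 mm. A picture is of the moment at which its call begins. There is no depth.
- arm.close_job(): hands the job in, once; it reports no verdict.
The state is a dict: "clock": time; "q": joint angles; "joint_velocities": joint speeds; "joint_efforts": joint torques, N m; "ee_pos": TCP position; "tool_rot": TCP orientation; "wrist_force": force on the tool from outside, world axes, zero at the start; "ft_torque": the same for the moment, N m; "opening": finger opening in m.
Only numpy, scipy, OpenCV 4.12 (cv2) and the standard library are available. Lean on these libraries where they do the work, as an engineer would, in place of code of your own. Each camera call takes 0.05 s, during which the arm holds its last target.

## Working session

There is one attempt and no reset: what is moved stays moved. The work goes in short steps, Python scripts to look and compute and a shell command to move; the robot and the scene stay as the last step left them, time stands still between calls to the robot, and variables do not carry over. Pictures are saved under pics/ and viewed, and the job is handed in when it is done.

```bash
mkdir -p pics; ls; python3 - <<'E'
from plant import arm, imaging
import cv2
s=arm.state(); print(s, arm.hold_point_z)
for n in ["scene","side","wrist"]:
    c=imaging.read_camera(n); cv2.imwrite(f"pics/a_{n}.png",c["pixels"][:,:,::-1])
    print(n,{k:v for k,v in c.items() if k!="pixels"})
E
```

```text
pics
{'clock': 0.0, 'q': array([-1.32478548,  0.57648432,  0.02481883,  1.43790731, -0.01501924,
        1.12899104, -0.05647607]), 'joint_velocities': array([-2.71595546e-05, -6.56380276e-04, -8.21829235e-04, -1.24754643e-03,
        7.50588668e-04,  1.91208272e-04, -7.05930691e-04]), 'joint_efforts': array([ 1.86574954e-05, -7.65733480e+01,  2.25033380e+00, -2.85974211e+01,
        1.54759304e-02,  1.21927267e-02, -8.04595004e-06]), 'ee_pos': array([0.21842067, 0.63814976, 0.19527449]), 'tool_rot': array([-0.69695509,  0.69808088, -0.11612845,  0.1159779 ]), 'wrist_force': array([ 0.73443895,  1.02019798, -0.42906268]), 'ft_torque': array([-0.03413639, -0.00153919, -0.02264109]), 'opening': 0.08528808584108842} 0.0187
scene {'fx': 368.37300934075984, 'fy': 368.37300934075984, 'cx': 316.7976209744417, 'cy': 199.17545187696066, 'xyz': array([ 1.1762148 , -0.27575736,  0.70968965]), 'attitude': array([-0.37868504,  0.74890537,  0.48614154, -0.24373097])}
side {'fx': 361.5509998110488, 'fy': 361.5509998110488, 'cx': 320.09043223243657, 'cy': 198.39009466672422, 'xyz': array([ 0.40175333, -0.60324532,  0.82197812]), 'attitude': array([-0.38497555,  0.91352289, -0.12265627,  0.04717198])}
wrist {'fx': 355.910460206737, 'fy': 355.910460206737, 'cx': 314.9397279081942, 'cy': 206.02417399660172, 'xyz': array([0.15001508, 0.66227328, 0.37296892]), 'attitude': array([0.11616249, 0.80528699, 0.57560409, 0.08184783])}
```

View pics/a_scene.png

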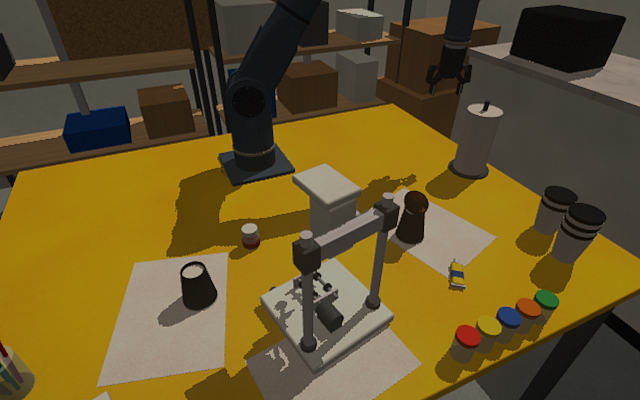

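View pics/a_side.png

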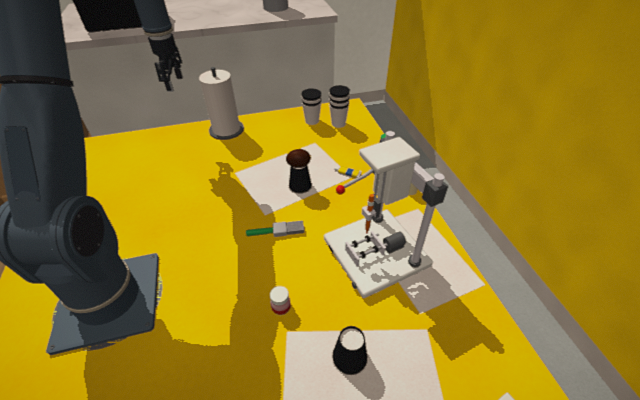

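View pics/a_wrist.png

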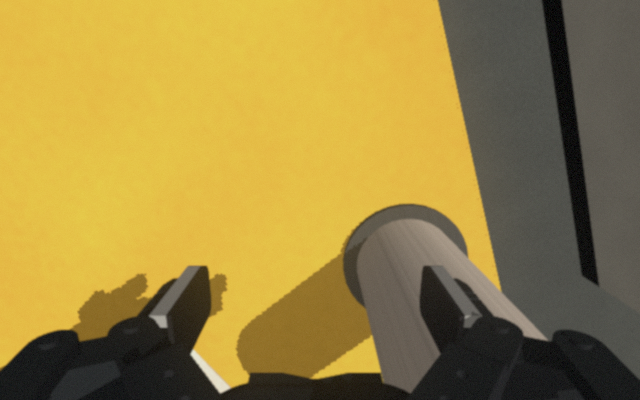

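The scene view shows the egg on its cup (~412,215), the machine (~330,270), the spare cup (~197,285) and the jar (250,236). The side view shows the red knob at (341,189) and the egg at (299,160). I'll take enlarged crops next.

```bash
cat > h.py <<'E'
import numpy as np, cv2
from scipy.spatial.transform import Rotation as R
from scipy.optimize import least_squares
def Rq(q): return R.from_quat([q[1],q[2],q[3],q[0]]).as_matrix()
CAL={"scene":(368.37300934075984,316.7976209744417,199.17545187696066,[1.1762148,-0.27575736,0.70968965],[-0.37868504,0.74890537,0.48614154,-0.24373097]),
"side":(361.5509998110488,320.09043223243657,198.39009466672422,[0.40175333,-0.60324532,0.82197812],[-0.38497555,0.91352289,-0.12265627,0.04717198])}
def addcam(name,c): CAL[name]=(c["fx"],c["cx"],c["cy"],list(c["xyz"]),list(c["attitude"]))
def proj(name,p):
    f,cx,cy,x,q=CAL[name]; d=(np.atleast_2d(p)-np.array(x))@Rq(q)
    return np.c_[f*d[:,0]/d[:,2]+cx,f*d[:,1]/d[:,2]+cy]
def ray(name,u,v):
    f,cx,cy,x,q=CAL[name]; d=Rq(q)@np.array([(u-cx)/f,(v-cy)/f,1.]); return np.array(x),d/np.linalg.norm(d)
def tri(obs): # [(name,u,v)]
    A=np.zeros((3,3));b=np.zeros(3);rs=[]
    for n,u,v in obs:
        o,d=ray(n,u,v);P=np.eye(3)-np.outer(d,d);A+=P;b+=P@o;rs.append((o,P))
    p=np.linalg.solve(A,b); return p,[round(float(np.linalg.norm(P@(p-o)))*1000,1) for o,P in rs]
def onz(name,u,v,z):
    o,d=ray(name,u,v); return o+d*(z-o[2])/d[2]
def crop(img,x0,y0,w,h,k,fn):
    c=cv2.resize(img[y0:y0+h,x0:x0+w],None,fx=k,fy=k,interpolation=cv2.INTER_CUBIC)
    for i in range(0,w,10):
        cv2.line(c,(i*k,0),(i*k,8 if i%50 else 16),(255,0,255),1)
        if (x0+i)%20==0: cv2.putText(c,str(x0+i),(i*k,26),0,.35,(255,0,255),1)
    for i in range(0,h,10):
        cv2.line(c,(0,i*k),(8,i*k),(255,0,255),1)
        if (y0+i)%20==0: cv2.putText(c,str(y0+i),(10,i*k+4),0,.35,(255,0,255),1)
    cv2.imwrite(fn,c)
E
python3 - <<'E'
from h import *
print(proj("scene",[0,0,0]),proj("side",[0,0,0]))
s=cv2.imread("pics/a_scene.png");d=cv2.imread("pics/a_side.png")
crop(s,240,150,200,150,4,"pics/b_scene.png")
crop(d,280,120,170,140,4,"pics/b_side1.png")
crop(d,230,130,120,100,6,"pics/b_side2.png")
crop(d,250,270,150,120,5,"pics/b_side3.png")
E
```

```text
[[254.91765577 163.03083697]] [[108.45677988 299.3805008 ]]
```

View pics/b_scene.png

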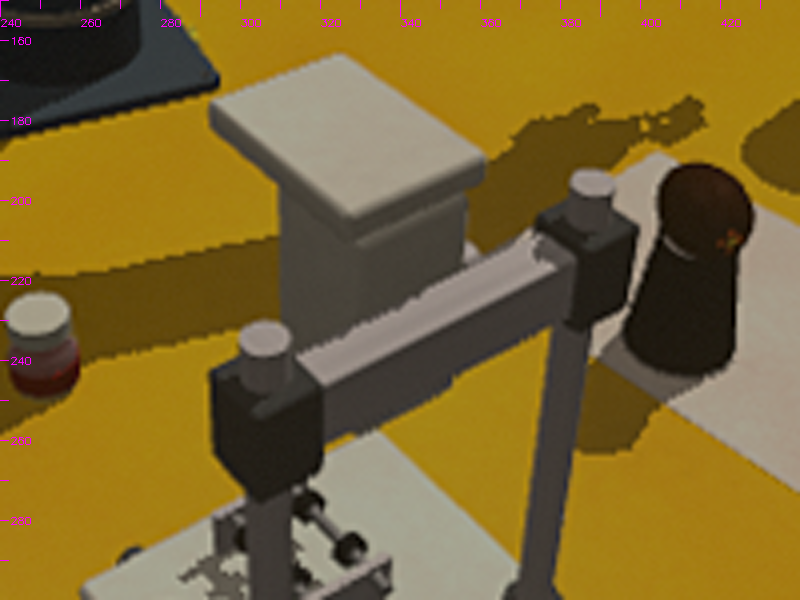

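View pics/b_side1.png

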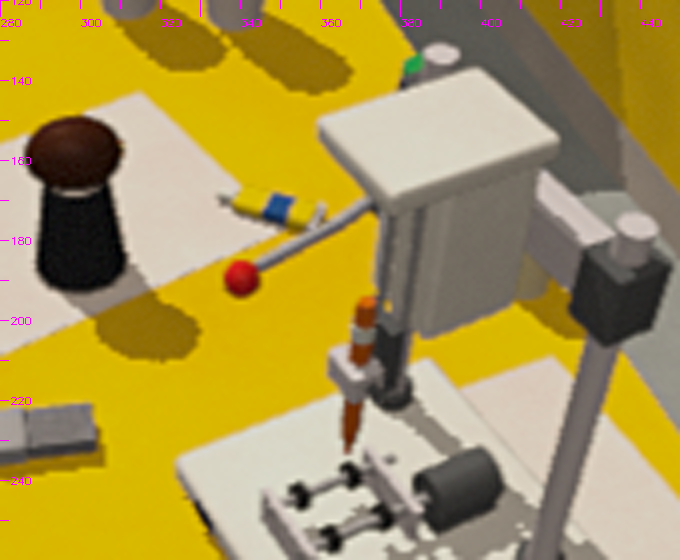

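View pics/b_side2.png

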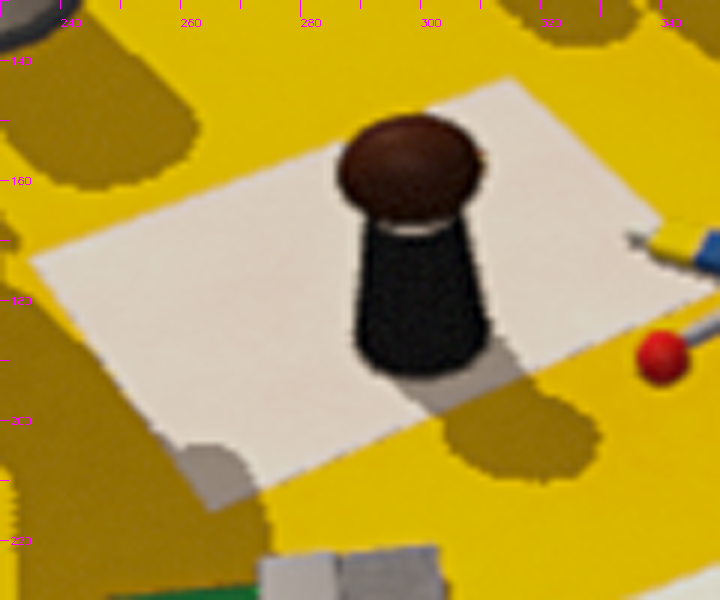

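```bash
cat > fit.py <<'E'
from h import *
obs=[("scene",292.5,175.7,-20,-38,358),("scene",325,163.2,-20,38,358),("scene",361.7,188.7,86,38,358),("scene",327.5,202,86,-38,358),
("side",359.5,151.7,-20,38,358),("side",399.5,137,86,38,358),("side",419.3,154.3,86,-38,358),("side",378.7,168.7,-20,-38,358),
("side",354.7,243.7,-20,20,55),("side",367.5,238.7,20,20,55),("side",362.5,255,-20,-20,55),("side",375.5,248.7,20,-20,55),
("scene",306.5,233.5,100,-88,330),("scene",388,195.5,100,88,330),("side",439,176,100,-88,330),("side",390,133,100,88,330)]
def model(v,m):
    c,s=np.cos(v[2]),np.sin(v[2]); m=np.array(m)/1000
    return np.array([v[0]+c*m[0]-s*m[1],v[1]+s*m[0]+c*m[1],m[2]+ (v[3] if len(v)>3 else 0)])
def res(v): return np.concatenate([(proj(o[0],model(v,o[3:]))-np.array(o[1:3]))[0] for o in obs])
if __name__=="__main__":
    for v0 in ([.7,0,.0],[.7,0,0,0]):
        r=least_squares(res,v0,loss="soft_l1"); print(r.x); 
    v=r.x; print(np.round(res(v).reshape(-1,2),1).tolist())
    print("knob pix pred(lever0)",proj("side",model(v[:3],[50-100*np.cos(np.pi/6),72,262-50])))
    print("pen tip: pix pred z95,105",proj("side",[model(v[:3],[0,0,95]),model(v[:3],[0,0,105])]))
E
python3 fit.py
```

```text
[ 0.66820381 -0.05225037  0.21036122]
[ 0.66816359 -0.0515348   0.21153376 -0.00190808]
[[-2.0, -0.3], [-0.3, -0.8], [1.2, -0.0], [-0.5, 2.8], [-1.0, -2.7], [-0.4, -1.3], [1.4, -0.2], [-0.3, 0.5], [-0.1, 0.1], [-0.3, -0.3], [0.0, -0.6], [-0.2, 0.1], [-0.1, 1.8], [0.1, 0.4], [-0.1, -0.0], [-0.3, 0.3]]
knob pix pred(lever0) [[341.64739894 191.00785251]]
pen tip: pix pred z95,105 [[366.16198847 236.21732873]
 [366.47589079 233.72510064]]
```

```bash
python3 - <<'E'
from h import *
from fit import model
from plant import arm
print("egg",tri([("side",298.2,158),("scene",416,201.5)]))
print("egg cup foot",onz("side",300.2,186,0),onz("scene",409.5,236,0))
v=[0.6682,-0.052,0.211]
k=model(v,[50-86.6,72,212]);print("knob0",k,"knobup",model(v,[50-100*np.cos(np.radians(40)),72,262+64.3]),"cradle",model(v,[0,0,85]))
s=arm.state(); M=Rq(s["tool_rot"]); print("tool axes cols",M.round(3))
c=np.array([0.15001508,0.66227328,0.37296892])-s["ee_pos"]; print("cam in tool",M.T@c); 
print("spare foot",onz("side",350,366,0),"jar",onz("side",281,307,0))
E
```

```text
egg (array([0.56472619, 0.29026861, 0.11767705]), [1.6, 1.6])
egg cup foot [0.56506284 0.28581488 0.        ] [0.5695893  0.28850125 0.        ]
knob0 [0.61733219 0.01073776 0.212     ] knobup [0.62710607 0.0128312  0.3263    ] cradle [ 0.6682 -0.052   0.085 ]
tool axes cols [[ 0.946 -0.     0.324]
 [-0.324 -0.001  0.946]
 [ 0.    -1.    -0.001]]
cam in tool [-0.07253356 -0.17753455  0.0003437 ]
spare foot [ 0.53999762 -0.3178734   0.        ] jar [ 0.41960764 -0.13722419  0.        ]
```

The machine fit is consistent: origin at (0.668, -0.052), yaw 0.211. The egg's measured height of 0.118 is plausible. I'll move up and over towards the lever, then yaw and lean the tool.

```bash
python3 -m handwheel '[0,0,0,0,0,0.041,-1, 0,0,0,0,0,0.041,-1, 0,0,0,0,0,0.041,-1, 0,0,0,0,0,0.041,-1, 0,0,0,0,0,0.041,-1, 0,0,0.135,0.029,-0.030,0,0, 0,0,0.135,0.029,-0.030,0,0, 0,0,0.135,0.029,-0.030,0,0, 0,0,0.135,0.029,-0.030,0,0, 0,0,0,0.029,-0.030,0,0, 0,0,0,0.029,-0.030,0,0, 0,0,0,0.029,-0.030,0,0, 0,0,0,0.029,-0.030,0,0]' 40
cat > st.py <<'E'
from plant import arm
from h import *
s=arm.state(); M=Rq(s["tool_rot"])
print("t",round(s["clock"],2),"pos",s["ee_pos"].round(4),"open",round(s["opening"],4),"F",s["wrist_force"].round(2))
d=M[:,1];z=M[:,2]; print("lean deg",np.degrees(np.arccos(-d[2])).round(2),"lean az",np.arctan2(d[1],d[0]).round(4),"jaw az",np.arctan2(-z[0],z[1]).round(4),"jaw z",z[2].round(4),"q",s["q"].round(2))
E
python3 st.py
```

```text
clock: 1.45
ee_pos: [0.4515, 0.3971, 0.401]
tool_rot: [-0.703, 0.703, 0.074, -0.074]
wrist_force: [0.5, 1.1, 0.6]
opening: 0.043
t 1.45 pos [0.4515 0.3971 0.401 ] open 0.043 F [0.52 1.1  0.58]
lean deg 0.02 lean az -2.3809 jaw az 0.2102 jaw z -0.0002 q [-0.8   0.36 -0.01  1.25  0.    1.52  0.98]
```

```bash
python3 -m handwheel '[0.0256,-0.1195,0,0.008,-0.040,-0.004,0, 0.0256,-0.1195,0,0.008,-0.040,-0.004,0, 0.0256,-0.1195,0,0.008,-0.040,-0.004,0, 0.0256,-0.1195,0,0.008,-0.040,-0.004,0, 0.0256,-0.1195,0,0.008,-0.040,-0.004,0, 0,0,0,0.008,-0.040,-0.004,0, 0,0,0,0.008,-0.040,-0.004,0, 0,0,0,0.008,-0.040,-0.004,0, 0,0,0,0.008,-0.040,-0.004,0, 0,0,0,0.008,-0.036,-0.004,0, 0,0,0,0,0,0,0]'
python3 st.py
python3 - <<'E'
from plant import imaging
import cv2
for n in ["wrist","scene"]:
    c=imaging.read_camera(n); cv2.imwrite(f"pics/c_{n}.png",c["pixels"][:,:,::-1])
    print([c["fx"],c["cx"],c["cy"],list(c["xyz"]),list(c["attitude"])])
E
```

```text
clock: 2.55
ee_pos: [0.5307, -0.0036, 0.3609]
tool_rot: [0.693, -0.649, -0.28, -0.144]
wrist_force: [-0.1, 0.2, -0.6]
opening: 0.0421
t 2.55 pos [ 0.5307 -0.0036  0.3609] open 0.0421 F [-0.08  0.15 -0.59]
lean deg 35.03 lean az 0.2035 jaw az 0.2024 jaw z 0.0008 q [-0.74 -0.14  0.65  2.1   0.01  0.54  1.7 ]
[355.910460206737, 314.9397279081942, 206.02417399660172, [np.float64(0.37259009113000124), np.float64(-0.03541167638899297), np.float64(0.4651736750903594)], [np.float64(0.27359944125349345), np.float64(0.5698476897611335), np.float64(0.698223174426745), np.float64(0.33600796852621606)]]
[368.37300934075984, 316.7976209744417, 199.17545187696066, [np.float64(1.1762147950228463), np.float64(-0.27575736331258943), np.float64(0.7096896478477533)], [np.float64(-0.37868504213661325), np.float64(0.7489053699980674), np.float64(0.48614154275988797), np.float64(-0.24373097064814173)]]
```

View pics/c_wrist.png

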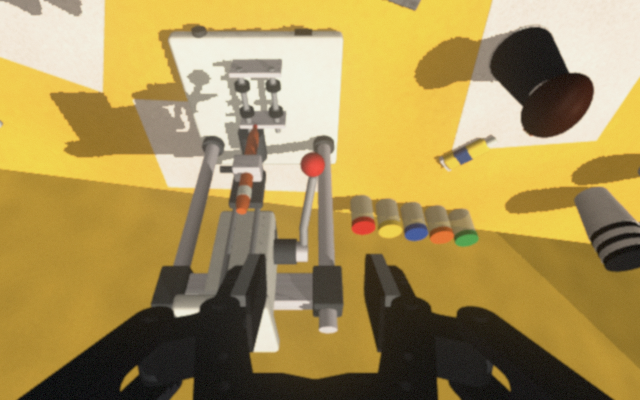

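The wrist view is upside-down. It shows the knob at about (313,165), the pen nib near (255,125), the wheels around (241–275, 85–113) and the egg at (556,105). I'll enlarge it.

```bash
python3 - <<'E'
from h import *
d=cv2.imread("pics/c_wrist.png")
crop(d,220,60,110,100,7,"pics/d1.png")
crop(d,480,20,130,130,5,"pics/d2.png")
E
```

```text
(no output)
```

View pics/d1.png

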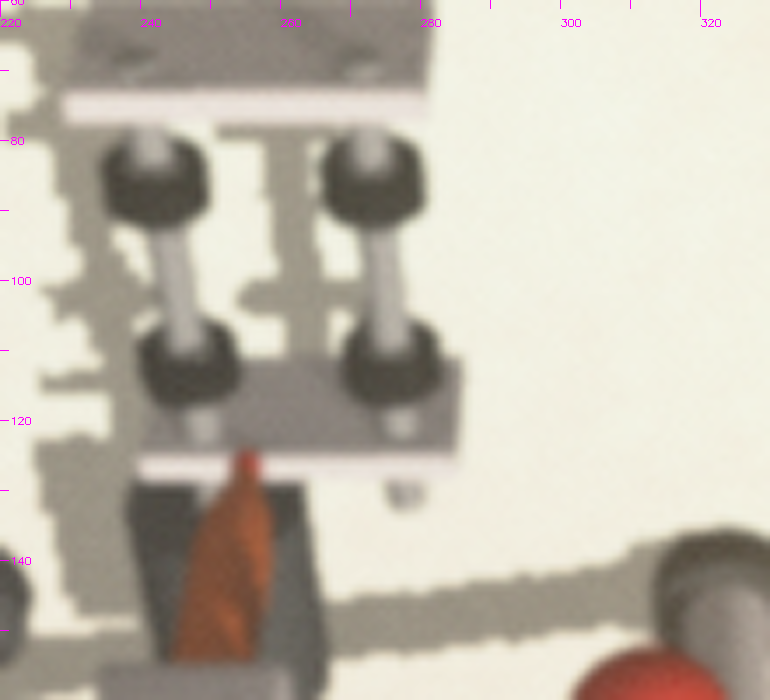

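View pics/d2.png

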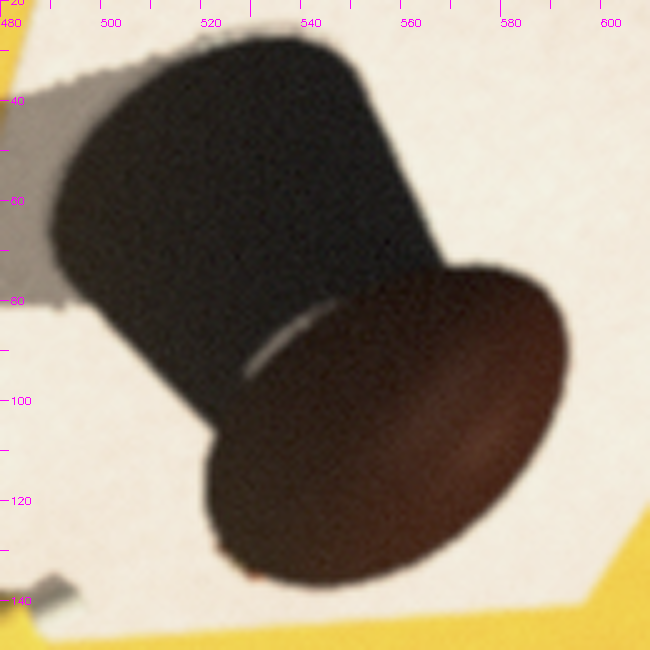

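```bash
cat >> h.py <<'E'
CAL["w1"]=(355.910460206737,314.9397279081942,206.02417399660172,[0.37259009113,-0.03541167638899,0.46517367509],[0.27359944125349,0.56984768976,0.698223174426,0.3360079685262])
def ebox(name,c,yaw,a=.04,b=.03):
    f,cx,cy,x,q=CAL[name]; Rc=Rq(q).T; K=np.array([[f,0,cx],[0,f,cy],[0,0,1.]])
    P=K@np.c_[Rc,-Rc@np.array(x)]
    T=np.eye(4);T[:3,:3]=R.from_euler("z",yaw).as_matrix();T[:3,3]=c
    C=P@T@np.diag([a*a,b*b,b*b,-1])@T.T@P.T
    o=[]
    for i in (0,1):
        s=np.sqrt(C[i,2]**2-C[i,i]*C[2,2]); o+=sorted([(C[i,2]-s)/C[2,2],(C[i,2]+s)/C[2,2]])
    return np.array(o) # left,right,top,bottom
E
python3 - <<'E'
from h import *
import fit
B={"side":[286.2,310.3,148.8,167],"w1":[520.8,593.8,73,137.6],"scene":[404.3,428.2,190.7,np.nan]}
def re(p):
    r=np.concatenate([ebox(n,p[:3],p[3])-np.array(b) for n,b in B.items()]); return r[~np.isnan(r)]
r=least_squares(re,[.565,.29,.118,0.]);print("egg",r.x.round(4),r.fun.round(1))
fit.obs+= [("w1",242.1,85.7,-20,-20,55),("w1",273.3,85.7,-20,20,55),("w1",247.1,111.7,20,-20,55),("w1",276,111.7,20,20,55)]
r=least_squares(fit.res,[.668,-.052,.21],loss="soft_l1");print("mach",r.x,r.fun.reshape(-1,2)[8:].round(1).tolist())
v=r.x
print("nib",tri([("side",367.2,233),("w1",255.1,124.3)]),"knob",tri([("side",340.5,189.5),("w1",313,165)]))
print("pred knob",fit.model(v,[50-86.6,72,212]),"cradle",fit.model(v,[0,0,85]))
for p in ([50-86.6,72,212],[0,0,100],[0,0,105]): print(proj("w1",fit.model(v,p)),proj("side",fit.model(v,p)))
E
```

```text
egg [ 0.5646  0.2926  0.1129 -0.1726] [-1.   0.2 -0.1  0.8  0.   0.   0.5 -0.2 -0.4  0.5  0. ]
mach [ 0.66694347 -0.05134736  0.20421471] [[-0.5, -0.4], [-0.6, -0.7], [-0.5, -1.0], [-0.6, -0.2], [-0.9, 0.3], [-0.1, -0.6], [-0.5, -0.4], [-0.3, -0.3], [-0.3, 1.5], [-0.7, 1.4], [-0.6, 1.0], [-0.7, 0.9]]
nib (array([ 0.66940164, -0.05095823,  0.1049082 ]), [1.5, 1.5]) knob (array([0.61456665, 0.01247978, 0.21659262]), [0.0, 0.0])
pred knob [0.61650252 0.01173411 0.212     ] cradle [ 0.66694347 -0.05134736  0.085     ]
[[311.88373696 162.95830514]] [[341.28549087 190.91486605]]
[[255.67801603 121.4627589 ]] [[365.84818436 235.0192289 ]]
[[255.26810807 123.97809207]] [[366.00397251 233.76849469]]
```

```bash
python3 -m handwheel '[0,0,0,0.0125,0.0021,-0.0242,0, 0,0,0,0.0125,0.0021,-0.0242,0, 0,0,0,0.0125,0.0021,-0.0242,0, 0,0,0,0.0125,0.0021,-0.0242,0, 0,0,0,0.0113,0.0023,-0.0164,0, 0,0,0,0.0113,0.0023,-0.0164,0, 0,0,0,0.0113,0.0023,-0.0164,0, 0,0,0,0.0113,0.0023,-0.0164,0, 0,0,0,0,0,0,0]'
python3 st.py
python3 - <<'E'
from plant import imaging
import cv2,numpy as np
a=imaging.read_camera("wrist")["pixels"];b=imaging.read_camera("side")["pixels"][110:260,260:460]
cv2.imwrite("pics/e_w.png",a[:,:,::-1]);cv2.imwrite("pics/e_s.png",cv2.resize(b[:,:,::-1],None,fx=4,fy=4,interpolation=2))
E
```

```text
clock: 3.55
ee_pos: [0.6165, 0.0231, 0.2104]
tool_rot: [0.696, -0.646, -0.282, -0.137]
wrist_force: [0.6, -0.7, -0.3]
opening: 0.0427
t 3.55 pos [0.6165 0.0231 0.2104] open 0.0427 F [ 0.58 -0.67 -0.27]
lean deg 34.69 lean az 0.2256 jaw az 0.2166 jaw z 0.0062 q [-0.24  0.25  0.24  2.2  -1.08  0.2   2.78]
```

View pics/e_w.png

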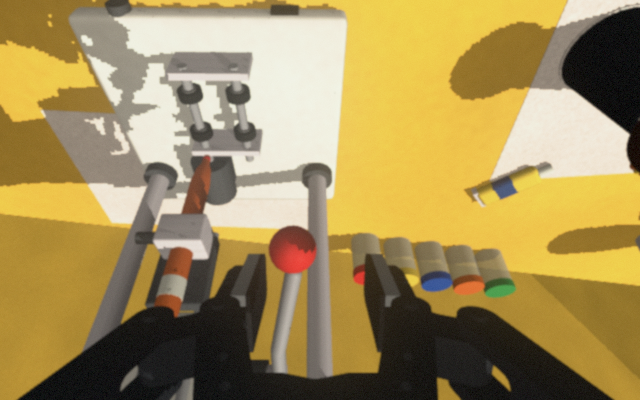

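View pics/e_s.png

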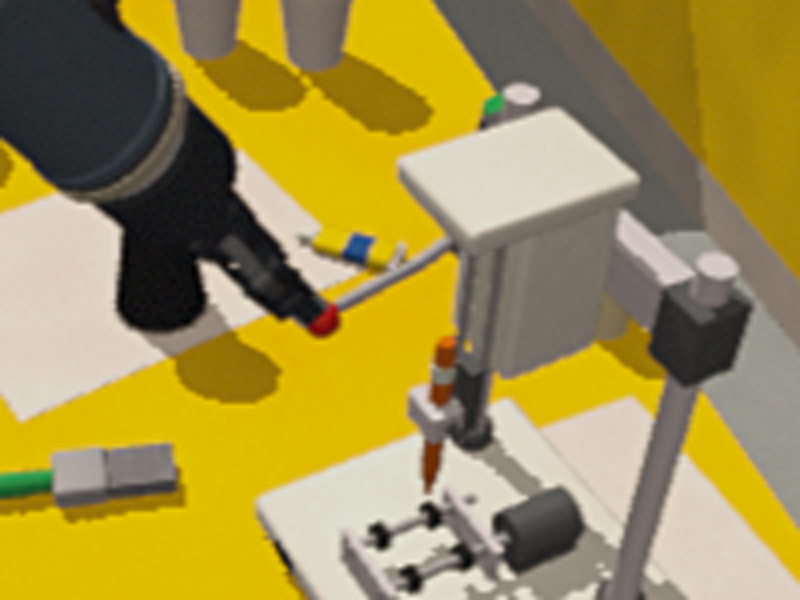

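The tool fell short of the knob. The joints are near the wrist singularity and their limits (q5 -1.08, q6 0.20, q7 2.78). The picture shows the knob at (293,250), centred between the fingers but ahead of the tips. I'll retract and come in with less lean.

```bash
python3 -m handwheel '[0,0,0,-0.0113,-0.0023,0.0164,0, 0,0,0,-0.0113,-0.0023,0.0164,0, -0.0091,0.0426,0,-0.0113,-0.0023,0.0164,0, -0.0091,0.0426,0,-0.0113,-0.0023,0.0164,0, -0.0091,0.0426,0,-0.0113,-0.0023,0.0242,0, -0.0091,0.0426,0,0,-0.005,0.015,0, 0,0,0,0,0,0,0]'
python3 st.py
```

```text
clock: 4.35
ee_pos: [0.5624, 0.0055, 0.3207]
tool_rot: [0.704, -0.668, -0.227, -0.08]
wrist_force: [0.5, -0.1, -0.3]
opening: 0.0425
t 4.35 pos [0.5624 0.0055 0.3207] open 0.0425 F [ 0.49 -0.07 -0.3 ]
lean deg 25.25 lean az 0.2243 jaw az 0.2155 jaw z 0.0041 q [-0.78  0.09  0.83  1.97 -0.28  0.7   2.  ]
```

```bash
python3 -m handwheel '[0,0,0,0.0107,0.0007,-0.02,0, 0,0,0,0.0107,0.0007,-0.02,0, 0,0,0,0.0107,0.0007,-0.02,0, 0,0,0,0.0073,0.0016,-0.0158,0, 0,0,0,0.0073,0.0016,-0.0158,0, 0,0,0,0.0073,0.0016,-0.0158,0, 0,0,0,0.0073,0.0016,-0.0158,0, 0,0,0,0,0,0,0]'
python3 st.py
```

```text
clock: 5.15
ee_pos: [0.621, 0.014, 0.1919]
tool_rot: [0.704, -0.669, -0.225, -0.077]
wrist_force: [-0.1, 0.6, 0.3]
opening: 0.0428
t 5.15 pos [0.621  0.014  0.1919] open 0.0428 F [-0.08  0.56  0.31]
lean deg 24.83 lean az 0.2216 jaw az 0.2145 jaw z 0.0033 q [-0.48  0.36  0.58  2.05 -0.73  0.46  2.42]
```

```bash
python3 -m handwheel '[0,0,0,0.002,-0.001,0.004,0, 0,0,0,0,0,0,1, 0,0,0,0,0,0,1, 0,0,0,0,0,0,1, 0,0,0,0,0,0,1]' 40
python3 st.py
python3 - <<'E'
from plant import imaging
import cv2,numpy as np
a=imaging.read_camera("wrist")["pixels"];b=imaging.read_camera("side")["pixels"][110:260,260:460]
cv2.imwrite("pics/f_w.png",a[:,:,::-1]);cv2.imwrite("pics/f_s.png",cv2.resize(b[:,:,::-1],None,fx=4,fy=4,interpolation=2))
E
```

```text
clock: 5.65
ee_pos: [0.6243, 0.0125, 0.1983]
tool_rot: [0.704, -0.669, -0.226, -0.079]
wrist_force: [-0.8, 1.1, 1.9]
opening: 0.0001
t 5.65 pos [0.6243 0.0125 0.1983] open 0.0001 F [-0.81  1.12  1.93]
lean deg 25.05 lean az 0.2228 jaw az 0.2145 jaw z 0.0039 q [-0.48  0.35  0.59  2.04 -0.71  0.47  2.41]
```

View pics/f_w.png

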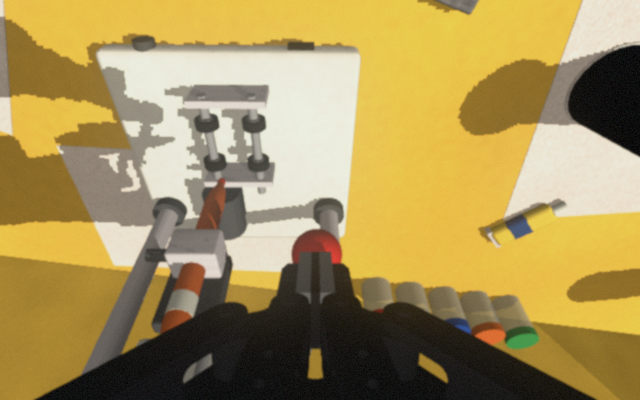

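View pics/f_s.png

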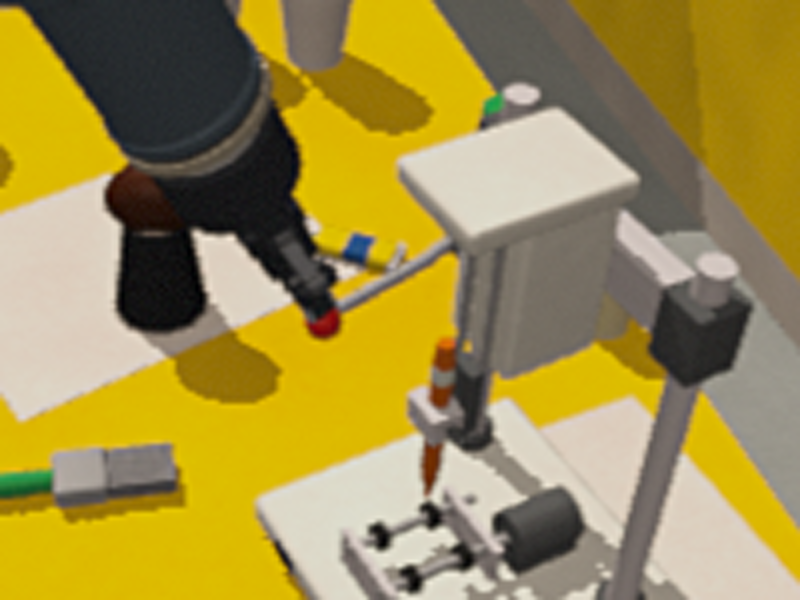

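```bash
python3 - <<'E'
from h import *
from plant import imaging,arm
c=imaging.read_camera("wrist"); addcam("w",c)
s=arm.state();M=Rq(s["tool_rot"])
print("tcp pix",proj("w",s["ee_pos"]),"hold pix",proj("w",s["ee_pos"]-.0187*M[:,1]),"side",proj("side",s["ee_pos"]))
for k in ([0.6155,.012,.214],[.6165,.0117,.212],[.6146,.0125,.2166]): print(proj("w",k),proj("side",k))
print("cam in tool",M.T@(np.array(c["xyz"])-s["ee_pos"]))
crop(c["pixels"][:,:,::-1],270,210,100,90,8,"pics/g1.png")
b=imaging.read_camera("side")["pixels"][:,:,::-1]; crop(b,310,160,80,60,8,"pics/g2.png")
E
```

```text
tcp pix [[313.55636424 241.8950904 ]] hold pix [[313.41520211 256.42763858]] side [[344.03097001 194.24062817]]
[[316.48626399 253.80311874]] [[340.89037688 190.32553395]]
[[315.42490174 251.94117646]] [[341.28867966 190.92418138]]
[[317.94715249 256.85958401]] [[340.51298226 189.48523584]]
cam in tool [-0.07222223 -0.17793056  0.0007424 ]
```

View pics/g1.png

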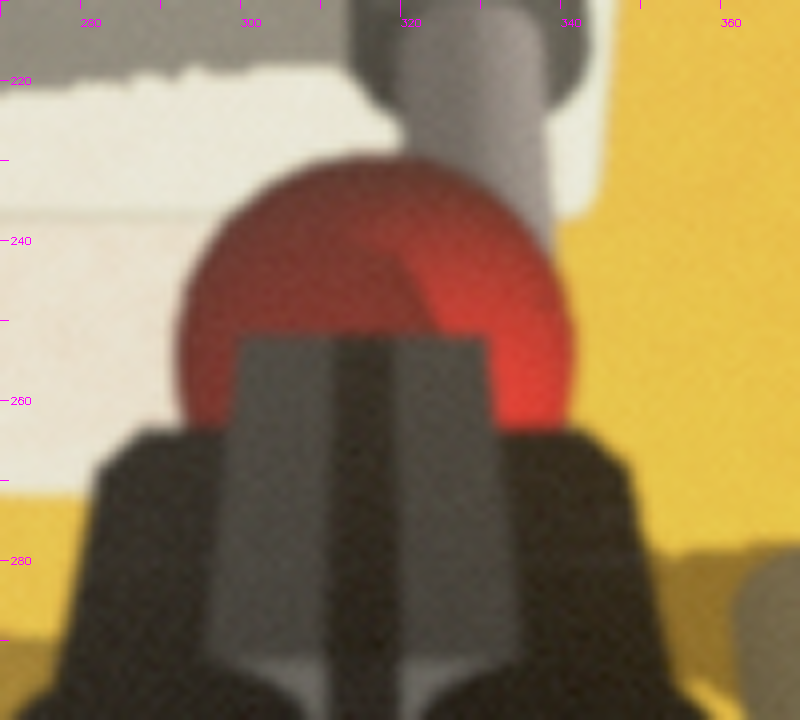

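View pics/g2.png

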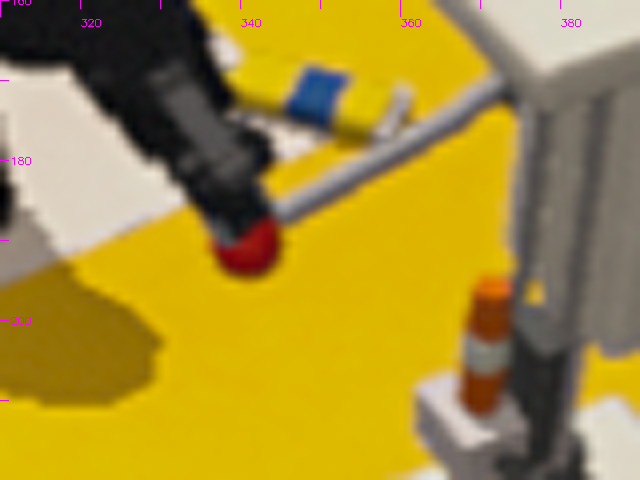

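```bash
python3 - <<'E'
from h import *
from plant import imaging,arm
c=imaging.read_camera("wrist"); addcam("w",c)
s=arm.state();M=Rq(s["tool_rot"]);p=s["ee_pos"]
print("axis in tool",(M.T@Rq(c["attitude"])).round(3))
for y in (0,-.005,-.0187):
  for x in (-.011,0,.011): print(x,y,proj("w",p+M@np.array([x,y,0])).round(1),proj("side",p+M@np.array([x,y,0])).round(1))
k=tri([("w",317,253.5),("side",340.2,190)]);print("knob",k,"in tool",M.T@(k[0]-p))
E
```

```text
axis in tool [[ 0.     0.96   0.281]
 [-0.    -0.281  0.96 ]
 [ 1.    -0.     0.   ]]
-0.011 0 [[313.5 222.5]] [[340.5 196.9]]
0 0 [[313.6 241.9]] [[344.  194.3]]
0.011 0 [[313.6 260.7]] [[347.6 191.7]]
-0.011 -0.005 [[313.5 225.7]] [[339.8 195.9]]
0 -0.005 [[313.5 245.6]] [[343.4 193.2]]
0.011 -0.005 [[313.6 264.7]] [[346.9 190.6]]
-0.011 -0.0187 [[313.4 235.3]] [[337.9 193. ]]
0 -0.0187 [[313.4 256.5]] [[341.5 190.4]]
0.011 -0.0187 [[313.5 276.9]] [[345.1 187.7]]
knob (array([0.61356096, 0.01182254, 0.21554291]), [0.2, 0.2]) in tool [-0.00225096 -0.02058704  0.00178202]
```

```bash
python3 - <<'E'
from h import *
from plant import imaging,arm
c=imaging.read_camera("wrist"); addcam("w",c)
s=arm.state();M=Rq(s["tool_rot"]);p=s["ee_pos"]
for sd in ((338,189.5),(340.5,189),(342.5,187.5)):
    k=tri([("w",315.5,252),("side",*sd)]);print("tip",k,"in tool",M.T@(k[0]-p))
E
```

```text
tip (array([0.60707251, 0.00967589, 0.22063934]), [0.3, 0.3]) in tool [-0.00623563 -0.02810889  0.00107211]
tip (array([0.61361609, 0.01178248, 0.21667094]), [1.9, 1.9]) in tool [-0.00171443 -0.02161742  0.00172327]
tip (array([0.61844609, 0.01383822, 0.2153613 ]), [4.5, 4.5]) in tool [ 0.00240342 -0.01824681  0.00269923]
```

The knob triangulates to tool (-2,-21,2) mm, which should be between the pads. The pictures instead show the shut fingertips just on top of the ball. I'll back off and measure where the tips really are.

```bash
python3 -m handwheel '[0,0,0,-0.0105,-0.0022,0.0225,1, 0,0,0,-0.0105,-0.0022,0.0225,1, 0,0,0,0,0,0,1]'
python3 st.py; python3 - <<'E'
from h import *
from plant import imaging,arm
s=arm.state();M=Rq(s["tool_rot"]);p=s["ee_pos"]
c=imaging.read_camera("wrist"); addcam("w",c); print(CAL["w"])
crop(c["pixels"][:,:,::-1],240,200,150,110,5,"pics/h1.png")
b=imaging.read_camera("side")["pixels"][:,:,::-1]; crop(b,290,130,100,80,7,"pics/h2.png")
b=imaging.read_camera("scene")["pixels"][:,:,::-1]; crop(b,280,120,130,100,6,"pics/h3.png")
for y in (0,-.0187): print(proj("side",p+M@np.array([0,y,0])).round(1),proj("scene",p+M@np.array([0,y,0])).round(1))
E
```

```text
clock: 6.25
ee_pos: [0.6036, 0.0066, 0.245]
tool_rot: [0.704, -0.669, -0.226, -0.08]
wrist_force: [0.4, -0.1, 0.2]
opening: -0.0002
t 6.25 pos [0.6036 0.0066 0.245 ] open -0.0002 F [ 0.44 -0.11  0.19]
lean deg 25.17 lean az 0.2196 jaw az 0.2127 jaw z 0.0032 q [-0.59  0.27  0.71  2.02 -0.58  0.56  2.29]
(355.910460206737, 314.9397279081942, 206.02417399660172, [np.float64(0.4656286012374766), np.float64(-0.02282870459473729), np.float64(0.3752745780567005)], [np.float64(0.2213343846715069), np.float64(0.5878018481805871), np.float64(0.727285710369496), np.float64(0.27668677765644895)])
[[337.2 183.2]] [[327.2 196.6]]
[[334.4 178.9]] [[325.1 188.4]]
```

View pics/h1.png

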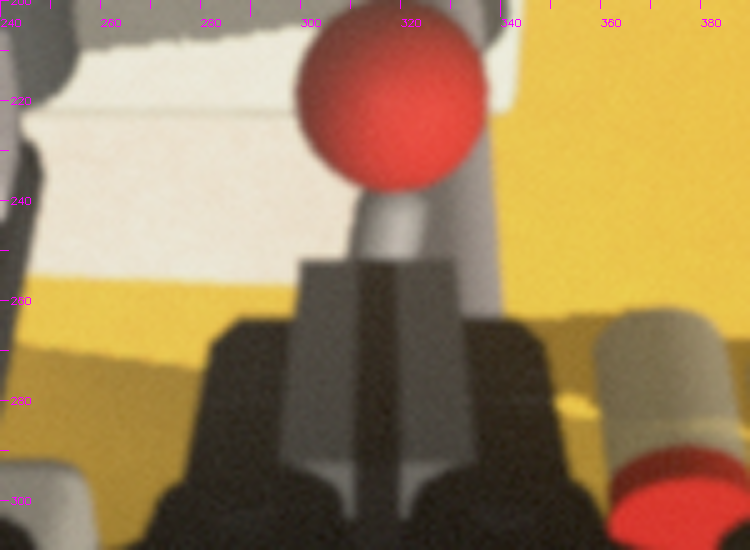

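View pics/h2.png

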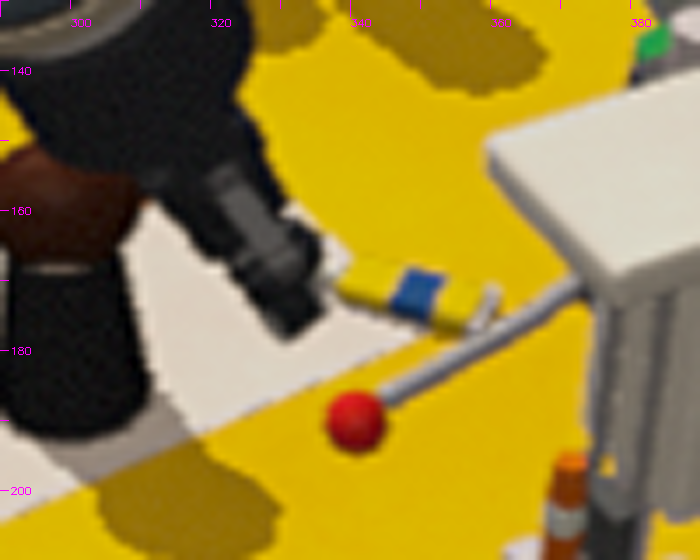

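View pics/h3.png

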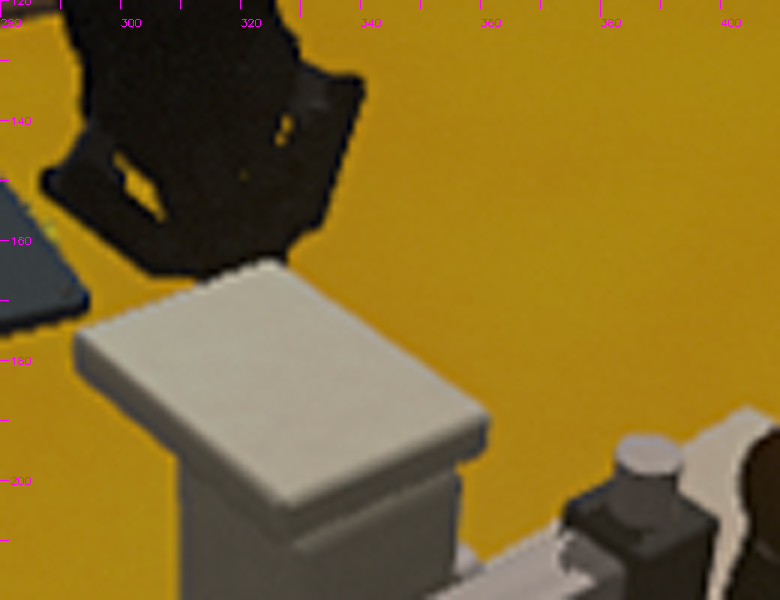

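Side tip at (334,176) against the predicted TCP at (337,183), together with the wrist row 252, puts the real fingertips about 28 mm behind the reported TCP. I'll use a grasp point about 42 mm behind the TCP from here on, and reopen to approach again.

```bash
python3 -m handwheel '[0,0,0,0,0,0,0, 0,0,0,0,0,0,0, 0,0,0,0,0,0,0, 0,0,0,0.007,0.002,-0.017,0, 0,0,0,0.007,0.002,-0.017,0, 0,0,0,0.007,0.002,-0.017,0, 0,0,0,0.007,0.002,-0.017,0, 0,0,0,0,0,0,0]'
python3 st.py; python3 - <<'E'
from h import *
from plant import imaging,arm
s=arm.state();M=Rq(s["tool_rot"]);p=s["ee_pos"]
print("knob in tool",M.T@(np.array([.614,.012,.2148])-p))
c=imaging.read_camera("wrist")
crop(c["pixels"][:,:,::-1],240,200,150,110,5,"pics/i1.png")
b=imaging.read_camera("side")["pixels"][:,:,::-1]; crop(b,290,130,100,80,7,"pics/i2.png")
E
```

```text
clock: 7.2
ee_pos: [0.6306, 0.0162, 0.1722]
tool_rot: [0.704, -0.669, -0.224, -0.077]
wrist_force: [0.4, -0.7, 0.4]
opening: 0.0431
t 7.2 pos [0.6306 0.0162 0.1722] open 0.0431 F [ 0.44 -0.74  0.39]
lean deg 24.79 lean az 0.2234 jaw az 0.2146 jaw z 0.0041 q [-0.44  0.39  0.53  2.06 -0.78  0.42  2.47]
knob in tool [ 0.00231382 -0.04586942 -0.00043353]
```

View pics/i1.png

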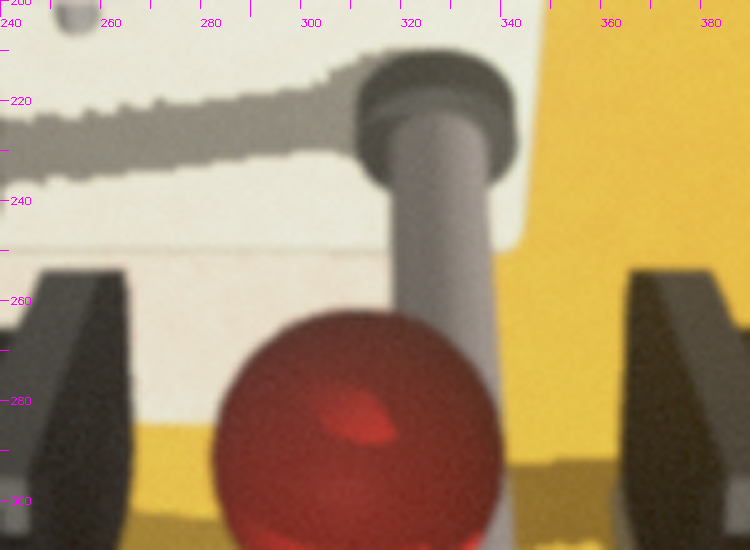

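View pics/i2.png

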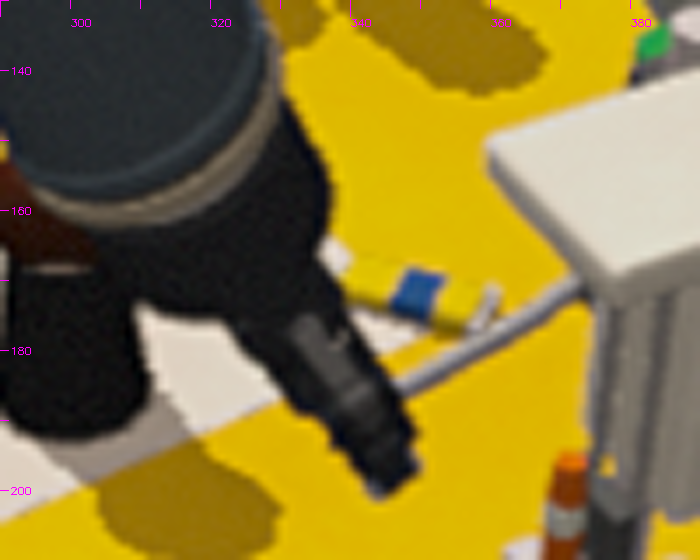

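The ball now sits between the pads (wrist view, centre about (312,291)), so I'll close.

```bash
python3 -m handwheel '[0,0,0,-0.001,0,0.003,0, 0,0,0,0,0,0,1, 0,0,0,0,0,0,1, 0,0,0,0,0,0,1, 0,0,0,0,0,0,1]' 40
python3 st.py; python3 - <<'E'
from h import *
v=[.6675,-.0515,.207]
import fit
k0=fit.model(v,[50-86.6,72,212])
for ph in (0,.2,.4,.6,.8,1.0,1.1,1.2,1.22):
    t=-np.pi/6+ph; k=fit.model(v,[50-100*np.cos(t),72,262+100*np.sin(t)]); print(ph,((k-k0)*1000).round(1))
E
```

```text
clock: 7.8
ee_pos: [0.631, 0.0148, 0.1786]
tool_rot: [0.703, -0.669, -0.226, -0.08]
wrist_force: [1.0, -6.2, 2.8]
opening: 0.0213
t 7.8 pos [0.631  0.0148 0.1786] open 0.0213 F [ 0.99 -6.22  2.75]
lean deg 25.11 lean az 0.2178 jaw az 0.2129 jaw z 0.0023 q [-0.44  0.38  0.54  2.05 -0.77  0.43  2.46]
0 [-0. -0.  0.]
0.2 [-8.  -1.7 18.2]
0.4 [-12.4  -2.6  37.7]
0.6 [-12.8  -2.7  57.6]
0.8 [-9.4 -2.  77.3]
1.0 [-2.2 -0.5 95.9]
1.1 [  2.7   0.6 104.5]
1.2 [  8.4   1.8 112.6]
1.22 [  9.7   2.  114.1]
```

```bash
python3 -m handwheel '[0,0,0,-0.0044,-0.0009,0.0089,1, 0,0,0,-0.0036,-0.0008,0.0093,1, 0,0,0,-0.0022,-0.0005,0.0098,1, 0,0,0,-0.0022,-0.0005,0.0098,1, 0,0,0,-0.0002,0,0.01,1, 0,0,0,-0.0002,0,0.01,1, 0,0,0,0,0,0,1]'
python3 st.py
```

```text
clock: 8.5
ee_pos: [0.6171, 0.0119, 0.2362]
tool_rot: [0.704, -0.669, -0.225, -0.079]
wrist_force: [-2.9, -7.1, 1.7]
opening: 0.0155
t 8.5 pos [0.6171 0.0119 0.2362] open 0.0155 F [-2.88 -7.12  1.74]
lean deg 25.0 lean az 0.2194 jaw az 0.2131 jaw z 0.0029 q [-0.57  0.3   0.69  2.   -0.61  0.55  2.31]
```

```bash
python3 - <<'E'
from h import *
from plant import imaging,arm
s=arm.state();M=Rq(s["tool_rot"]);p=s["ee_pos"]
c=imaging.read_camera("wrist")
crop(c["pixels"][:,:,::-1],180,130,200,150,4,"pics/j1.png")
b=imaging.read_camera("side")["pixels"][:,:,::-1]; crop(b,290,110,130,130,6,"pics/j2.png")
E
```

```text
(no output)
```

View pics/j1.png

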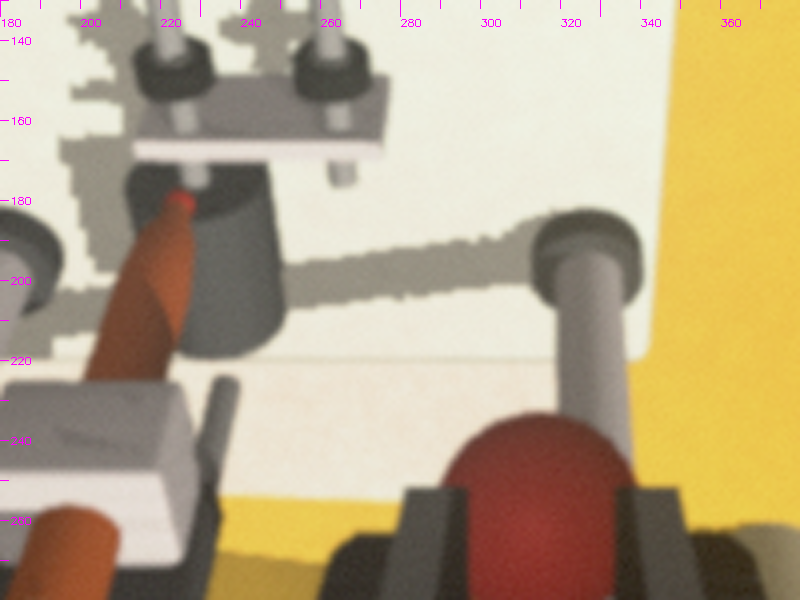

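View pics/j2.png

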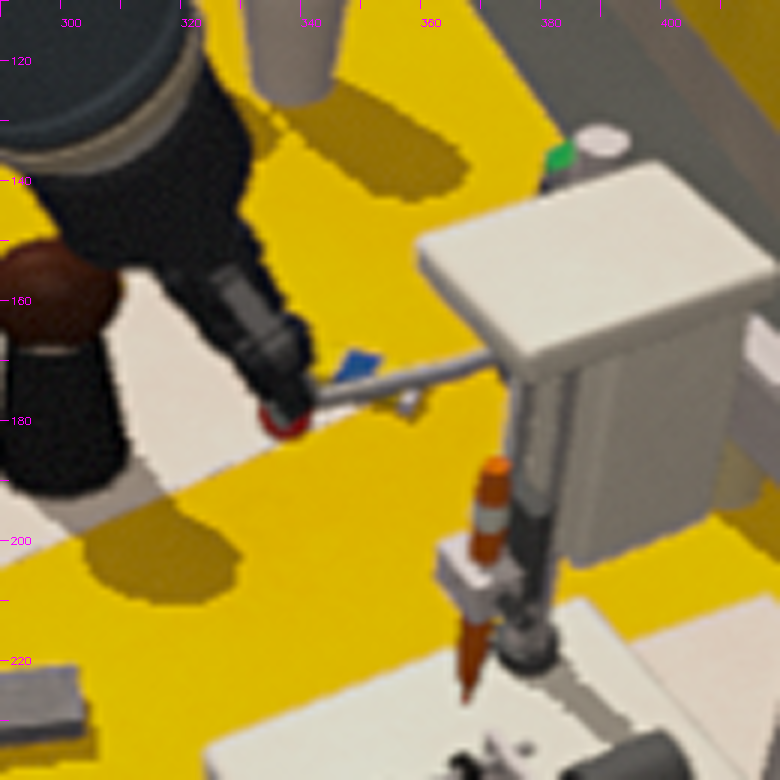

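The grip was too shallow: the pads are sliding off the front of the ball (opening 15.5 mm). The lever rose only partly. I'll regrip deeper.

```bash
python3 -m handwheel '[0,0,0,0,0,0,0, 0,0,0,0,0,0,0, 0,0,0,0,0,0,0]'; python3 st.py; python3 - <<'E'
from h import *
from plant import imaging,arm
import fit
s=arm.state();M=Rq(s["tool_rot"]);p=s["ee_pos"]
c=imaging.read_camera("wrist");addcam("w",c);v=[.6675,-.0515,.207]
crop(c["pixels"][:,:,::-1],240,200,150,110,5,"pics/k1.png")
b=imaging.read_camera("side")["pixels"][:,:,::-1]; crop(b,310,150,60,50,12,"pics/k2.png")
for ph in (0.1,.2,.3,.4,.5):
    t=-np.pi/6+ph; k=fit.model(v,[50-100*np.cos(t),72,262+100*np.sin(t)]); print(ph,k.round(4),proj("w",k),proj("side",k),M.T@(k-p))
E
```

```text
clock: 8.9
ee_pos: [0.6174, 0.014, 0.2354]
tool_rot: [0.704, -0.669, -0.226, -0.078]
wrist_force: [0.5, -0.1, -0.1]
opening: 0.0427
t 8.9 pos [0.6174 0.014  0.2354] open 0.0427 F [ 0.49 -0.07 -0.09]
lean deg 24.98 lean az 0.2241 jaw az 0.2153 jaw z 0.0041 q [-0.57  0.3   0.69  2.   -0.61  0.55  2.31]
0.1 [0.6124 0.0105 0.2209] [[309.37357525 216.09127815]] [[339.9597914  188.89779202]] [-0.01117364  0.0107368  -0.00238156]
0.2 [0.6088 0.0098 0.2302] [[309.22636451 223.00922225]] [[338.758899   186.55160824]] [-0.01054982  0.00076069 -0.00231291]
0.3 [0.6062 0.0092 0.2398] [[309.06372181 232.42343637]] [[337.88592918 183.94340753]] [-0.00893317 -0.00910335 -0.00225084]
0.4 [0.6045 0.0088 0.2497] [[308.88619754 244.55434941]] [[337.35872879 181.09375044]] [-0.00633983 -0.01875676 -0.00219596]
0.5 [0.6038 0.0087 0.2596] [[308.6950663  259.58060064]] [[337.19200121 178.02711643]] [-0.00279571 -0.02810308 -0.00214882]
```

View pics/k1.png

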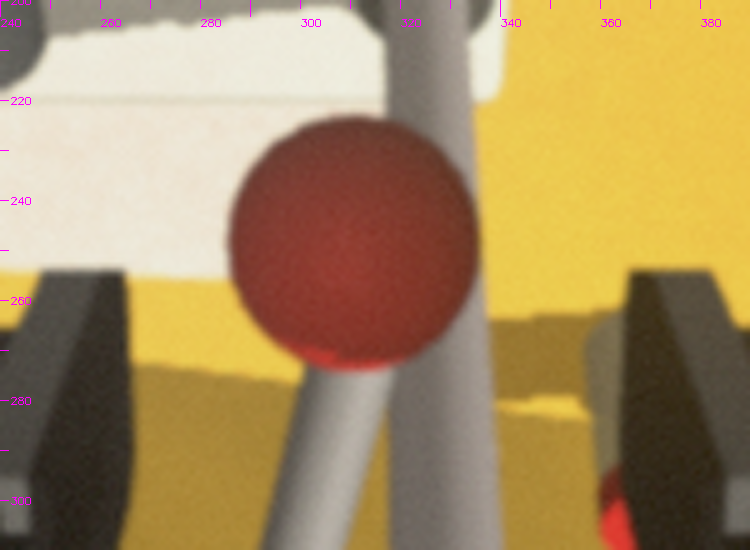

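View pics/k2.png

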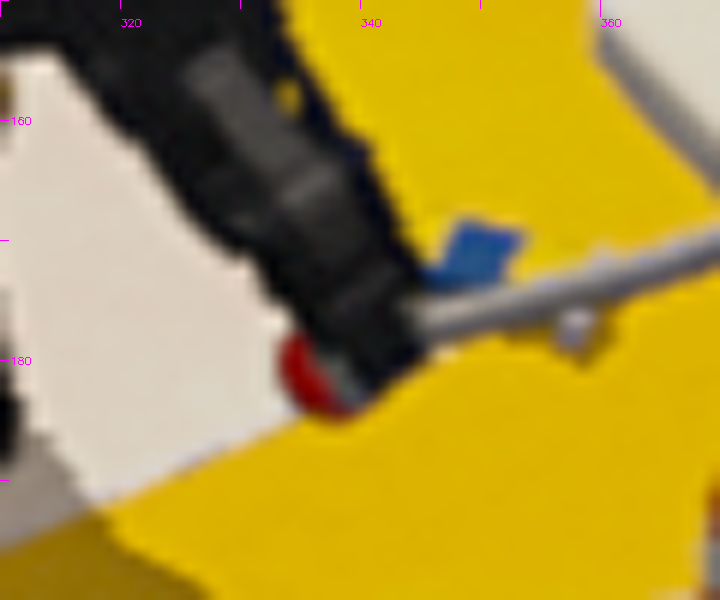

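```bash
python3 -m handwheel '[0,0,0,0.002,-0.0015,-0.014,0, 0,0,0,0.003,-0.0015,-0.014,0, 0,0,0,0,0,0,0, 0,0,0,0,0,0,1, 0,0,0,0,0,0,1, 0,0,0,0,0,0,1, 0,0,0,0,0,0,1]' 100; python3 st.py; python3 - <<'E'
from h import *
from plant import imaging,arm
c=imaging.read_camera("wrist")
crop(c["pixels"][:,:,::-1],240,200,150,110,5,"pics/l1.png")
b=imaging.read_camera("side")["pixels"][:,:,::-1]; crop(b,310,150,60,50,12,"pics/l2.png")
E
```

```text
clock: 9.7
ee_pos: [0.6215, 0.0126, 0.2075]
tool_rot: [0.705, -0.668, -0.226, -0.077]
wrist_force: [-1.8, 5.3, -1.7]
opening: 0.0194
t 9.7 pos [0.6215 0.0126 0.2075] open 0.0194 F [-1.76  5.35 -1.68]
lean deg 24.92 lean az 0.2306 jaw az 0.2173 jaw z 0.0062 q [-0.5   0.34  0.62  2.03 -0.69  0.5   2.4 ]
```

View pics/l1.png

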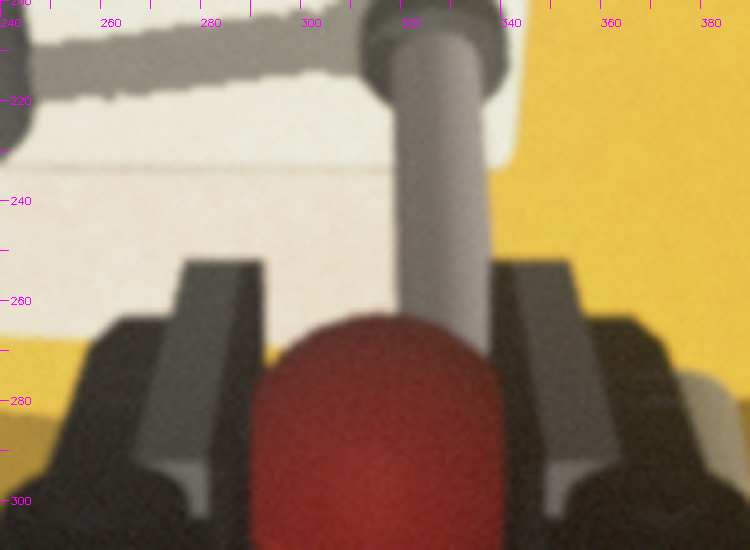

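View pics/l2.png

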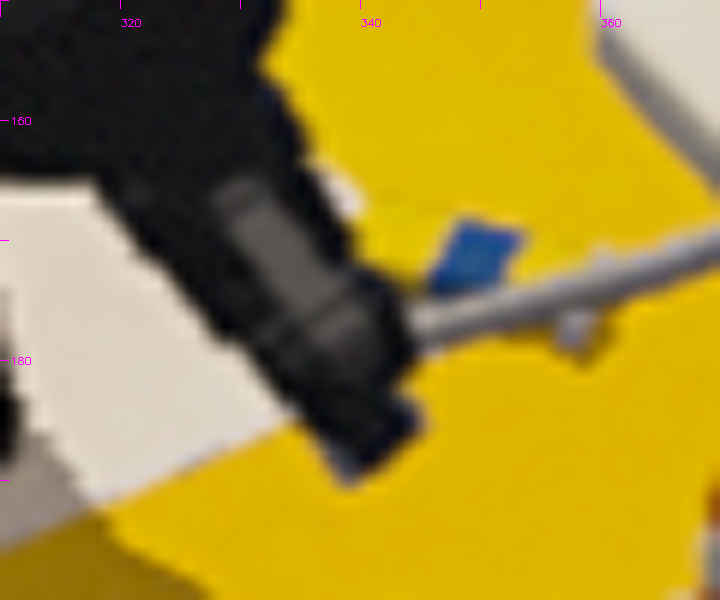

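```bash
python3 -m handwheel '[0,0,0,-0.0003,0,0.005,1, 0,0,0,0,0,0.005,1, 0,0,0,0,0,0.005,1, 0,0,0,0.0003,0,0.005,1, 0,0,0,0,0,0,1]' 100; python3 st.py; python3 - <<'E'
from h import *
from plant import imaging,arm
c=imaging.read_camera("wrist")
crop(c["pixels"][:,:,::-1],240,200,150,110,5,"pics/m1.png")
b=imaging.read_camera("side")["pixels"][:,:,::-1]; crop(b,310,130,70,60,11,"pics/m2.png")
E
```

```text
clock: 10.3
ee_pos: [0.6222, 0.0126, 0.2281]
tool_rot: [0.705, -0.668, -0.226, -0.078]
wrist_force: [14.5, 10.8, -8.0]
opening: 0.0191
t 10.3 pos [0.6222 0.0126 0.2281] open 0.0191 F [14.46 10.82 -8.02]
lean deg 24.99 lean az 0.2293 jaw az 0.217 jaw z 0.0057 q [-0.55  0.32  0.67  2.   -0.64  0.54  2.34]
```

View pics/m1.png

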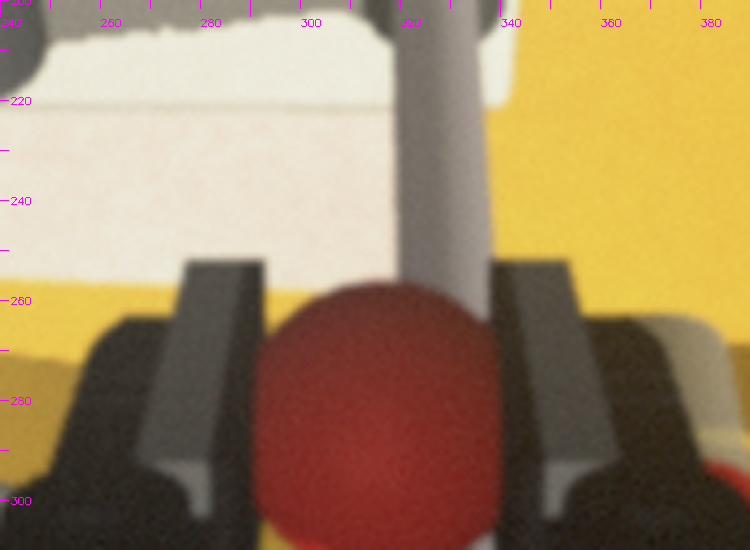

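View pics/m2.png

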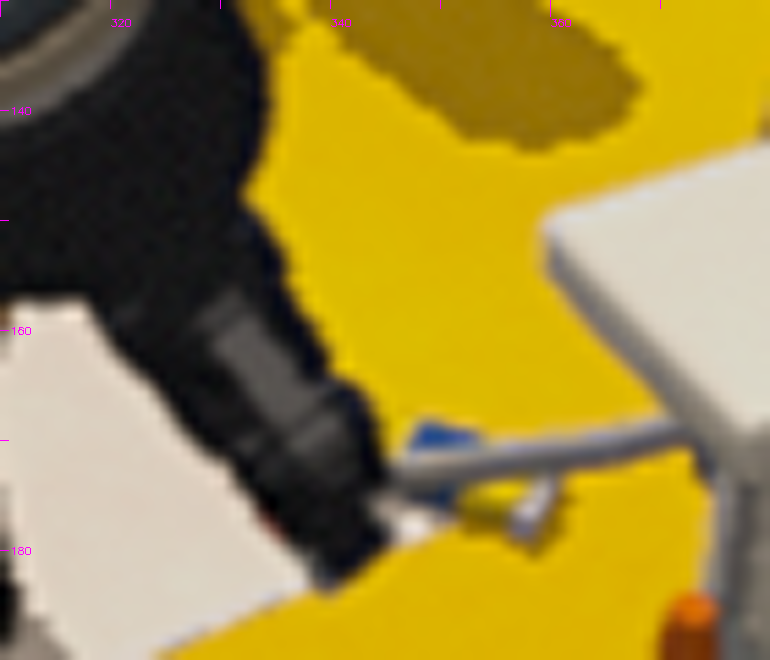

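```bash
python3 -m handwheel '[0,0,0,0.003,0,0.005,1, 0,0,0,0.0009,0,0.005,1, 0,0,0,0.0009,0,0.005,1, 0,0,0,0.0015,0.0004,0.005,1, 0,0,0,0.0018,0.0004,0.005,1, 0,0,0,0.0018,0.0004,0.005,1, 0,0,0,0,0,0,1]' 110; python3 st.py; python3 - <<'E'
from h import *
from plant import imaging,arm
c=imaging.read_camera("wrist")
crop(c["pixels"][:,:,::-1],240,200,150,110,5,"pics/n1.png")
b=imaging.read_camera("side")["pixels"][:,:,::-1]; crop(b,300,120,130,110,6,"pics/n2.png")
E
```

```text
clock: 11.1
ee_pos: [0.6277, 0.0139, 0.2554]
tool_rot: [0.706, -0.668, -0.223, -0.075]
wrist_force: [-16.4, 5.5, 3.0]
opening: 0.0185
t 11.1 pos [0.6277 0.0139 0.2554] open 0.0185 F [-16.45   5.51   2.97]
lean deg 24.53 lean az 0.2374 jaw az 0.2167 jaw z 0.0094 q [-0.59  0.31  0.72  1.94 -0.58  0.63  2.27]
```

View pics/n1.png

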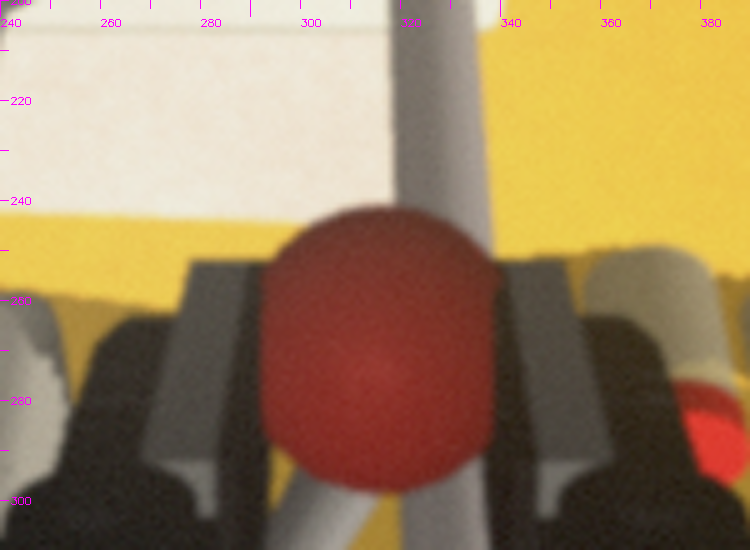

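View pics/n2.png

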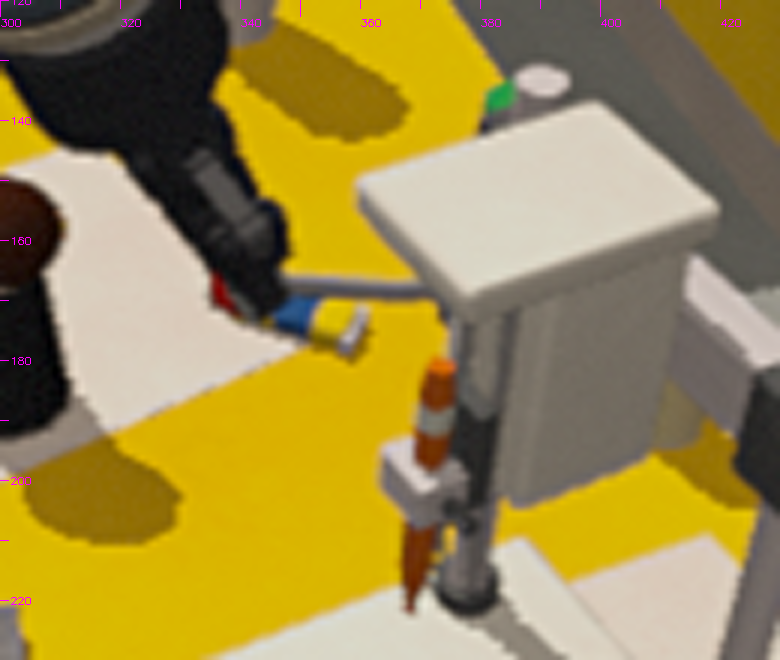

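The ball is creeping out of the grip again, but the lever is rising. I'll work out the lever angle and regrip.

```bash
cat > kn.py <<'E'
import sys
from h import *
from plant import imaging,arm
import fit
u,vv=float(sys.argv[1]),float(sys.argv[2])
s=arm.state();M=Rq(s["tool_rot"]);p=s["ee_pos"]
c=imaging.read_camera("wrist");addcam("w",c);v=[.6675,-.0515,.207]
def kp(ph):
    t=-np.pi/6+ph; return fit.model(v,[50-100*np.cos(t),72,262+100*np.sin(t)])
phs=np.linspace(0,1.25,126); rr=[abs(proj("w",kp(a))[0,1]-vv) for a in phs]; ph=phs[int(np.argmin(rr))]
k=kp(ph); print("phi",ph,"err",min(rr),"knob",k.round(4),"pix",proj("w",k),"in tool",(M.T@(k-p)).round(4))
print("pixel ray at that depth: knob meas", end=" ")
o,d=ray("w",u,vv); print((o+d*((k-o)@d)).round(4))
g=k+M[:,1]*.052; print("TCP target for y=-52mm:",g.round(4),"delta",(g-p).round(4))
E
python3 kn.py 315.5 269.5
```

```text
phi 0.81 err 0.7238714341850709 knob [0.6078 0.0095 0.2903] pix [[314.10386733 268.77612857]] in tool [-0.0041 -0.0402  0.0004]
pixel ray at that depth: knob meas [0.6078 0.0101 0.2905]
TCP target for y=-52mm: [0.6288 0.0146 0.2429] delta [ 0.001   0.0007 -0.0124]
```

```bash
python3 -m handwheel '[0,0,0,0,0,0,0.1, 0,0,0,0,0,0,0.1, 0,0,0,-0.001,0,-0.008,0.1, 0,0,0,-0.001,0,-0.008,0.1, 0,0,0,0,0,0,1, 0,0,0,0,0,0,1, 0,0,0,0,0,0,1, 0,0,0,0.0017,0.0004,0.0048,1, 0,0,0,0.0017,0.0004,0.0048,1, 0,0,0,0.0017,0.0004,0.0048,1, 0,0,0,0.002,0.0004,0.0048,1, 0,0,0,0.0025,0.0006,0.0046,1, 0,0,0,0.003,0.0007,0.0046,1, 0,0,0,0.003,0.0007,0.0046,1, 0,0,0,0.003,0.0007,0.0046,1, 0,0,0,0,0,0,1]' 110; python3 st.py; python3 - <<'E'
from h import *
from plant import imaging,arm
c=imaging.read_camera("wrist")
crop(c["pixels"][:,:,::-1],240,200,150,110,5,"pics/o1.png")
b=imaging.read_camera("side")["pixels"][:,:,::-1]; crop(b,300,120,130,110,6,"pics/o2.png")
E
```

```text
clock: 12.85
ee_pos: [0.6504, 0.016, 0.2801]
tool_rot: [0.704, -0.669, -0.227, -0.079]
wrist_force: [4.6, 3.0, -1.6]
opening: 0.0002
t 12.85 pos [0.6504 0.016  0.2801] open 0.0002 F [ 4.64  3.04 -1.6 ]
lean deg 25.13 lean az 0.2208 jaw az 0.2147 jaw z 0.0028 q [-0.6   0.32  0.75  1.86 -0.55  0.68  2.23]
```

View pics/o1.png

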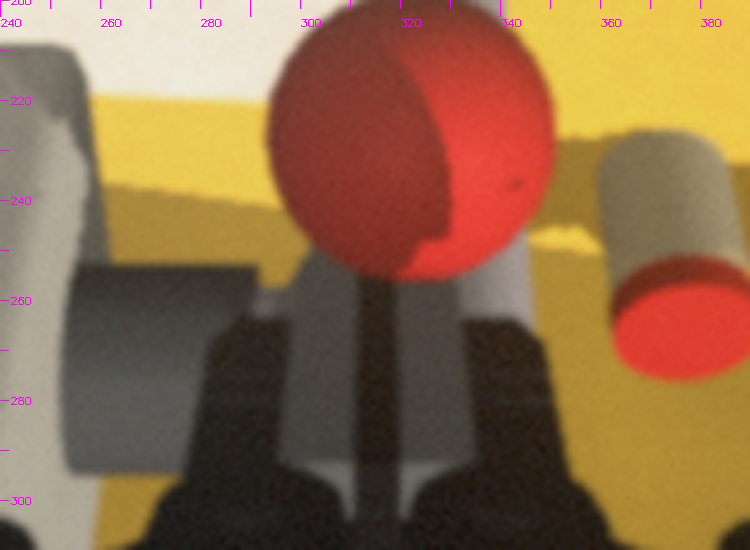

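View pics/o2.png

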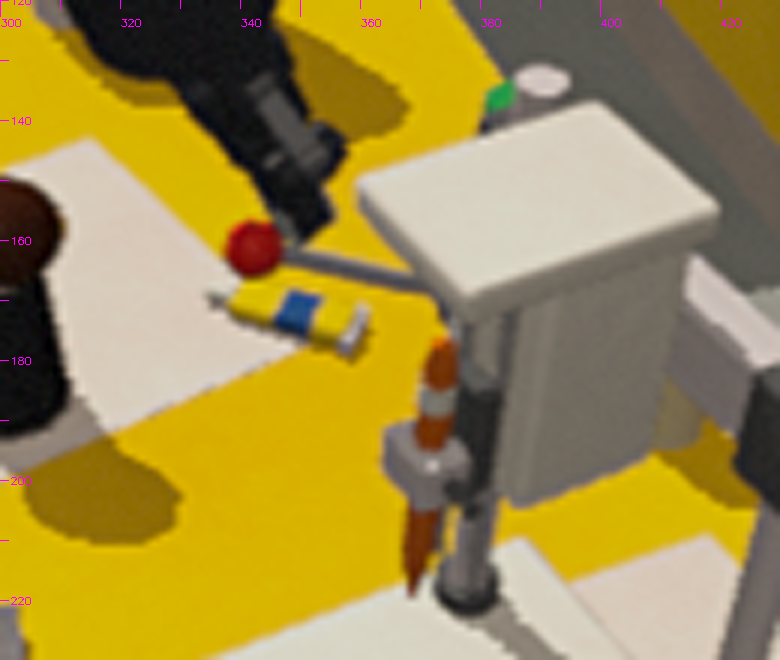

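The fingers slipped off on the operator side of the ball, with the lever at about 1 rad. I'll triangulate the ball relative to the tool.

```bash
python3 kn.py 322.2 227.2; python3 - <<'E'
from h import *
from plant import imaging,arm
c=imaging.read_camera("wrist");addcam("w",c)
s=arm.state();M=Rq(s["tool_rot"]);p=s["ee_pos"]
k=tri([("w",322.2,227.2),("side",342.3,161.2)]);print(k,M.T@(k[0]-p))
for sd in ((348.5,157.5),(349.5,158.5),(354,156)): 
  k=tri([("w",315.5,252),("side",*sd)]);print("tip",k,M.T@(k[0]-p))
E
```

```text
phi 0.97 err 0.5660162196374472 knob [0.6134 0.0107 0.3052] pix [[319.71807442 226.63398378]] in tool [-0.0226 -0.0389  0.0027]
pixel ray at that depth: knob meas [0.6133 0.0117 0.3054]
TCP target for y=-52mm: [0.6349 0.0155 0.2581] delta [-0.0151 -0.0005 -0.0215]
(array([0.61562139, 0.0124769 , 0.30383283]), [0.7, 0.7]) [-0.02074241 -0.03654953  0.00396229]
tip (array([0.62955784, 0.01324761, 0.30839968]), [3.0, 3.0]) [-0.00632226 -0.03484273  0.00176661]
tip (array([0.63255764, 0.01378201, 0.30506683]), [2.5, 2.5]) [-0.00497941 -0.03053309  0.00164   ]
tip (array([0.64239753, 0.01714778, 0.30226126]), [7.3, 7.3]) [ 0.00318254 -0.02360515  0.00282714]
```

```bash
python3 -m handwheel '[0,0,0,-0.005,0,0.01,0, 0,0,0,-0.005,0,0.005,0, 0,0,0,-0.006,0,0,0, 0,0,0,0,0,-0.017,0, 0,0,0,0,0,-0.017,0, 0,0,0,0,0,0,0]' 60; python3 st.py; python3 - <<'E'
from h import *
from plant import imaging,arm
c=imaging.read_camera("wrist")
s=arm.state();M=Rq(s["tool_rot"]);p=s["ee_pos"]
print("knob in tool",M.T@(np.array([.6145,.0116,.3045])-p))
crop(c["pixels"][:,:,::-1],240,200,150,130,5,"pics/p1.png")
b=imaging.read_camera("side")["pixels"][:,:,::-1]; crop(b,310,120,70,60,10,"pics/p2.png")
E
```

```text
clock: 13.65
ee_pos: [0.6309, 0.0159, 0.2577]
tool_rot: [0.705, -0.669, -0.224, -0.077]
wrist_force: [0.2, -0.5, 0.3]
opening: 0.0429
t 13.65 pos [0.6309 0.0159 0.2577] open 0.0429 F [ 0.21 -0.51  0.33]
lean deg 24.77 lean az 0.2242 jaw az 0.2144 jaw z 0.0045 q [-0.6   0.31  0.73  1.93 -0.57  0.62  2.26]
knob in tool [ 2.91093049e-03 -4.86048069e-02 -7.28592582e-05]
```

View pics/p1.png

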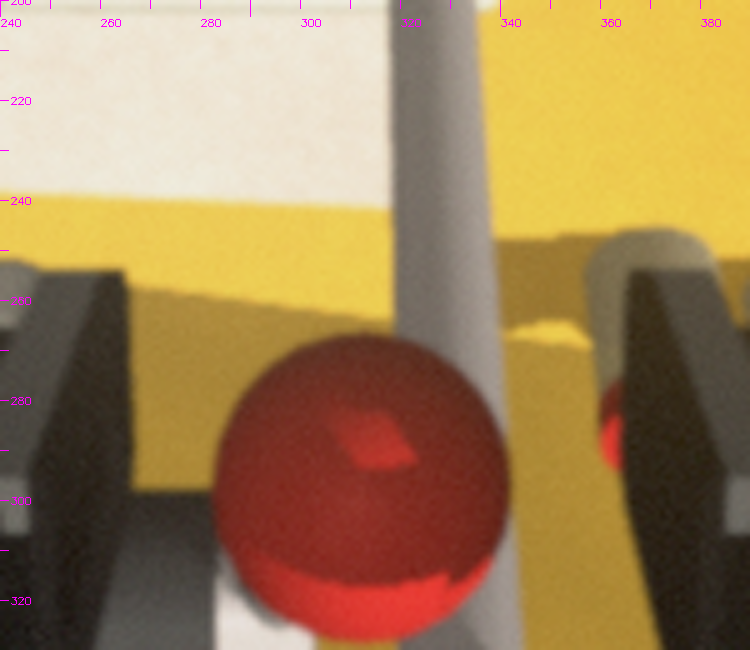

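View pics/p2.png

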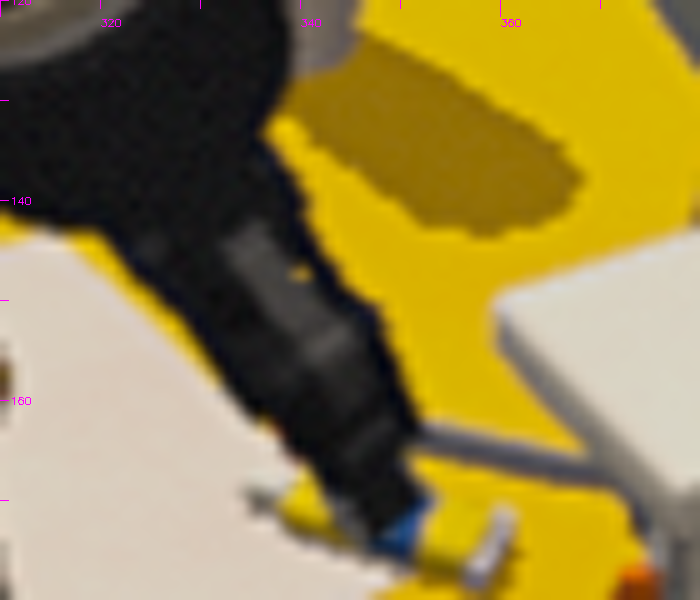

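```bash
python3 -m handwheel '[0,0,0,0,-0.001,0,1, 0,0,0,0,0,0,1, 0,0,0,0,0,0,1, 0,0,0,0,0,0,1, 0,0,0,0.0025,0.0005,0.0047,1, 0,0,0,0.0027,0.0006,0.0045,1, 0,0,0,0.003,0.0006,0.0045,1, 0,0,0,0.003,0.0006,0.0045,1, 0,0,0,0.002,0.0006,0.004,1, 0,0,0,0,0,0,1]' 80; python3 st.py; python3 - <<'E'
from h import *
from plant import imaging,arm
c=imaging.read_camera("wrist")
crop(c["pixels"][:,:,::-1],240,200,150,130,5,"pics/q1.png")
b=imaging.read_camera("side")["pixels"][:,:,::-1]; crop(b,310,120,120,110,6,"pics/q2.png")
E
```

```text
clock: 14.75
ee_pos: [0.6504, 0.0186, 0.2843]
tool_rot: [0.703, -0.669, -0.228, -0.08]
wrist_force: [19.9, 3.1, -13.5]
opening: 0.0182
t 14.75 pos [0.6504 0.0186 0.2843] open 0.0182 F [ 19.93   3.06 -13.48]
lean deg 25.37 lean az 0.2163 jaw az 0.215 jaw z 0.0006 q [-0.62  0.31  0.75  1.86 -0.54  0.68  2.21]
```

View pics/q1.png

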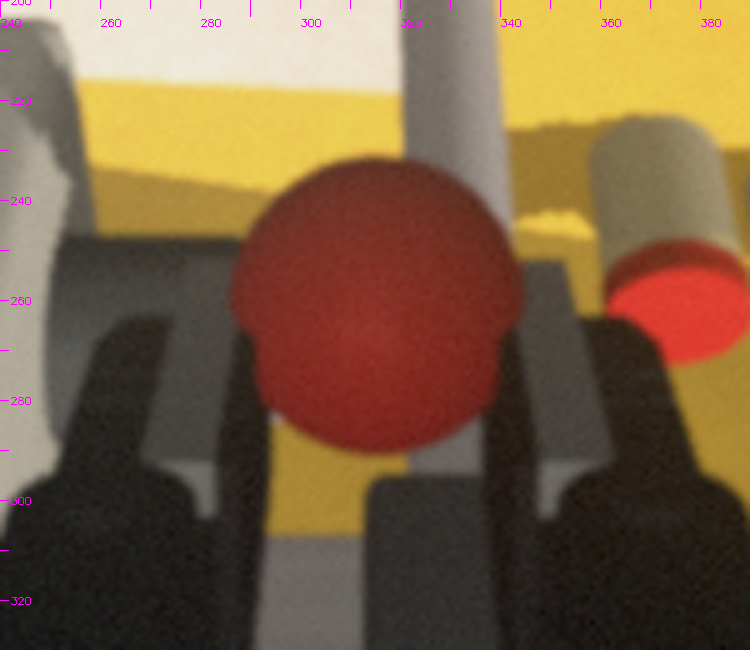

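View pics/q2.png

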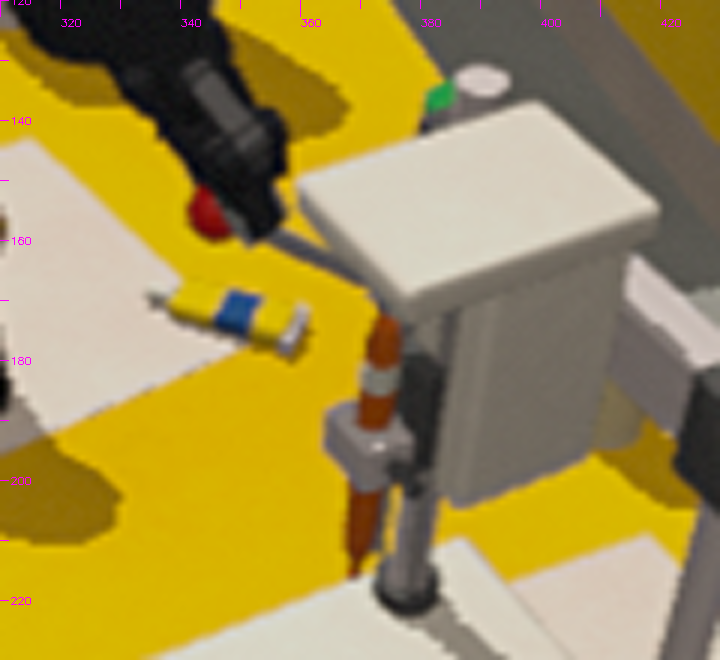

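```bash
python3 kn.py 315.5 260.5;  python3 - <<'E'
from h import *
from plant import imaging,arm
c=imaging.read_camera("wrist");addcam("w",c)
s=arm.state();M=Rq(s["tool_rot"]);p=s["ee_pos"]
k=tri([("w",315.5,260.5),("side",345.2,155.8)]);print(k,M.T@(k[0]-p))
E
```

```text
phi 1.1500000000000001 err 0.6062263677448527 knob [0.6224 0.0126 0.3206] pix [[313.37534008 259.89377363]] in tool [-0.0105 -0.0451  0.0001]
pixel ray at that depth: knob meas [0.6223 0.0135 0.3208]
TCP target for y=-52mm: [0.6441 0.0174 0.2737] delta [-0.0064 -0.0013 -0.0108]
(array([0.62303307, 0.01333836, 0.31906816]), [1.0, 1.0]) [-0.01043272 -0.0433125   0.00065949]
```

```bash
python3 -m handwheel '[0,0,0,0,0,0,0.1, 0,0,0,0,0,0,0.1, 0,0,0,0,0,0,0.1]' 80; python3 st.py
```

```text
clock: 15.25
ee_pos: [0.6468, 0.0174, 0.2831]
tool_rot: [0.704, -0.669, -0.226, -0.079]
wrist_force: [-0.5, -0.1, -0.4]
opening: 0.0382
t 15.25 pos [0.6468 0.0174 0.2831] open 0.0382 F [-0.47 -0.15 -0.4 ]
lean deg 25.08 lean az 0.2209 jaw az 0.2141 jaw z 0.0032 q [-0.62  0.31  0.75  1.86 -0.54  0.69  2.21]
```

```bash
python3 -m handwheel '[0,0,0,-0.006,-0.0005,-0.0095,0.1, 0,0,0,0,0,0,0.1, 0,0,0,0,0,0,1, 0,0,0,0,0,0,1, 0,0,0,0,0,0,1, 0,0,0,0.0018,0.0004,0.004,1, 0,0,0,0.0018,0.0004,0.004,1, 0,0,0,0.0015,0.0003,0.003,1, 0,0,0,0,0,0,1, 0,0,0,0,0,0,0, 0,0,0,0,0,0,0, 0,0,0,0,0,0,0]' 80; python3 st.py; python3 - <<'E'
from h import *
from plant import imaging,arm
c=imaging.read_camera("wrist")
crop(c["pixels"][:,:,::-1],180,200,210,140,3,"pics/r1.png")
b=imaging.read_camera("side")["pixels"][:,:,::-1]; crop(b,310,120,120,110,6,"pics/r2.png")
E
```

```text
clock: 16.45
ee_pos: [0.6459, 0.0185, 0.2846]
tool_rot: [0.704, -0.669, -0.226, -0.079]
wrist_force: [-0.4, -0.7, 0.7]
opening: 0.0427
t 16.45 pos [0.6459 0.0185 0.2846] open 0.0427 F [-0.39 -0.68  0.74]
lean deg 25.09 lean az 0.2226 jaw az 0.2147 jaw z 0.0037 q [-0.62  0.31  0.76  1.86 -0.53  0.69  2.21]
```

View pics/r1.png

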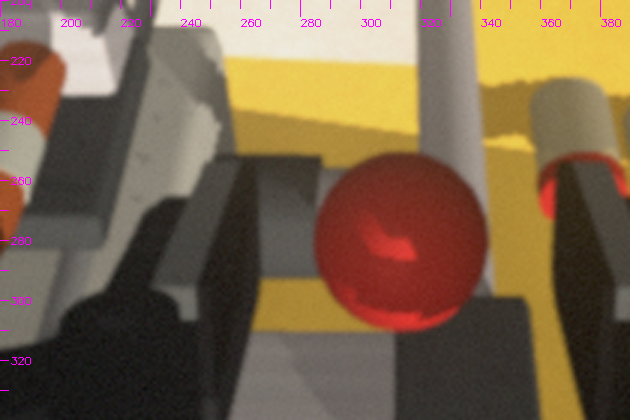

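View pics/r2.png

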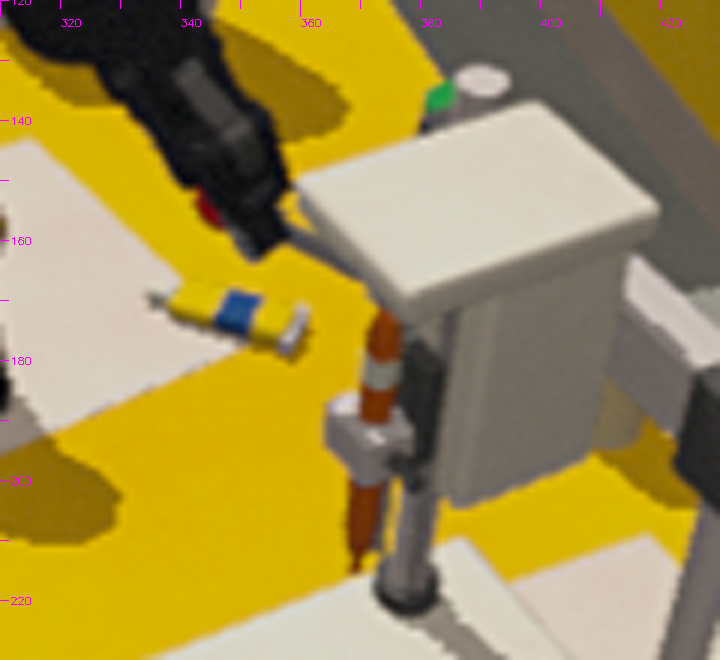

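```bash
python3 kn.py 313.5 280.3
```

```text
phi 1.21 err 0.6435557684214359 knob [0.6259 0.0133 0.3254] pix [[311.67203773 280.94355577]] in tool [-0.0012 -0.0455 -0.0007]
pixel ray at that depth: knob meas [0.6256 0.014  0.3252]
TCP target for y=-52mm: [0.6474 0.0182 0.2783] delta [ 0.0017 -0.0003 -0.0064]
```

The lever is fully up, at about 1.21 rad. I'll retract and go over to the egg, turning the jaws to match the egg's axis.

```bash
python3 -m handwheel '[0,0,0,-0.0113,-0.0025,0.0242,0, 0,0,0,-0.0113,-0.0025,0.0242,0, 0,0,0,-0.0113,-0.0025,0.0242,0, 0,0,-0.08,-0.014,0.035,-0.009,-1, 0,0,-0.08,-0.014,0.035,-0.009,-1, 0,0,-0.08,-0.014,0.035,-0.009,-1, 0,0,-0.08,-0.014,0.035,-0.009,-1, 0,0,-0.065,-0.014,0.035,-0.009,-1, 0,0,0,-0.014,0.035,-0.009,-1, 0,0,0,-0.014,0.035,-0.009,-1, 0,0,0,-0.014,0.035,-0.009,-1, 0,0,0,0,0,0,-1]' 40; python3 st.py; python3 - <<'E'
from h import *
from plant import imaging,arm
c=imaging.read_camera("wrist");addcam("w",c);print(CAL["w"])
cv2.imwrite("pics/s_w.png",c["pixels"][:,:,::-1])
E
```

```text
clock: 17.8
ee_pos: [0.5029, 0.2816, 0.2864]
tool_rot: [-0.68, 0.698, 0.107, 0.195]
wrist_force: [0.1, 0.3, -0.3]
opening: 0.0854
t 17.8 pos [0.5029 0.2816 0.2864] open 0.0854 F [ 0.08  0.29 -0.32]
lean deg 24.72 lean az -0.1238 jaw az -0.1277 jaw z 0.0018 q [-1.61  0.32  1.06  1.92  0.01  0.73  0.82]
(355.910460206737, 314.9397279081942, 206.02417399660172, [np.float64(0.36381791790533574), np.float64(0.2998087474299294), np.float64(0.41772331040334404)], [np.float64(0.26280120605861), np.float64(0.7033248488740977), np.float64(0.6183639422541111), np.float64(0.23215451313795749)])
```

View pics/s_w.png

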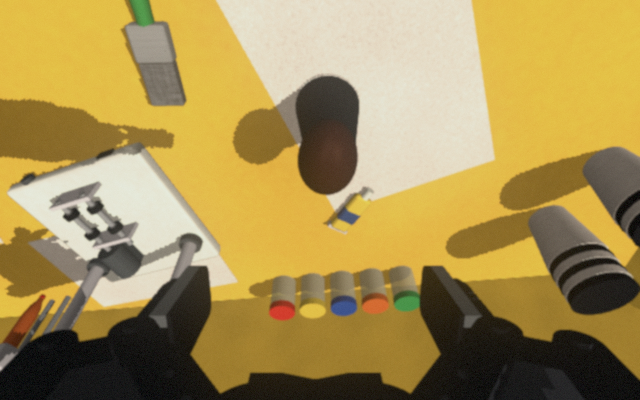

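```bash
python3 - <<'E'
from h import *
d=cv2.imread("pics/s_w.png"); crop(d,270,60,120,150,5,"pics/s1.png")
d2=cv2.convertScaleAbs(d,alpha=3); crop(d2,270,60,120,150,5,"pics/s2.png")
E
```

```text
(no output)
```

View pics/s2.png

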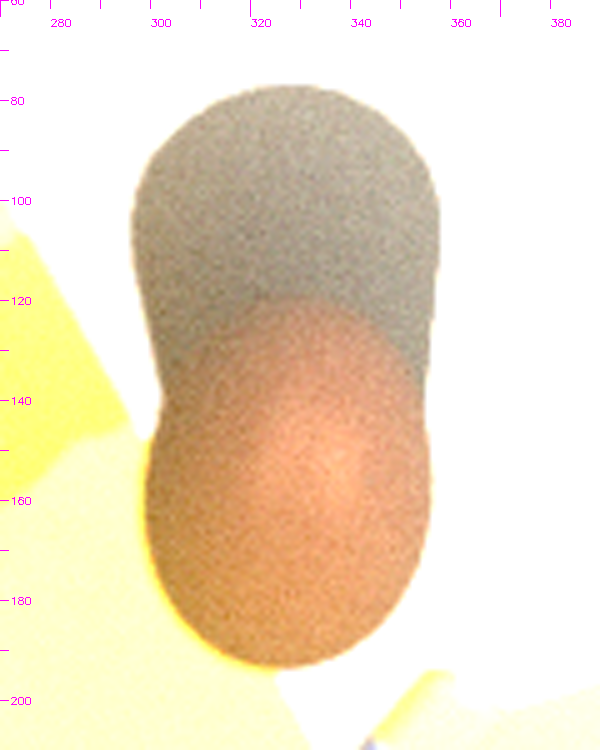

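```bash
python3 - <<'E'
from h import *
CAL["w2"]=(355.910460206737, 314.9397279081942, 206.02417399660172,[0.36381791790533574,0.2998087474299294,0.41772331040334404],[0.26280120605861,0.7033248488740977,0.6183639422541111,0.23215451313795749])
B={"side":[286.2,310.3,148.8,167],"w1":[520.8,593.8,73,137.6],"scene":[404.3,428.2,190.7,np.nan],"w2":[298.6,356.2,118.6,193.6]}
def re(p):
    r=np.concatenate([ebox(n,p[:3],p[3])-np.array(b) for n,b in B.items()]); return r[~np.isnan(r)]
r=least_squares(re,[.565,.29,.118,0.],loss="soft_l1");print("egg",r.x.round(4),re(r.x).round(1))
# cup from w2: base circle pix
for z,u,v in ((0,327,103),):
    print(onz("w2",u,v,z))
import itertools
# silhouettes: image-space axis for yaw values
for yaw in (-.3,-.2,-.1,0):
    a=np.array([np.cos(yaw),np.sin(yaw),0]); e=proj("w2",[r.x[:3]-.04*a,r.x[:3]+.04*a]); print(yaw,e.round(1).tolist())
E
```

```text
egg [ 0.5625  0.2887  0.1162 -0.132 ] [-1.4 -0.2 -0.1  0.9 -0.4 -0.4 -0.4 -0.1 -2.  -0.9 -1.   0.2  2.7  0.3
  0.5]
[0.55823749 0.29059098 0.        ]
-0.3 [[337.2, 122.3], [321.4, 188.7]]
-0.2 [[332.9, 121.8], [325.1, 189.1]]
-0.1 [[328.6, 121.7], [328.8, 189.2]]
0 [[324.3, 122.0], [332.5, 188.9]]
```

```bash
python3 -m handwheel '[0,0,0,0.0101,0.0019,-0.0299,-1, 0,0,0,0.0101,0.0019,-0.0299,-1, 0,0,0,0.0101,0.0019,-0.0299,-1, 0,0,0,0.0101,0.0019,-0.0299,-1, 0,0,0,0.0101,0.0019,-0.0299,-1, 0,0,0,0,0,0,-1]' 40; python3 st.py; python3 - <<'E'
from h import *
from plant import imaging,arm
c=imaging.read_camera("wrist");addcam("w",c);print(CAL["w"])
cv2.imwrite("pics/t_w.png",cv2.convertScaleAbs(c["pixels"][:,:,::-1],alpha=2))
s=arm.state();M=Rq(s["tool_rot"]);p=s["ee_pos"]
e=np.array([.5635,.29,.115]);print("egg in tool",M.T@(e-p),"box pred",ebox("w",e,-.13))
for z in (-.0425,.0425): print(proj("w",p+M@np.array([0,-.05,z])))
E
```

```text
clock: 18.45
ee_pos: [0.5559, 0.2826, 0.1359]
tool_rot: [-0.679, 0.7, 0.103, 0.198]
wrist_force: [-1.0, 1.1, 0.3]
opening: 0.0854
t 18.45 pos [0.5559 0.2826 0.1359] open 0.0854 F [-0.98  1.12  0.3 ]
lean deg 24.64 lean az -0.1395 jaw az -0.1386 jaw z -0.0004 q [-1.26  0.55  0.76  2.04 -0.2   0.37  0.97]
(355.910460206737, 314.9397279081942, 206.02417399660172, [np.float64(0.4173071902358963), np.float64(0.30255784461034524), np.float64(0.267410729491817)], [np.float64(0.26425304060893917), np.float64(0.7066352674121459), np.float64(0.614944736596098), np.float64(0.22952102367986088)])
egg in tool [-0.00390941  0.02328216  0.00810594] box pred [277.25304102 379.86337203 160.81950665 282.55680354]
[[207.55363266 293.54353813]]
[[420.7463691  293.83389408]]
```

View pics/t_w.png

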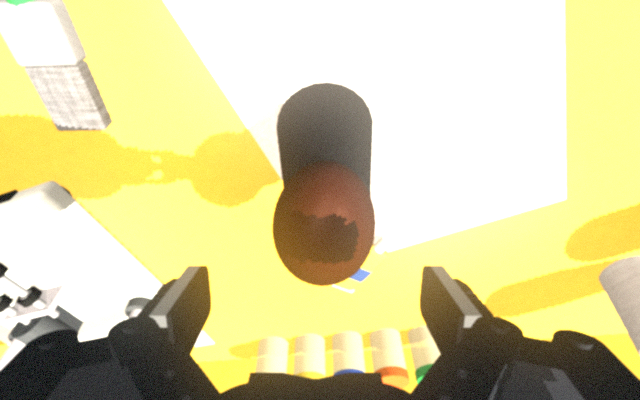

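```bash
python3 -m handwheel '[0,0,0,-0.001,0.0063,0,-1, 0,0,0,0.007,-0.001,-0.0157,-1, 0,0,0,0.007,-0.001,-0.0157,-1, 0,0,0,0,0,0,-1]' 40; python3 st.py; python3 - <<'E'
from h import *
from plant import imaging,arm
c=imaging.read_camera("wrist");addcam("w",c);print(CAL["w"])
cv2.imwrite("pics/u_w.png",cv2.convertScaleAbs(c["pixels"][:,:,::-1],alpha=2))
s=arm.state();M=Rq(s["tool_rot"]);p=s["ee_pos"]
e=np.array([.564,.2876,.115]);print("egg in tool",M.T@(e-p),"box pred",ebox("w",e,-.13))
E
```

```text
clock: 18.9
ee_pos: [0.5691, 0.2895, 0.1074]
tool_rot: [-0.68, 0.698, 0.104, 0.199]
wrist_force: [-0.2, -0.4, -0.1]
opening: 0.0852
t 18.9 pos [0.5691 0.2895 0.1074] open 0.0852 F [-0.22 -0.37 -0.09]
lean deg 24.79 lean az -0.1291 jaw az -0.1361 jaw z 0.0032 q [-1.2   0.6   0.7   2.04 -0.23  0.31  0.99]
(355.910460206737, 314.9397279081942, 206.02417399660172, [np.float64(0.43000098016570276), np.float64(0.3086279139158728), np.float64(0.23857877018812612)], [np.float64(0.2637152831691948), np.float64(0.7059321263147407), np.float64(0.6150963185302236), np.float64(0.23188488823186806)])
egg in tool [-0.0013847  -0.00834584 -0.00250993] box pred [249.13240283 368.50048898 174.63357439 314.42194819]
```

View pics/u_w.png

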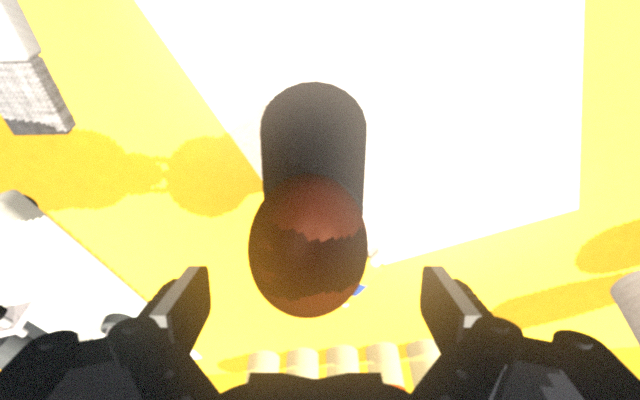

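```bash
python3 -m handwheel '[0,0,0,0.0047,-0.0015,-0.0116,-1, 0,0,0,0.0047,-0.0015,-0.0116,-1, 0,0,0,0.0047,-0.0015,-0.0116,-1, 0,0,0,0,0,0,-1]' 40; python3 st.py; python3 - <<'E'
from h import *
from plant import imaging,arm
c=imaging.read_camera("wrist");addcam("w",c)
cv2.imwrite("pics/v_w.png",cv2.convertScaleAbs(c["pixels"][:,:,::-1],alpha=2))
b=imaging.read_camera("side")["pixels"][:,:,::-1]; crop(b,260,120,90,80,7,"pics/v_s.png")
s=arm.state();M=Rq(s["tool_rot"]);p=s["ee_pos"]
e=np.array([.564,.2876,.115]);print("egg in tool",M.T@(e-p),"box pred",ebox("w",e,-.13))
E
```

```text
clock: 19.35
ee_pos: [0.5829, 0.2835, 0.0703]
tool_rot: [-0.679, 0.699, 0.103, 0.198]
wrist_force: [0.1, -0.6, -0.1]
opening: 0.0856
t 19.35 pos [0.5829 0.2835 0.0703] open 0.0856 F [ 0.08 -0.57 -0.08]
lean deg 24.69 lean az -0.1352 jaw az -0.1373 jaw z 0.001 q [-1.12  0.65  0.62  2.05 -0.25  0.23  1.01]
egg in tool [ 0.00049975 -0.04754558  0.00115669] box pred [241.65199885 393.57365582 201.19229541 376.75164905]
```

View pics/v_w.png

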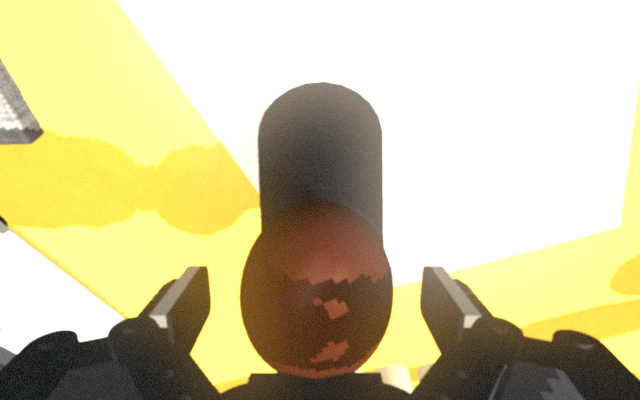

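View pics/v_s.png

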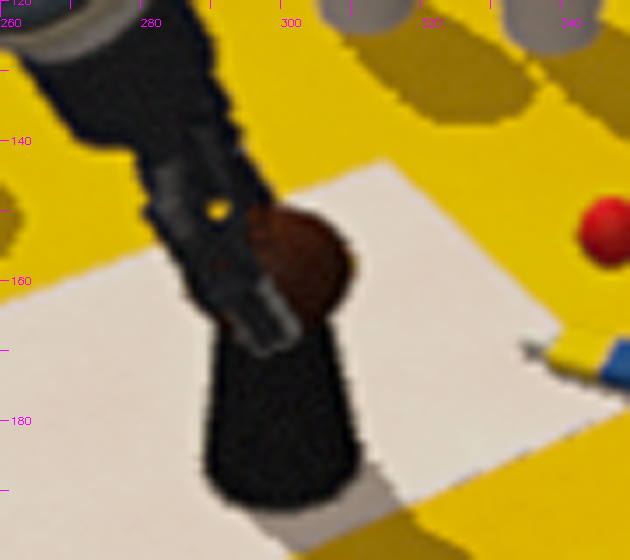

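```bash
python3 - <<'E'
from h import *
from plant import arm
s=arm.state();M=Rq(s["tool_rot"]);p=s["ee_pos"]
for y in (-.03,-.04,-.05):
  for x in (-.011,0,.011): print(x,y,proj("side",p+M@np.array([x,y,-.043])).round(1), proj("side",p+M@np.array([x,y,-.055])).round(1))
print(proj("side",[.564,.2876,.115]))
E
```

```text
-0.011 -0.03 [[298.6 172.9]] [[298.9 175.4]]
0 -0.03 [[301.7 171.5]] [[302.1 174. ]]
0.011 -0.03 [[304.9 170. ]] [[305.2 172.5]]
-0.011 -0.04 [[297.1 170.7]] [[297.4 173.3]]
0 -0.04 [[300.2 169.3]] [[300.6 171.8]]
0.011 -0.04 [[303.4 167.9]] [[303.8 170.4]]
-0.011 -0.05 [[295.5 168.6]] [[295.9 171.1]]
0 -0.05 [[298.7 167.2]] [[299.1 169.7]]
0.011 -0.05 [[301.9 165.7]] [[302.3 168.2]]
[[298.04121277 158.7407725 ]]
```

```bash
python3 -m handwheel '[0,0,0,0,0,0,0.5, 0,0,0,0,0,0,0.5, 0,0,0,0,0,0,0.5, 0,0,0,0,0,0,0.5, 0,0,0,0,0,0,0.5]' 45; python3 st.py; python3 - <<'E'
from h import *
from plant import imaging,arm
c=imaging.read_camera("wrist");addcam("w",c)
cv2.imwrite("pics/x_w.png",cv2.convertScaleAbs(c["pixels"][:,:,::-1],alpha=2))
b=imaging.read_camera("side")["pixels"][:,:,::-1]; crop(b,260,120,90,80,7,"pics/x_s.png")
E
```

```text
clock: 19.95
ee_pos: [0.5832, 0.2847, 0.0726]
tool_rot: [-0.68, 0.698, 0.104, 0.199]
wrist_force: [-2.8, -0.3, 5.8]
opening: 0.0579
t 19.95 pos [0.5832 0.2847 0.0726] open 0.0579 F [-2.78 -0.29  5.79]
lean deg 24.8 lean az -0.1288 jaw az -0.1362 jaw z 0.0034 q [-1.12  0.65  0.62  2.05 -0.25  0.23  1.01]
```

View pics/x_w.png

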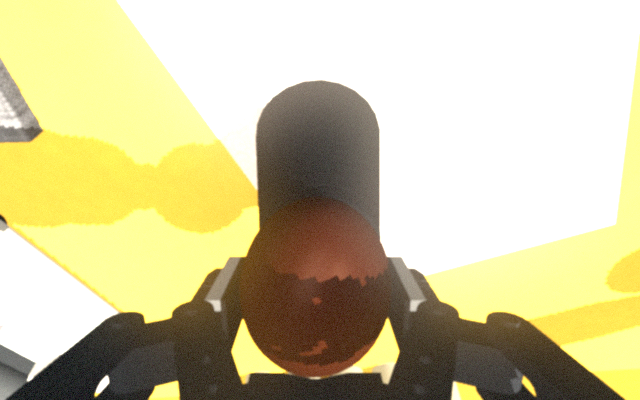

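View pics/x_s.png

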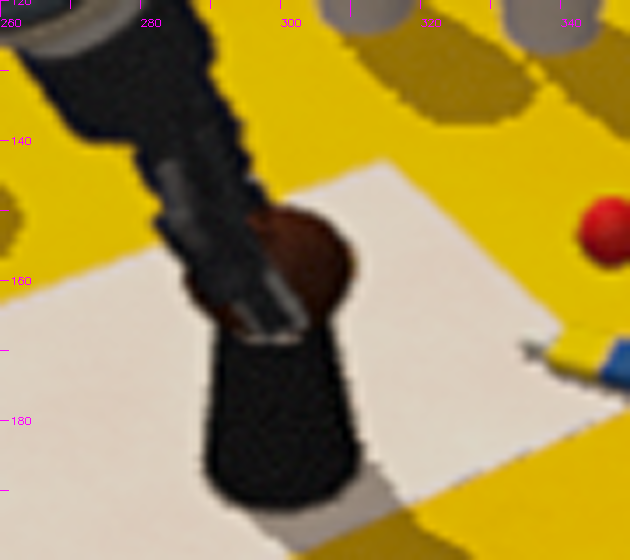

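The egg is gripped (opening 57.9 mm) and well centred. I'll lift slowly.

```bash
python3 -m handwheel '[0,0,0,0,0,0.006,0.5, 0,0,0,0,0,0.008,0.5, 0,0,0,0,0,0.01,0.5, 0,0,0,0,0,0.012,0.5, 0,0,0,0,0,0.012,0.5, 0,0,0,0,0,0.012,0.5, 0,0,0,0,0,0,0.5]' 50; python3 st.py; python3 - <<'E'
from h import *
from plant import imaging,arm
c=imaging.read_camera("wrist");addcam("w",c)
cv2.imwrite("pics/y_w.png",cv2.convertScaleAbs(c["pixels"][:,:,::-1],alpha=2))
b=imaging.read_camera("side")["pixels"][:,:,::-1]; crop(b,260,100,90,100,6,"pics/y_s.png")
E
```

```text
clock: 20.75
ee_pos: [0.584, 0.285, 0.1343]
tool_rot: [-0.68, 0.698, 0.105, 0.2]
wrist_force: [0.4, 0.6, -1.3]
opening: 0.0576
t 20.75 pos [0.584  0.285  0.1343] open 0.0576 F [ 0.37  0.58 -1.26]
lean deg 24.89 lean az -0.1254 jaw az -0.1363 jaw z 0.005 q [-1.19  0.57  0.72  1.99 -0.21  0.38  1.  ]
```

View pics/y_w.png

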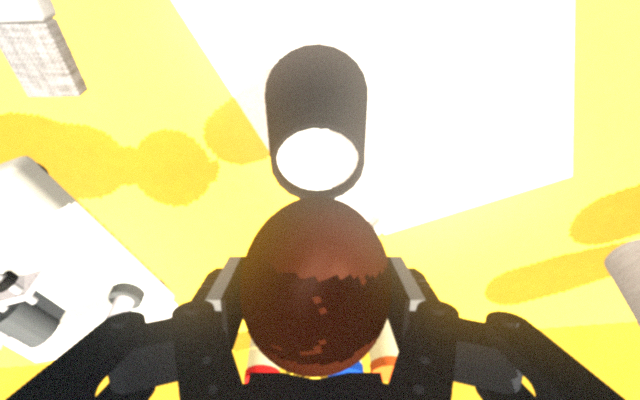

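View pics/y_s.png

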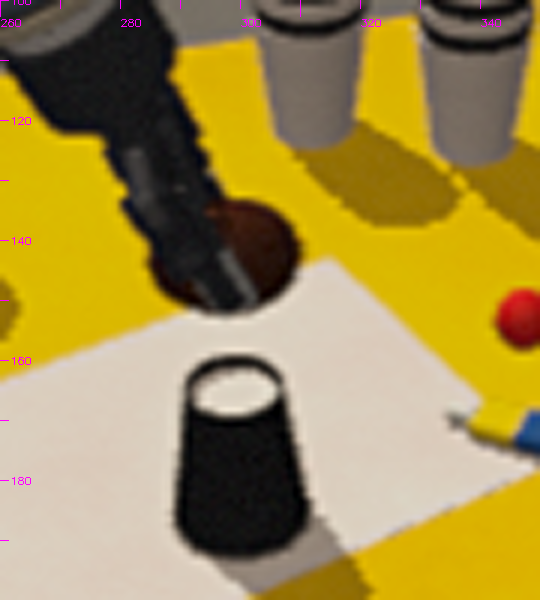

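Egg held and level. The cup has not visibly moved. I'll transit to the pre-place pose in front of the cradle and turn +0.335 rad on the way.

```bash
python3 -m handwheel '[0,0,0.03,-0.005,-0.01,0.0145,0.5, 0,0,0.05,-0.0068,-0.02,0.0145,0.5, 0,0,0.055,-0.0068,-0.0231,0.0145,0.5, 0,0,0.055,-0.0068,-0.0231,0.0145,0.5, 0,0,0.055,-0.0068,-0.0231,0.0145,0.5, 0,0,0.055,-0.0068,-0.0231,0.0145,0.5, 0,0,0.035,-0.0068,-0.0231,0.0145,0.5, 0,0,0,-0.0068,-0.0231,0.0145,0.5, 0,0,0,0,-0.018,0,0.5, 0,0,0,0,0,0,0.5]' 50; python3 st.py
```

```text
clock: 21.85
ee_pos: [0.5301, 0.0951, 0.2482]
tool_rot: [0.703, -0.672, -0.218, -0.084]
wrist_force: [0.5, 0.2, -1.3]
opening: 0.0572
t 21.85 pos [0.5301 0.0951 0.2482] open 0.0572 F [ 0.46  0.22 -1.29]
lean deg 24.77 lean az 0.2018 jaw az 0.1946 jaw z 0.0033 q [-0.8   0.12  0.57  2.15 -0.1   0.47  1.61]
```

```bash
python3 -m handwheel '[0,0,0,0.002,-0.012,-0.0095,0.5, 0,0,0,0.0037,-0.0212,-0.0185,0.5, 0,0,0,0.0037,-0.0212,-0.0185,0.5, 0,0,0,0.0037,-0.0212,-0.0185,0.5, 0,0,0,0.0037,-0.0212,-0.0185,0.5, 0,0,0,0.0037,-0.0212,-0.0185,0.5, 0,0,0,0.0037,-0.0212,-0.0185,0.5, 0,0,0,0.0037,-0.0212,-0.0185,0.5, 0,0,0,0.0017,-0.009,-0.009,0.5, 0,0,0,0,0,0,0.5]' 50; python3 st.py;  python3 - <<'E'
from h import *
from plant import imaging,arm
c=imaging.read_camera("wrist");addcam("w",c);print(CAL["w"])
cv2.imwrite("pics/z_w.png",cv2.convertScaleAbs(c["pixels"][:,:,::-1],alpha=2))
b=imaging.read_camera("side")["pixels"][:,:,::-1]; crop(b,280,120,150,150,5,"pics/z_s.png")
E
```

```text
clock: 22.85
ee_pos: [0.5608, -0.0715, 0.104]
tool_rot: [0.705, -0.671, -0.215, -0.08]
wrist_force: [0.2, 0.9, -1.7]
opening: 0.0575
t 22.85 pos [ 0.5608 -0.0715  0.104 ] open 0.0575 F [ 0.16  0.9  -1.74]
lean deg 24.21 lean az 0.2108 jaw az 0.1967 jaw z 0.0064 q [ 0.15  0.39 -0.01  2.25 -0.94  0.17  2.82]
(355.910460206737, 314.9397279081942, 206.02417399660172, [np.float64(0.4246858430922993), np.float64(-0.09870305427407475), np.float64(0.23655829700772218)], [np.float64(0.21736040994588823), np.float64(0.5959201975381547), np.float64(0.7244903809746592), np.float64(0.2697169965527483)])
```

View pics/z_w.png

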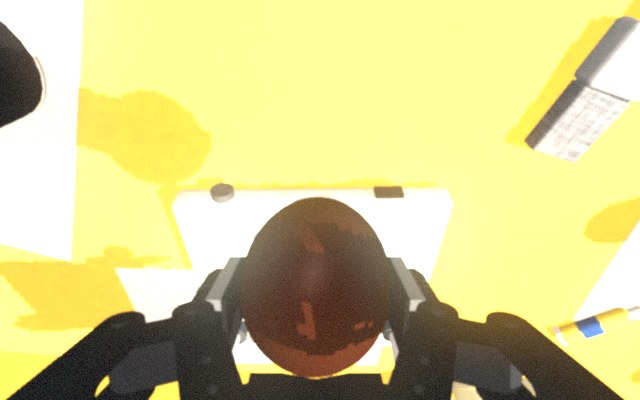

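View pics/z_s.png

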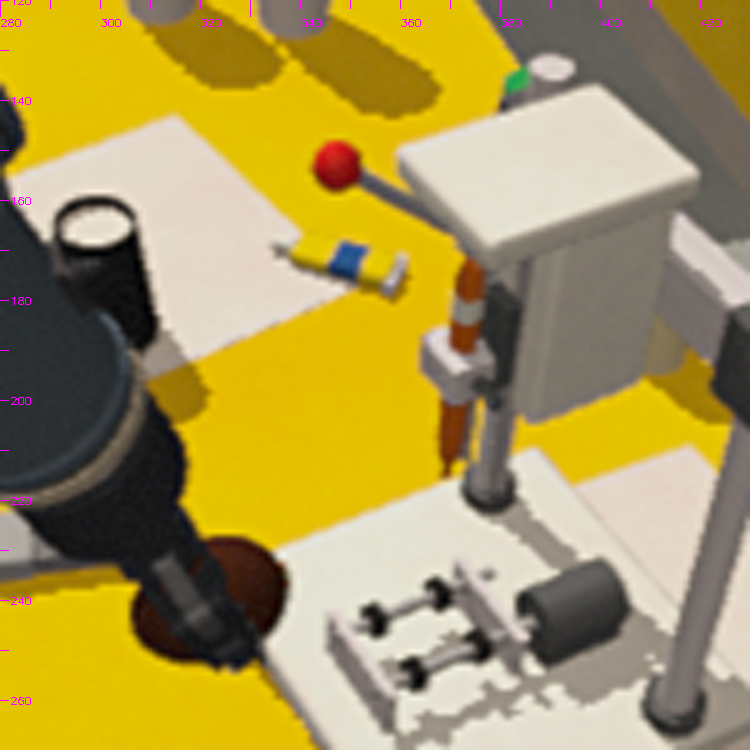

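The joints are near their limits here (q6 0.17, q7 2.82). Moving forward should relieve them, so I'll advance and descend stepwise while watching the pose.

```bash
python3 -m handwheel '[0,0,0,0.01,0.002,-0.003,0.5, 0,0,0,0.0117,0.0025,-0.006,0.5, 0,0,0,0.0117,0.0025,-0.006,0.5, 0,0,0,0.0117,0.0025,-0.006,0.5, 0,0,0,0.0117,0.0025,-0.006,0.5, 0,0,0,0,0,0,0.5]' 50; python3 st.py
```

```text
clock: 23.55
ee_pos: [0.6199, -0.0572, 0.0789]
tool_rot: [0.705, -0.671, -0.216, -0.079]
wrist_force: [-1.0, 0.5, -1.2]
opening: 0.0573
t 23.55 pos [ 0.6199 -0.0572  0.0789] open 0.0573 F [-0.98  0.5  -1.23]
lean deg 24.25 lean az 0.2151 jaw az 0.201 jaw z 0.0063 q [ 0.07  0.5   0.03  2.14 -0.98  0.17  2.82]
```

```bash
python3 -m handwheel '[0,0,0,0.011,0.0016,-0.007,0.5, 0,0,0,0.011,0.0016,-0.007,0.5, 0,0,0,0.011,0.0016,-0.007,0.5, 0,0,0,0,0,0,0.5]' 50; python3 st.py;  python3 - <<'E'
from h import *
from plant import imaging,arm
c=imaging.read_camera("wrist");addcam("w",c)
cv2.imwrite("pics/aa_w.png",cv2.convertScaleAbs(c["pixels"][:,:,::-1],alpha=2))
b=imaging.read_camera("side")["pixels"][:,:,::-1]; crop(b,310,170,100,110,6,"pics/aa_s.png")
s=arm.state();M=Rq(s["tool_rot"]);p=s["ee_pos"]
e=p+M@np.array([0,-.0465,0]); print("egg",e); m=R.from_euler("z",-.207).as_matrix()@(e-[.6675,-.0515,0]); print("machine frame",m.round(4))
E
```

```text
clock: 23.95
ee_pos: [0.6532, -0.0531, 0.0589]
tool_rot: [0.705, -0.671, -0.216, -0.078]
wrist_force: [-0.0, 0.0, -1.5]
opening: 0.0575
t 23.95 pos [ 0.6532 -0.0531  0.0589] open 0.0575 F [-0.03  0.03 -1.52]
lean deg 24.15 lean az 0.2156 jaw az 0.2002 jaw z 0.0069 q [ 0.05  0.56  0.04  2.08 -1.    0.17  2.82]
egg [ 0.6331724  -0.05764462  0.10187306]
machine frame [-0.0349  0.001   0.1019]
```

View pics/aa_w.png

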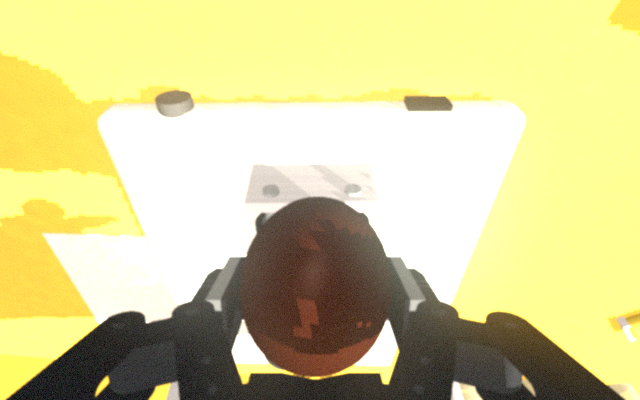

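View pics/aa_s.png

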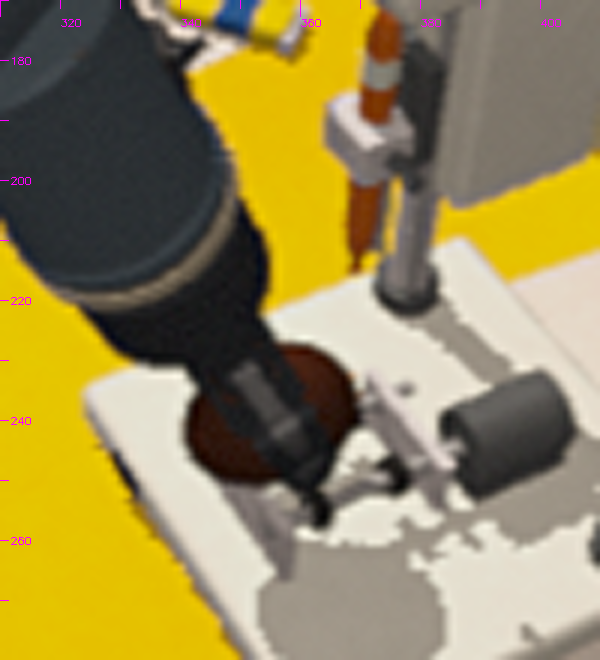

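```bash
python3 - <<'E'
from h import *
from plant import imaging,arm
import fit
c=imaging.read_camera("wrist");addcam("w",c);v=[.6675,-.0515,.207]
print(proj("w",[fit.model(v,[-44,y,55]) for y in (-20,0,20)]).round(1))
E
python3 -m handwheel '[0,0,0,0.0114,0.0022,-0.001,0.5, 0,0,0,0.0114,0.0022,-0.001,0.5, 0,0,0,0.0114,0.0022,-0.001,0.5, 0,0,0,0,0,0,0.5]' 50; python3 st.py;  python3 - <<'E'
from h import *
from plant import imaging,arm
c=imaging.read_camera("wrist");addcam("w",c)
cv2.imwrite("pics/ab_w.png",cv2.convertScaleAbs(c["pixels"][:,:,::-1],alpha=2))
b=imaging.read_camera("side")["pixels"][:,:,::-1]; crop(b,310,170,100,110,6,"pics/ab_s.png")
s=arm.state();M=Rq(s["tool_rot"]);p=s["ee_pos"]
e=p+M@np.array([0,-.0465,0]); print("egg",e); m=R.from_euler("z",-.207).as_matrix()@(e-[.6675,-.0515,0]); print("machine frame",m.round(4))
E
```

```text
[[270.2 196.5]
 [310.6 196.1]
 [351.  195.7]]
clock: 24.5
ee_pos: [0.6878, -0.0461, 0.0571]
tool_rot: [0.705, -0.671, -0.216, -0.078]
wrist_force: [0.1, 0.3, -1.2]
opening: 0.0576
t 24.5 pos [ 0.6878 -0.0461  0.0571] open 0.0576 F [ 0.06  0.31 -1.23]
lean deg 24.23 lean az 0.215 jaw az 0.201 jaw z 0.0063 q [-0.02  0.6   0.13  2.   -0.97  0.23  2.76]
egg [ 0.66736236 -0.05079173  0.09913344]
machine frame [0.     0.0007 0.0991]
```

View pics/ab_w.png

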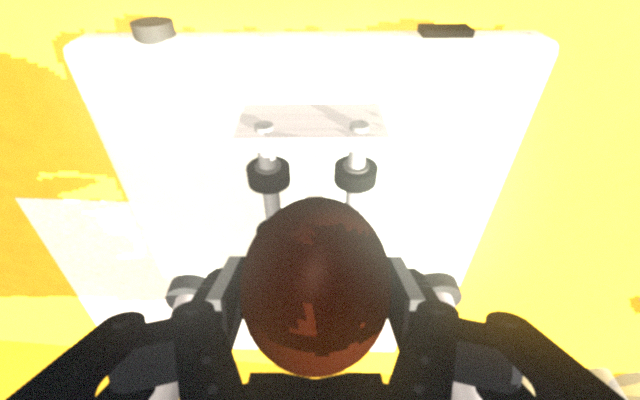

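View pics/ab_s.png

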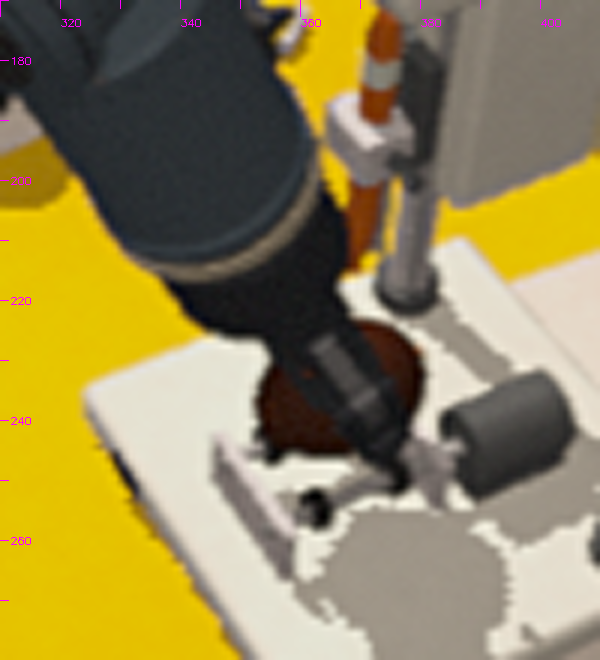

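```bash
python3 - <<'E'
from h import *
from plant import imaging,arm
import fit
c=imaging.read_camera("wrist");addcam("w",c);v=[.6675,-.0515,.207]
print(proj("w",[fit.model(v,[x,y,55]) for y in (-20,20) for x in (-24,-20,-16)]).round(1))
crop(c["pixels"][:,:,::-1],220,90,180,150,4,"pics/ac.png")
E
python3 -m handwheel '[0,0,0,0,0,-0.0035,0.5, 0,0,0,0,0,-0.0035,0.5, 0,0,0,0,0,-0.003,0.5, 0,0,0,0,0,0,0.5]' 50; python3 st.py
```

```text
[[267.5 175. ]
 [268.3 182. ]
 [269.1 188.8]
 [354.2 174.2]
 [353.6 181.2]
 [353.1 188. ]]
clock: 25.05
ee_pos: [0.6856, -0.0473, 0.0463]
tool_rot: [0.705, -0.671, -0.215, -0.079]
wrist_force: [-0.7, -0.1, -1.3]
opening: 0.0576
t 25.05 pos [ 0.6856 -0.0473  0.0463] open 0.0576 F [-0.73 -0.14 -1.35]
lean deg 24.11 lean az 0.215 jaw az 0.1991 jaw z 0.0071 q [ 0.01  0.61  0.08  2.01 -0.98  0.2   2.77]
```

View pics/ac.png

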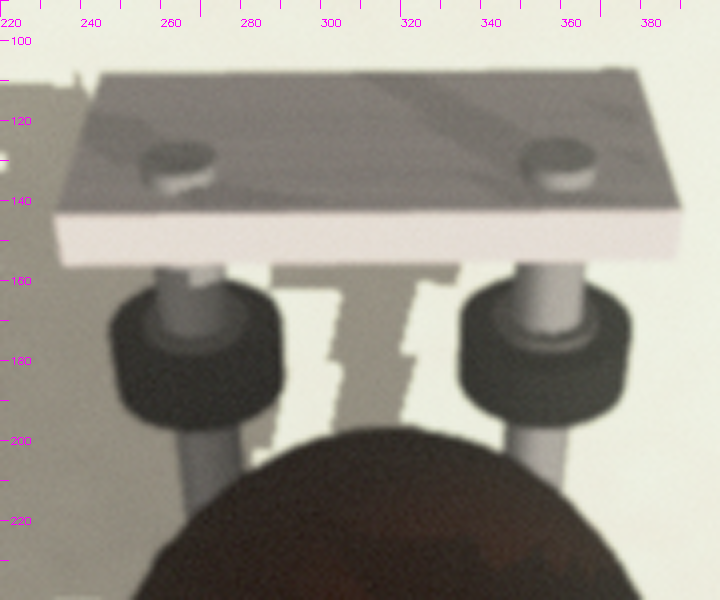

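```bash
python3 -m handwheel '[0,0,0,0,0,-0.002,0.5, 0,0,0,0,0,0,0.5]' 50; python3 -m handwheel '[0,0,0,0,0,-0.002,0.5, 0,0,0,0,0,0,0.5]' 50; python3 st.py
```

```text
clock: 25.25
ee_pos: [0.686, -0.0471, 0.0447]
tool_rot: [0.705, -0.671, -0.215, -0.079]
wrist_force: [-0.1, 0.1, -2.3]
opening: 0.0575
clock: 25.45
ee_pos: [0.686, -0.047, 0.0427]
tool_rot: [0.705, -0.671, -0.215, -0.079]
wrist_force: [-0.2, 1.0, -0.9]
opening: 0.0576
t 25.45 pos [ 0.686  -0.047   0.0427] open 0.0576 F [-0.17  0.96 -0.91]
lean deg 24.15 lean az 0.2146 jaw az 0.1996 jaw z 0.0067 q [ 0.02  0.62  0.07  2.01 -0.99  0.18  2.79]
```

```bash
python3 -m handwheel '[0,0,0,0,0,-0.002,0.5, 0,0,0,0,0,0,0.5]' 50; python3 -m handwheel '[0,0,0,0,0,-0.0015,0.5, 0,0,0,0,0,0,0.5]' 50; python3 -m handwheel '[0,0,0,0,0,0,0.5]';python3 - <<'E'
from h import *
from plant import imaging,arm
c=imaging.read_camera("wrist")
cv2.imwrite("pics/ad_w.png",cv2.convertScaleAbs(c["pixels"][:,:,::-1],alpha=2))
b=imaging.read_camera("side")["pixels"][:,:,::-1]; crop(b,310,170,100,110,6,"pics/ad_s.png")
E
```

```text
clock: 25.65
ee_pos: [0.6864, -0.0472, 0.0413]
tool_rot: [0.705, -0.671, -0.216, -0.079]
wrist_force: [-1.5, -0.2, 2.8]
opening: 0.0571
clock: 25.85
ee_pos: [0.6866, -0.0472, 0.0406]
tool_rot: [0.705, -0.671, -0.216, -0.079]
wrist_force: [-5.8, -0.0, 11.3]
opening: 0.0574
clock: 25.95
ee_pos: [0.6866, -0.0472, 0.0407]
tool_rot: [0.705, -0.671, -0.216, -0.079]
wrist_force: [-5.8, -0.8, 12.2]
opening: 0.0577
```

View pics/ad_s.png

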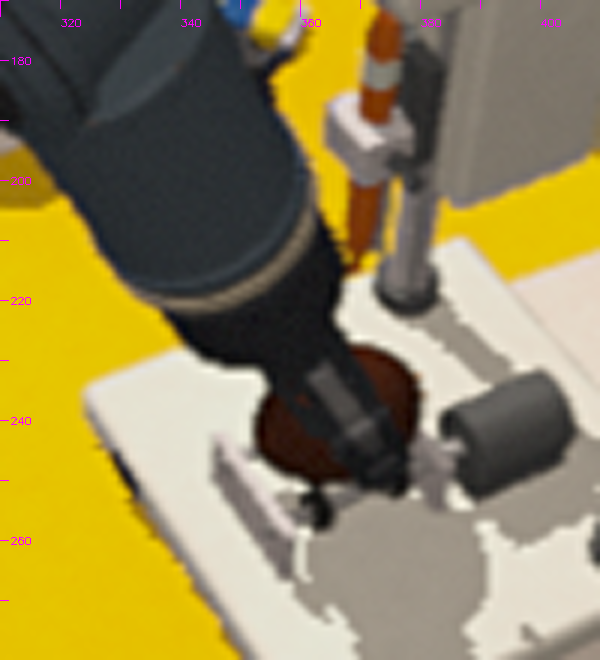

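View pics/ad_w.png

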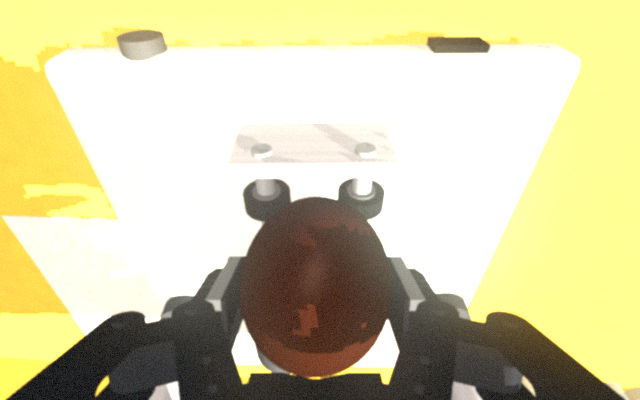

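The egg is on the wheels: 12 N of upward force, with contact at egg z of about 0.084. I'll relax 1 mm and open gently.

```bash
python3 -m handwheel '[0,0,0,0,0,0.001,0.5, 0,0,0,0,0,0,0.5, 0,0,0,0,0,0,-0.3, 0,0,0,0,0,0,-0.4, 0,0,0,0,0,0,-0.5, 0,0,0,0,0,0,-0.7, 0,0,0,0,0,0,-0.9, 0,0,0,0,0,0,-1, 0,0,0,0,0,0,-1]' 30; python3 st.py; python3 - <<'E'
from h import *
from plant import imaging,arm
c=imaging.read_camera("wrist")
cv2.imwrite("pics/ae_w.png",cv2.convertScaleAbs(c["pixels"][:,:,::-1],alpha=2))
b=imaging.read_camera("side")["pixels"][:,:,::-1]; crop(b,310,170,100,110,6,"pics/ae_s.png")
E
```

```text
clock: 26.95
ee_pos: [0.6861, -0.047, 0.0404]
tool_rot: [0.705, -0.671, -0.215, -0.079]
wrist_force: [-0.4, 0.2, 0.2]
opening: 0.0854
t 26.95 pos [ 0.6861 -0.047   0.0404] open 0.0854 F [-0.43  0.22  0.19]
lean deg 24.16 lean az 0.2145 jaw az 0.1995 jaw z 0.0067 q [ 0.03  0.62  0.06  2.01 -1.    0.18  2.8 ]
```

View pics/ae_s.png

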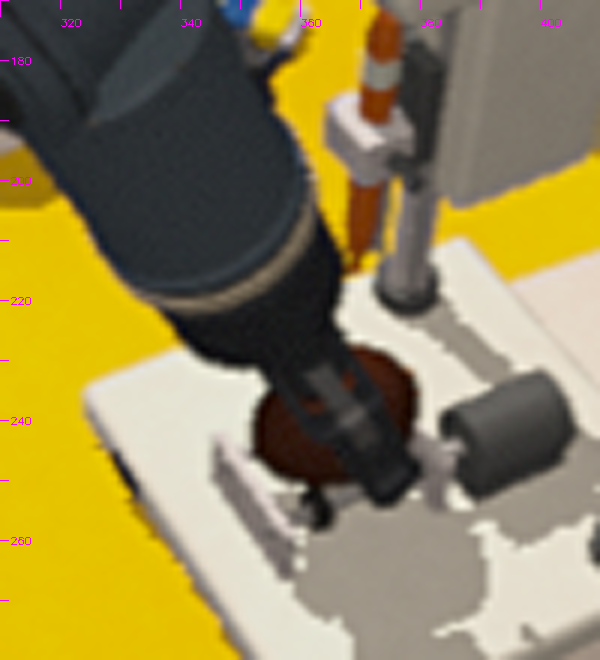

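View pics/ae_w.png

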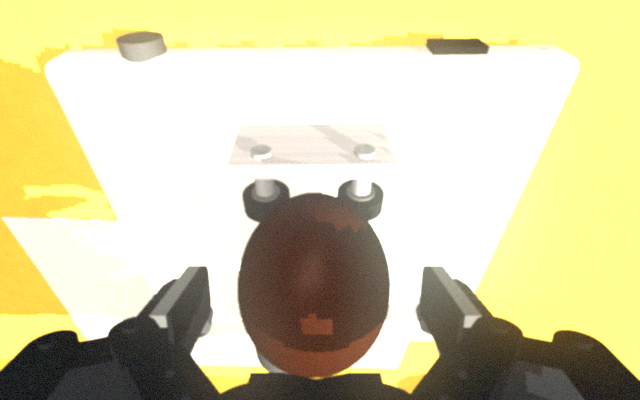

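The egg rests on the wheels, clear of both fingers. I'll back out along the machine's -x.

```bash
python3 -m handwheel '[0,0,0,-0.01,-0.0021,0,-1, 0,0,0,-0.012,-0.0025,0.001,-1, 0,0,0,-0.012,-0.0025,0.002,-1, 0,0,0,-0.012,-0.0025,0.003,-1, 0,0,0,-0.012,-0.0025,0.006,-1, 0,0,0,-0.012,-0.0025,0.012,-1, 0,0,0,-0.012,-0.0025,0.025,-1, 0,0,0,-0.012,-0.0025,0.03,-1, 0,0,0,-0.01,0.0,0.03,-1, 0,0,0,-0.005,0.01,0.03,-1, 0,0,0,0,0.02,0.03,-1, 0,0,0,0,0,0,-1]' 30; python3 st.py; python3 - <<'E'
from h import *
from plant import imaging,arm
c=imaging.read_camera("wrist");addcam("w",c);print(CAL["w"])
cv2.imwrite("pics/af_w.png",c["pixels"][:,:,::-1])
b=imaging.read_camera("side")["pixels"][:,:,::-1]; crop(b,310,160,110,110,6,"pics/af_s.png")
E
```

```text
clock: 28.25
ee_pos: [0.5823, -0.0341, 0.2204]
tool_rot: [0.707, -0.67, -0.214, -0.074]
wrist_force: [0.4, 0.4, -0.3]
opening: 0.0854
t 28.25 pos [ 0.5823 -0.0341  0.2204] open 0.0854 F [ 0.42  0.43 -0.33]
lean deg 23.68 lean az 0.2318 jaw az 0.2053 jaw z 0.0116 q [-0.36  0.26  0.53  2.06 -0.56  0.53  2.35]
(355.910460206737, 314.9397279081942, 206.02417399660172, [np.float64(0.44773227622830153), np.float64(-0.06301721248223299), np.float64(0.354309029818778)], [np.float64(0.21153332199727023), np.float64(0.5945254646241278), np.float64(0.7276867342502817), np.float64(0.2688217669654449)])
```

View pics/af_s.png

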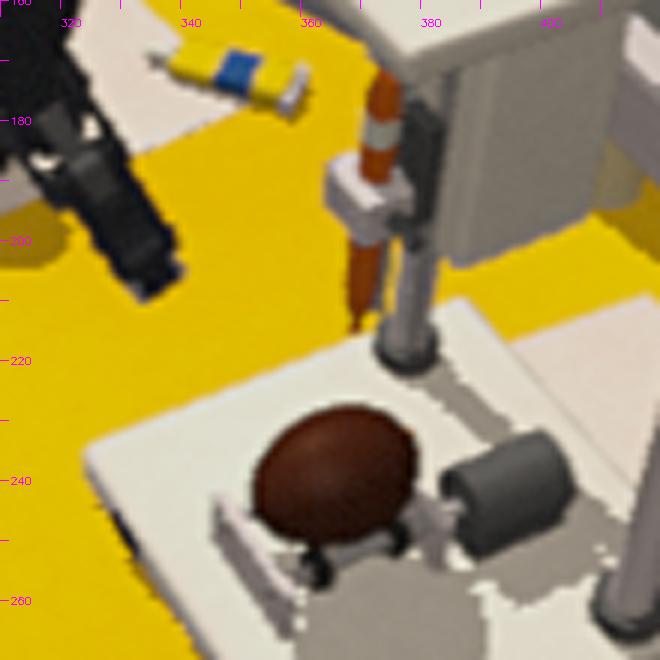

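View pics/af_w.png

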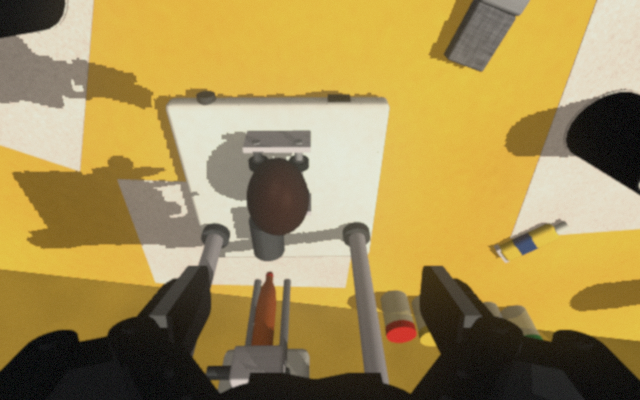

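```bash
python3 - <<'E'
from h import *
d=cv2.imread("pics/af_w.png"); crop(d,225,140,110,160,5,"pics/ag.png")
E
```

```text
(no output)
```

View pics/ag.png

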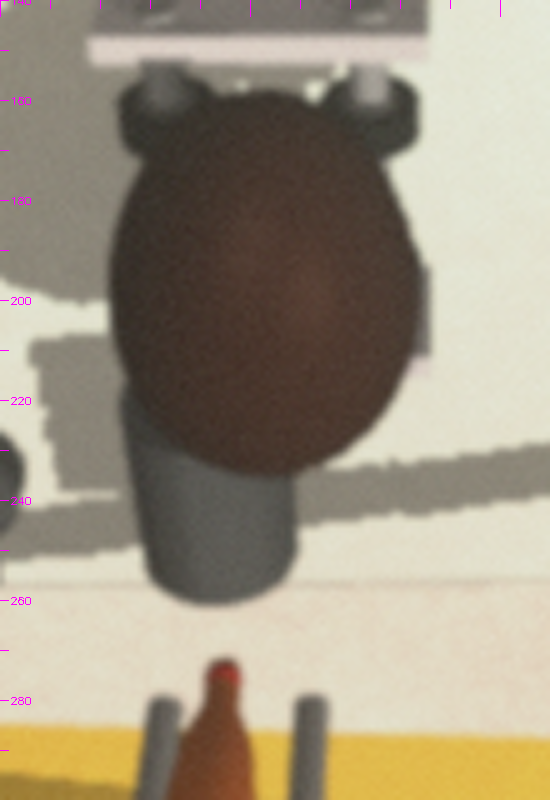

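```bash
python3 - <<'E'
from h import *
import fit
CAL["w3"]=(355.910460206737, 314.9397279081942, 206.02417399660172,[0.44773227622830153,-0.06301721248223299,0.354309029818778],[0.21153332199727023,0.5945254646241278,0.7276867342502817,0.2688217669654449])
B={"side":[352.2,379.7,227.3,250.8],"w3":[225+109/5,225+421/5,140+89/5,140+475/5]}
def re(p): return np.concatenate([ebox(n,p[:3],p[3])-np.array(b) for n,b in B.items()])
r=least_squares(re,[.667,-.052,.085,.2]);print("egg",r.x.round(4),r.fun.round(1))
m=R.from_euler("z",-.207).as_matrix()@(r.x[:3]-[.667,-.051,0]);print("machine",m.round(4))
t=tri([("side",369.3,215),("w3",225+222/5,140+660/5)]);print("nib",t)
v=[.667,-.051,.207]
for z in (170,174,178): print(z,proj("side",fit.model(v,[0,0,z])),proj("w3",fit.model(v,[0,0,z])))
E
```

```text
egg [ 0.6671 -0.0507  0.0823  0.2468] [-1.2 -0.2 -0.2  0.6 -0.  -0.1  1.3 -0.9]
machine [0.0002 0.0003 0.0823]
nib (array([ 0.66951999, -0.05093267,  0.17368672]), [0.7, 0.7])
170 [[368.11291149 216.50536866]] [[270.46225693 267.07262081]]
174 [[368.2514885  215.39176241]] [[270.03144258 271.04585742]]
178 [[368.39094611 214.27107975]] [[269.59100458 275.10784941]]
```

The egg is settled at machine (0, 0, 82) mm, and the nib is about 59 mm above it. Contact should come at a lever angle of about 0.21 rad. I'll shut the fingers and go above the knob to push it down from on top.

```bash
python3 -m handwheel '[0,0,0,-0.0055,0.006,0.04,0, 0.0047,-0.022,0,-0.0055,0.006,0.04,1, 0,0,0,-0.0055,0.006,0.04,1, 0,0,0,-0.0055,0.006,0.04,1, 0,0,0,0.0135,0.007,0,1, 0,0,0,0.0135,0.007,0,1, 0,0,0,0.0135,0.007,0,1, 0,0,0,0,0,0,1]' 40; python3 st.py; python3 - <<'E'
from h import *
from plant import imaging,arm
c=imaging.read_camera("wrist")
cv2.imwrite("pics/ah_w.png",c["pixels"][:,:,::-1])
E
```

```text
clock: 29.15
ee_pos: [0.6006, 0.0087, 0.3737]
tool_rot: [0.706, -0.669, -0.217, -0.08]
wrist_force: [-0.6, -1.1, 0.1]
opening: 0.0
t 29.15 pos [0.6006 0.0087 0.3737] open 0.0 F [-0.56 -1.13  0.09]
lean deg 24.4 lean az 0.2244 jaw az 0.2014 jaw z 0.0105 q [-0.62  0.13  0.67  1.77 -0.24  0.86  1.92]
```

View pics/ah_w.png

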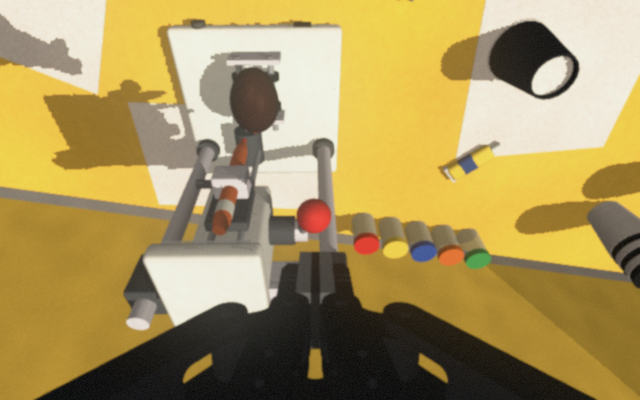

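```bash
python3 kn.py 314 216.5; python3 - <<'E'
from h import *
from plant import arm
import fit
s=arm.state();M=Rq(s["tool_rot"]);p=s["ee_pos"]; v=[.667,-.051,.207]
for ph in (1.21,1.1,1,.9,.8,.7,.6,.5,.4,.3,.25,.2,.15):
    t=-np.pi/6+ph; k=fit.model(v,[50-100*np.cos(t),72,262+100*np.sin(t)]); print(ph,(k+.016*M[:,1]).round(4))
E
```

```text
phi 1.2 err 0.2984092722683158 knob [0.6253 0.0132 0.3246] pix [[313.75139731 216.20159073]] in tool [ 0.0034  0.0556 -0.0001]
pixel ray at that depth: knob meas [0.6254 0.0134 0.3247]
TCP target for y=-52mm: [0.6463 0.018  0.2772] delta [ 0.0464  0.0103 -0.0966]
1.21 [0.6319 0.0153 0.3108]
1.1 [0.6255 0.014  0.3019]
1 [0.6206 0.0129 0.2933]
0.9 [0.6166 0.0121 0.2842]
0.8 [0.6134 0.0114 0.2747]
0.7 [0.6112 0.011  0.265 ]
0.6 [0.61   0.0107 0.2551]
0.5 [0.6097 0.0107 0.2451]
0.4 [0.6105 0.0108 0.2351]
0.3 [0.6122 0.0112 0.2253]
0.25 [0.6134 0.0114 0.2204]
0.2 [0.6148 0.0117 0.2156]
0.15 [0.6165 0.0121 0.2109]
```

```bash
python3 -m handwheel '[0,0,0,0.0083,0.0017,-0.0162,1, 0,0,0,0.0083,0.0017,-0.0162,1, 0,0,0,0.0083,0.0017,-0.0162,1, 0,0,0,0,0,-0.0115,1, 0,0,0,0,0,-0.0115,1, 0,0,0,-0.0049,-0.001,-0.0086,1, 0,0,0,-0.004,-0.0008,-0.0091,1, 0,0,0,-0.0032,-0.0007,-0.0095,1, 0,0,0,0,0,0,1]' 40; python3 st.py; python3 - <<'E'
from h import *
from plant import imaging,arm
c=imaging.read_camera("wrist")
crop(c["pixels"][:,:,::-1],240,190,150,110,5,"pics/ai_w.png")
b=imaging.read_camera("side")["pixels"][:,:,::-1]; crop(b,310,120,110,140,5,"pics/ai_s.png")
E
```

```text
clock: 30.15
ee_pos: [0.6111, 0.01, 0.2764]
tool_rot: [0.707, -0.668, -0.217, -0.081]
wrist_force: [-0.9, -0.4, 0.6]
opening: 0.0
t 30.15 pos [0.6111 0.01   0.2764] open 0.0 F [-0.86 -0.39  0.64]
lean deg 24.53 lean az 0.2269 jaw az 0.2004 jaw z 0.0121 q [-0.53  0.23  0.61  1.94 -0.42  0.63  2.1 ]
```

View pics/ai_s.png

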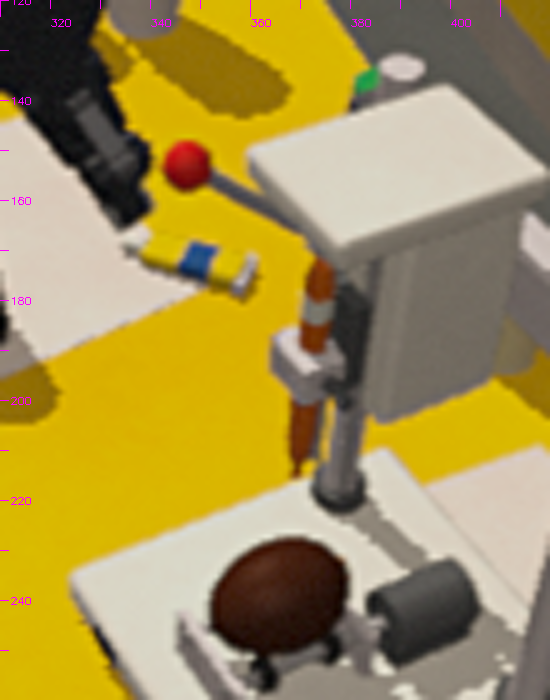

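View pics/ai_w.png

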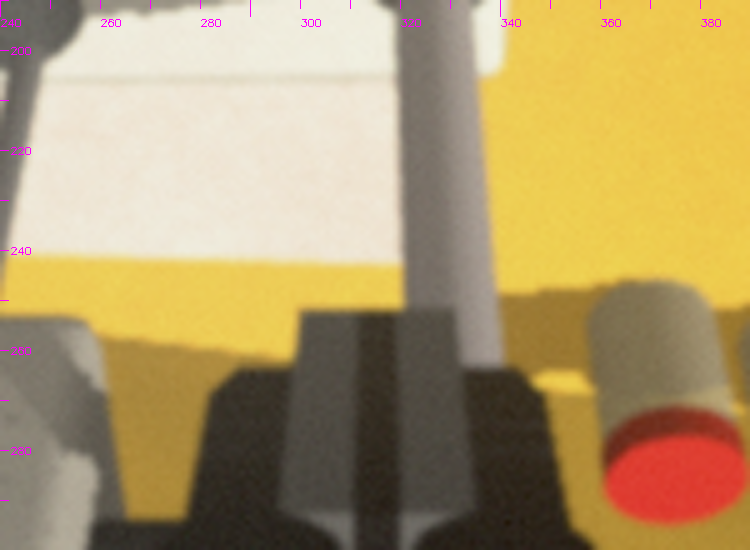

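The tip slipped past the operator side of the ball. The lever is unchanged, so no harm was done. I'll retry with the tip farther inboard, over the ball and rod junction.

```bash
python3 -m handwheel '[0,0,0,-0.0035,-0.0005,0.0175,1, 0,0,0,-0.0035,-0.0005,0.0175,1, 0,0,0,-0.0035,-0.0005,0.0175,1, 0,0,0,-0.0035,-0.0005,0.0175,1, 0,0,0,0.0118,0.0023,0,1, 0,0,0,0.0118,0.0023,0,1, 0,0,0,0.0118,0.0023,0,1, 0,0,0,0.0118,0.0023,0,1, 0,0,0,0,0,-0.013,1, 0,0,0,0,0,-0.013,1, 0,0,0,0,0,0,1]' 40; python3 st.py; python3 - <<'E'
from h import *
from plant import imaging,arm
c=imaging.read_camera("wrist")
crop(c["pixels"][:,:,::-1],240,190,150,110,5,"pics/aj_w.png")
b=imaging.read_camera("side")["pixels"][:,:,::-1]; crop(b,310,110,80,80,7,"pics/aj_s.png")
E
```

```text
clock: 31.35
ee_pos: [0.6452, 0.0174, 0.3187]
tool_rot: [0.707, -0.669, -0.216, -0.08]
wrist_force: [0.9, 0.1, -0.0]
opening: 0.0003
t 31.35 pos [0.6452 0.0174 0.3187] open 0.0003 F [ 0.93  0.07 -0.05]
lean deg 24.38 lean az 0.2253 jaw az 0.2002 jaw z 0.0114 q [-0.55  0.26  0.64  1.79 -0.38  0.76  2.04]
```

View pics/aj_s.png

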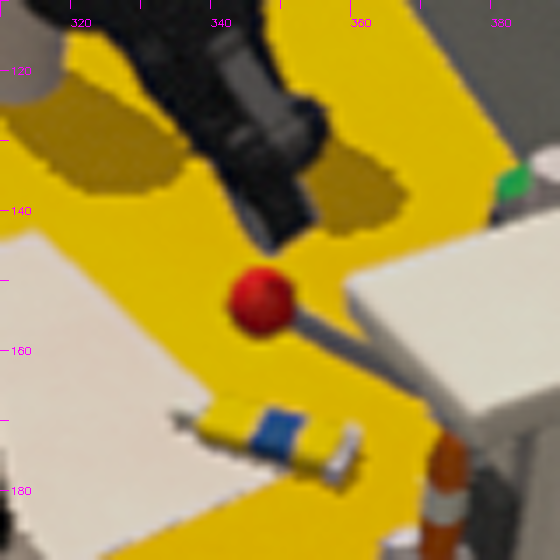

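View pics/aj_w.png

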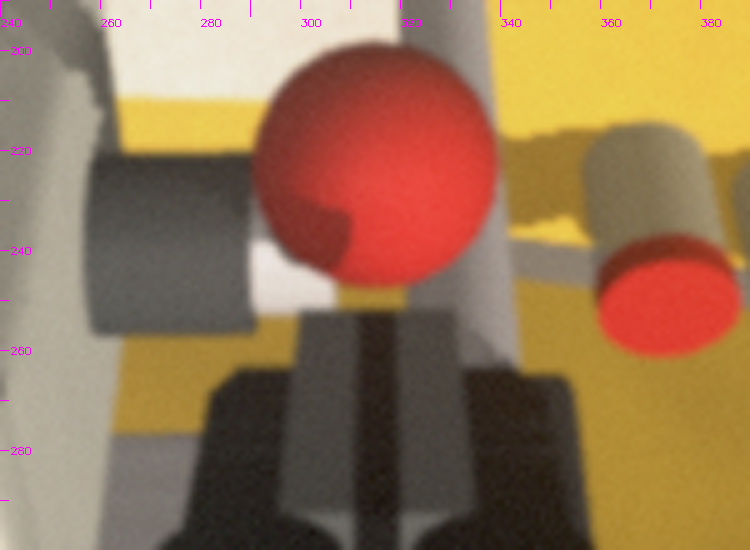

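```bash
python3 -m handwheel '[0,0,0,-0.001,0,-0.008,1, 0,0,0,-0.004,-0.001,-0.0077,1, 0,0,0,-0.005,-0.001,-0.0085,1, 0,0,0,-0.004,-0.0008,-0.009,1, 0,0,0,-0.003,-0.0007,-0.0095,1, 0,0,0,0,0,0,1]' 40; python3 st.py; python3 - <<'E'
from h import *
from plant import imaging,arm
c=imaging.read_camera("wrist")
crop(c["pixels"][:,:,::-1],240,190,150,110,5,"pics/ak_w.png")
b=imaging.read_camera("side")["pixels"][:,:,::-1]; crop(b,310,110,100,140,5,"pics/ak_s.png")
E
```

```text
clock: 32.05
ee_pos: [0.6239, 0.0128, 0.2762]
tool_rot: [0.708, -0.668, -0.215, -0.079]
wrist_force: [-1.5, -0.8, 1.2]
opening: -0.0002
t 32.05 pos [0.6239 0.0128 0.2762] open -0.0002 F [-1.48 -0.84  1.17]
lean deg 24.24 lean az 0.2305 jaw az 0.1995 jaw z 0.014 q [-0.52  0.26  0.61  1.91 -0.43  0.65  2.11]
```

View pics/ak_s.png

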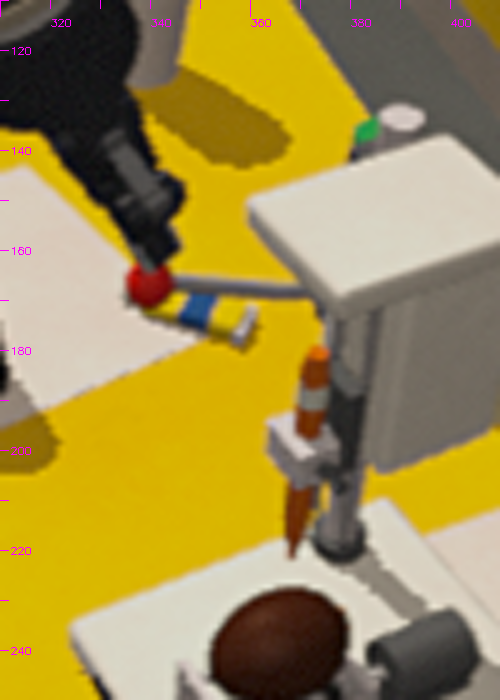

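View pics/ak_w.png

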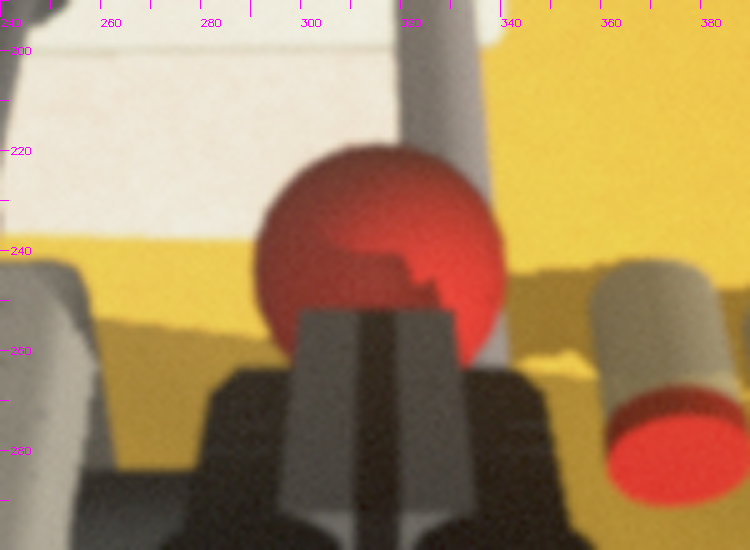

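Pushing works. The ball moved down with the tip on top of it. I'll get the lever angle and nib height.

```bash
python3 kn.py 315.5 244; python3 - <<'E'
from h import *
import fit
v=[.667,-.051,.207]
for z in (150,155,160): print(z,proj("side",fit.model(v,[0,0,z])))
E
```

```text
phi 0.88 err 0.6970094377954297 knob [0.6099 0.01   0.2969] pix [[314.09103134 244.69700944]] in tool [-0.0085 -0.0244  0.0003]
pixel ray at that depth: knob meas [0.6096 0.0106 0.2967]
TCP target for y=-52mm: [0.631  0.0148 0.2496] delta [ 0.0035  0.0014 -0.0287]
150 [[367.43294781 221.96956333]]
155 [[367.60094968 220.61949867]]
160 [[367.7702672  219.25886145]]
```

```bash
python3 -m handwheel '[0,0,0,-0.0025,-0.0004,-0.0097,1, 0,0,0,-0.0015,-0.0003,-0.0099,1, 0,0,0,-0.0005,0,-0.01,1, 0,0,0,0.0005,0,-0.01,1, 0,0,0,0,0,0,1]' 40; python3 st.py; python3 - <<'E'
from h import *
from plant import imaging,arm
c=imaging.read_camera("wrist"); cv2.imwrite("pics/al_full.png",c["pixels"][:,:,::-1])
crop(c["pixels"][:,:,::-1],240,190,150,110,5,"pics/al_w.png")
b=imaging.read_camera("side")["pixels"][:,:,::-1]; crop(b,310,150,80,105,7,"pics/al_s.png")
E
```

```text
clock: 32.7
ee_pos: [0.624, 0.0132, 0.2373]
tool_rot: [0.707, -0.669, -0.217, -0.081]
wrist_force: [-0.2, 0.0, 0.0]
opening: -0.0001
t 32.7 pos [0.624  0.0132 0.2373] open -0.0001 F [-0.25  0.01  0.04]
lean deg 24.49 lean az 0.2257 jaw az 0.2004 jaw z 0.0115 q [-0.47  0.29  0.55  1.97 -0.51  0.55  2.19]
```

View pics/al_s.png

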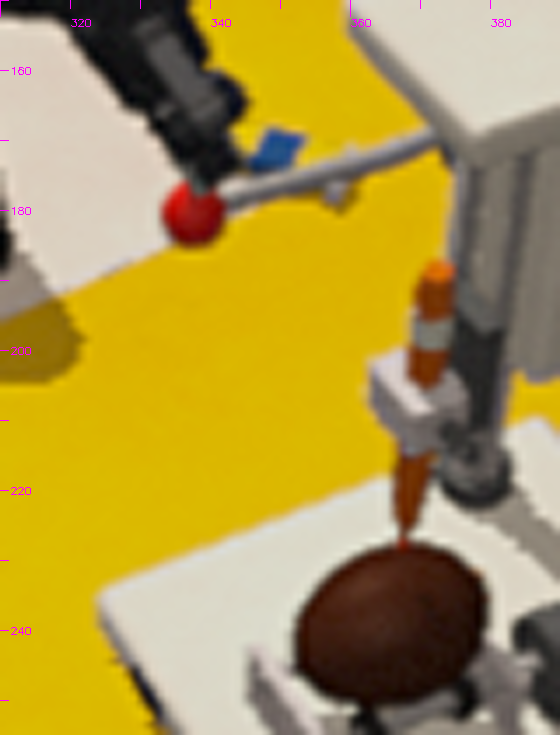

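View pics/al_full.png

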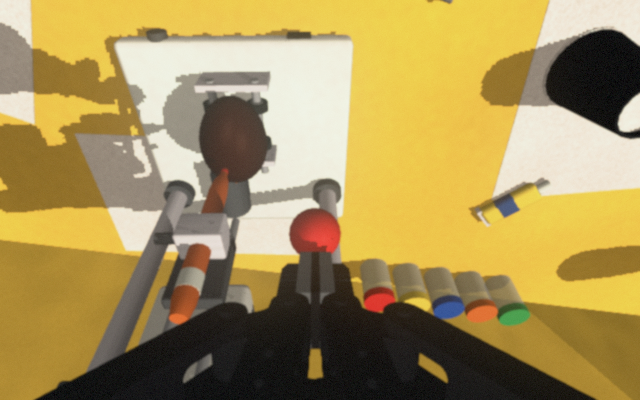

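```bash
python3 kn.py 315 232.5; python3 -m handwheel '[0,0,0,0.0009,0.0002,-0.0049,1, 0,0,0,0.0009,0.0002,-0.0049,1, 0,0,0,0.001,0.0002,-0.0049,1, 0,0,0,0,0,0,1]' 40; python3 st.py; python3 - <<'E'
from h import *
from plant import imaging,arm
c=imaging.read_camera("wrist"); addcam("w",c); print(CAL["w"])
im=c["pixels"][:,:,::-1]; cv2.imwrite("pics/am_full.png",im)
crop(im,160,80,190,180,4,"pics/am_w.png")
b=imaging.read_camera("side")["pixels"][:,:,::-1]; crop(b,310,150,80,105,7,"pics/am_s.png")
E
```

```text
phi 0.43 err 0.635725800847581 knob [0.6042 0.0088 0.2527] pix [[313.41825488 233.1357258 ]] in tool [-0.0132 -0.0214  0.    ]
pixel ray at that depth: knob meas [0.6038 0.0095 0.2525]
TCP target for y=-52mm: [0.6253 0.0136 0.2054] delta [ 0.0007  0.0005 -0.0333]
clock: 33.25
ee_pos: [0.6274, 0.0137, 0.2238]
tool_rot: [0.706, -0.669, -0.218, -0.081]
wrist_force: [0.4, -0.1, -0.0]
opening: -0.0002
t 33.25 pos [0.6274 0.0137 0.2238] open -0.0002 F [ 0.41 -0.1  -0.04]
lean deg 24.6 lean az 0.2254 jaw az 0.2006 jaw z 0.0114 q [-0.45  0.31  0.53  1.99 -0.54  0.52  2.22]
(355.910460206737, 314.9397279081942, 206.02417399660172, [np.float64(0.4906283168549488), np.float64(-0.01485182811926261), np.float64(0.3555145882915848)], [np.float64(0.2170327071189389), np.float64(0.5944714849327652), np.float64(0.7241586709432837), np.float64(0.27403407988809525)])
```

View pics/am_s.png

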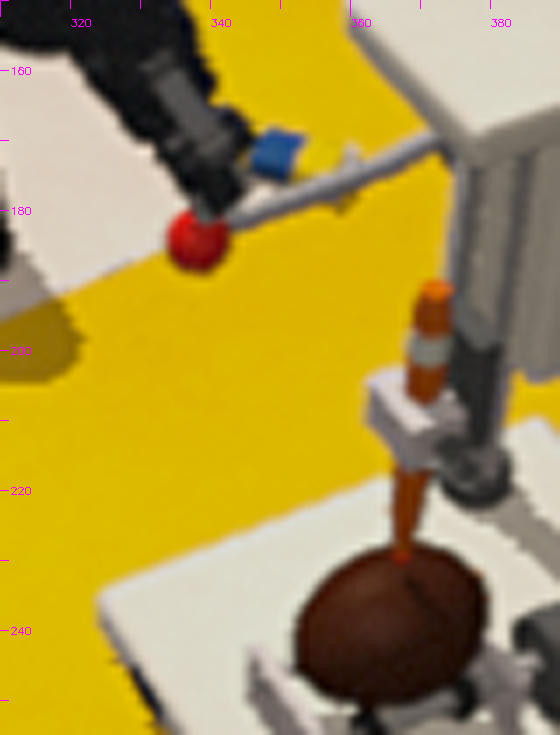

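View pics/am_w.png

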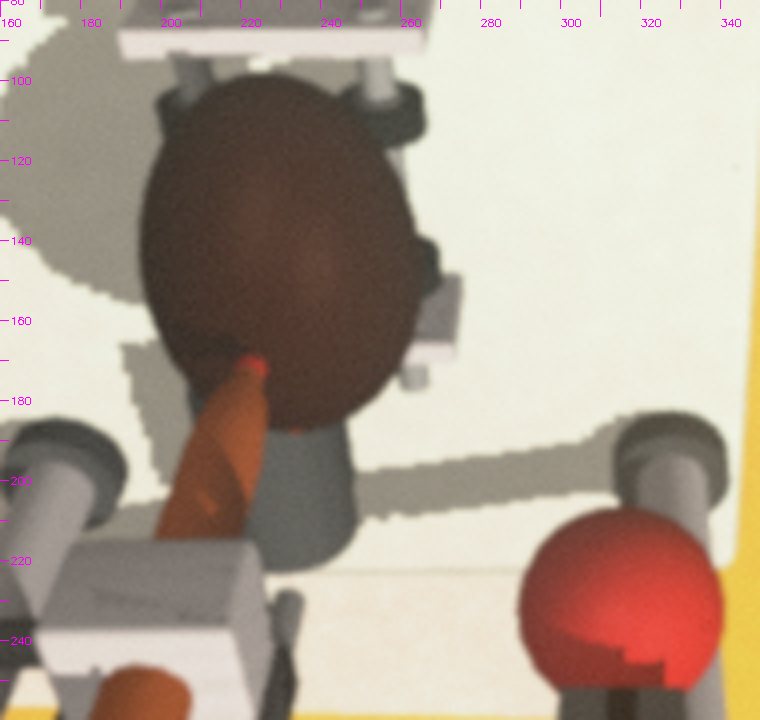

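```bash
python3 kn.py 315.2 232.7; python3 - <<'E'
from h import *
from plant import imaging
import fit
c=imaging.read_camera("wrist"); addcam("w",c)
print("nib",tri([("side",367.4,229.7),("w",224.5,168.7)]))
v=[.667,-.051,.207]
for z in (112,115,118,122,126): print(z,proj("side",fit.model(v,[0,0,z])),proj("w",fit.model(v,[0,0,z])))
E
```

```text
phi 0.28 err 0.34233738339708 knob [0.6067 0.0093 0.2379] pix [[313.24133699 232.35766262]] in tool [-0.0135 -0.0212 -0.0001]
pixel ray at that depth: knob meas [0.6066 0.0102 0.238 ]
TCP target for y=-52mm: [0.6278 0.0141 0.1906] delta [ 0.0005  0.0004 -0.0337]
nib (array([ 0.66883948, -0.05052602,  0.11779824]), [1.5, 1.5])
112 [[366.19757133 231.89706075]] [[225.60314882 164.568364  ]]
115 [[366.29251886 231.13406151]] [[224.94783027 166.65578332]]
118 [[366.38789831 230.36759134]] [[224.28218894 168.77608431]]
122 [[366.51574789 229.34019081]] [[223.37818346 171.65565868]]
126 [[366.64437767 228.30652065]] [[222.45478374 174.59701049]]
```

```bash
python3 -m handwheel '[0,0,0,0.0008,0.0002,-0.003,1, 0,0,0,0.0008,0.0002,-0.003,1, 0,0,0,0.0009,0.0002,-0.003,1, 0,0,0,0,0,0,1]' 40; python3 st.py; python3 - <<'E'
from h import *
from plant import imaging,arm
c=imaging.read_camera("wrist"); addcam("w",c)
im=c["pixels"][:,:,::-1]
crop(im,160,80,190,180,4,"pics/an_w.png")
b=imaging.read_camera("side")["pixels"][:,:,::-1]; crop(b,310,150,80,105,7,"pics/an_s.png")
E
```

```text
clock: 33.85
ee_pos: [0.6299, 0.0143, 0.2151]
tool_rot: [0.706, -0.668, -0.218, -0.081]
wrist_force: [-0.6, -0.1, 0.2]
opening: -0.0
t 33.85 pos [0.6299 0.0143 0.2151] open -0.0 F [-0.62 -0.07  0.16]
lean deg 24.61 lean az 0.2255 jaw az 0.2005 jaw z 0.0114 q [-0.43  0.33  0.51  2.   -0.56  0.5   2.24]
```

View pics/an_s.png

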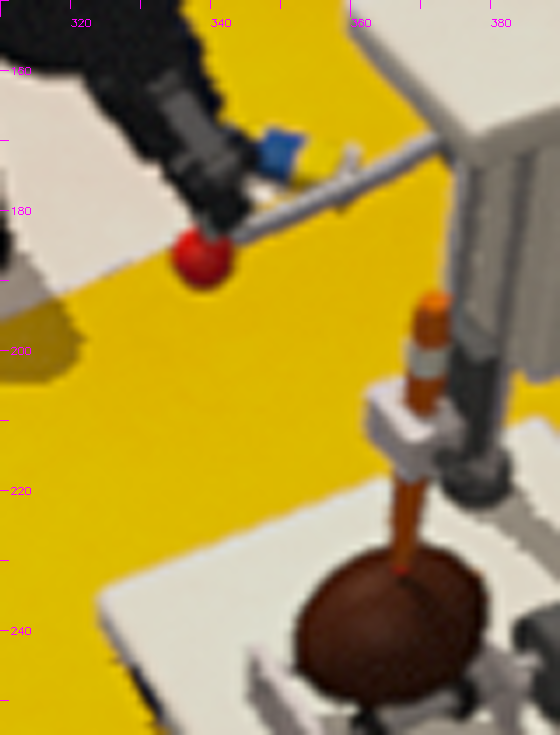

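View pics/an_w.png

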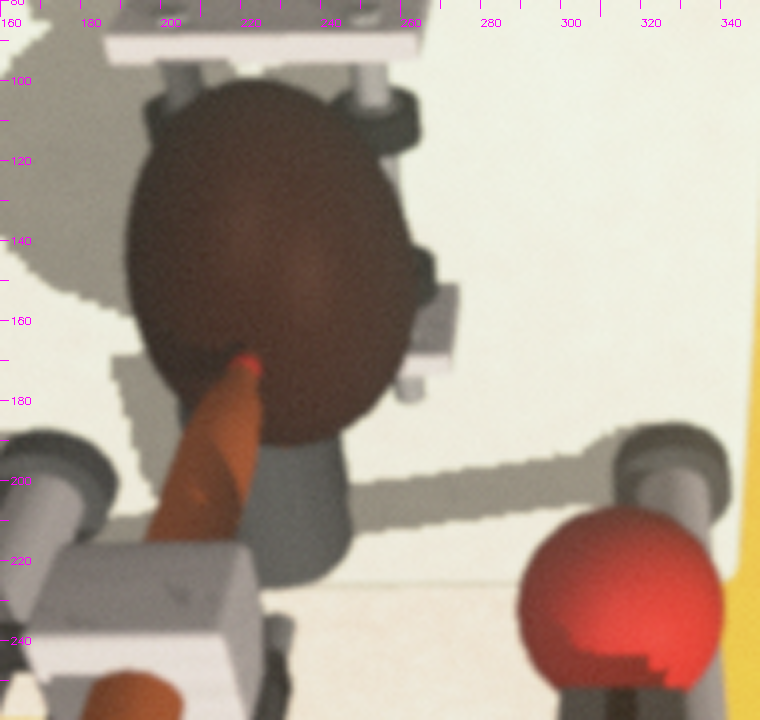

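The nib is very near the egg's top, with the shadow meeting it in the side view. I'll step down in small increments and track the pen against the clamp by sub-pixel correlation in the side view.

```bash
cat > tr.py <<'E'
import sys
from h import *
from plant import imaging
b=imaging.read_camera("side")["pixels"]; np.save(f"side_{sys.argv[1]}.npy",b)
ref=np.load("side_0.npy")
def tm(box,name):
    x0,y0,x1,y1=box; k=6
    t=cv2.resize(ref[y0:y1,x0:x1],None,fx=k,fy=k,interpolation=cv2.INTER_CUBIC)
    m=8; s=cv2.resize(b[y0-m:y1+m,x0-m:x1+m],None,fx=k,fy=k,interpolation=cv2.INTER_CUBIC)
    r=cv2.matchTemplate(s,t,cv2.TM_SQDIFF_NORMED); _,_,l,_=cv2.minMaxLoc(r)
    print(name,"dx,dy px",round(l[0]/k-m,2),round(l[1]/k-m,2))
tm((366,188,376,206),"pen top"); tm((361,204,370,218),"clamp"); tm((364,219,371,233),"nib"); tm((352,228,380,252),"egg"); tm((333,182,345,194),"knob")
E
python3 tr.py 0
python3 -m handwheel '[0,0,0,0.001,0.0002,-0.003,1, 0,0,0,0,0,0,1]' 40;python3 tr.py 1
python3 -m handwheel '[0,0,0,0.001,0.0002,-0.003,1, 0,0,0,0,0,0,1]' 40;python3 tr.py 2
```

```text
pen top dx,dy px 0.0 0.0
clamp dx,dy px 0.0 0.0
nib dx,dy px 0.0 0.0
egg dx,dy px 0.0 0.0
knob dx,dy px 0.0 0.0
clock: 34.2
ee_pos: [0.631, 0.0146, 0.2124]
tool_rot: [0.706, -0.668, -0.218, -0.081]
wrist_force: [-0.2, -0.0, 1.3]
opening: 0.0
pen top dx,dy px 0.0 0.5
clamp dx,dy px -0.17 0.33
nib dx,dy px 0.0 0.0
egg dx,dy px 0.0 0.0
knob dx,dy px 0.17 0.67
clock: 34.45
ee_pos: [0.6321, 0.0147, 0.2095]
tool_rot: [0.706, -0.668, -0.218, -0.081]
wrist_force: [-0.9, -0.4, 2.6]
opening: -0.0001
pen top dx,dy px 0.0 0.83
clamp dx,dy px -0.17 0.83
nib dx,dy px 0.0 0.17
egg dx,dy px 0.0 0.0
knob dx,dy px 0.5 1.17
```

```bash
python3 - <<'E'
from h import *
a=np.load("side_0.npy")[:,:,::-1];b=np.load("side_2.npy")[:,:,::-1]
def z(i): return cv2.resize(i[185:245,350:385],None,fx=10,fy=10,interpolation=cv2.INTER_CUBIC)
cv2.imwrite("pics/ao.png",np.hstack([z(a),z(b)]))
E
```

```text
(no output)
```

View pics/ao.png

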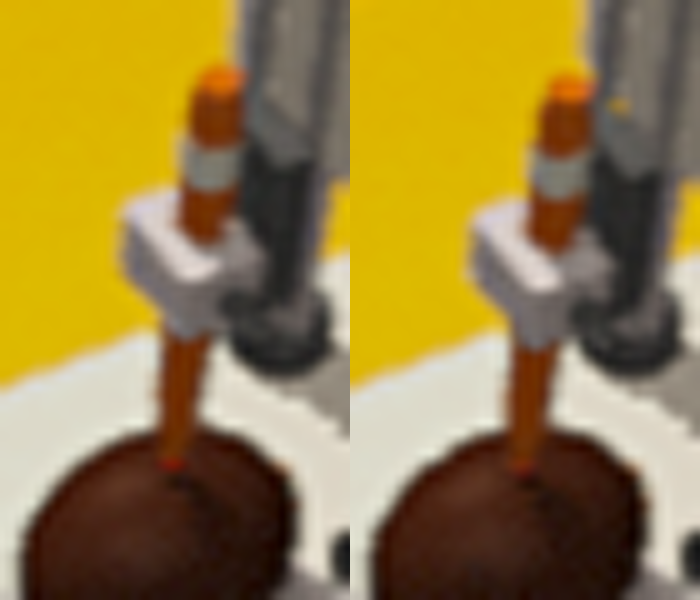

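```bash
python3 -m handwheel '[0,0,0,0.0011,0.0002,-0.003,1, 0,0,0,0,0,0,1]' 40;python3 tr.py 3
python3 -m handwheel '[0,0,0,0.0011,0.0002,-0.003,1, 0,0,0,0,0,0,1]' 40;python3 tr.py 4; python3 - <<'E'
from h import *
from plant import imaging
a=np.load("side_2.npy")[:,:,::-1];b=np.load("side_4.npy")[:,:,::-1]
def z(i): return cv2.resize(i[185:245,350:385],None,fx=10,fy=10,interpolation=cv2.INTER_CUBIC)
cv2.imwrite("pics/ap.png",np.hstack([z(a),z(b)]))
c=imaging.read_camera("wrist"); addcam("w",c); im=c["pixels"][:,:,::-1]
crop(im,160,80,190,180,4,"pics/ap_w.png")
E
```

```text
clock: 34.7
ee_pos: [0.6332, 0.0149, 0.2064]
tool_rot: [0.706, -0.668, -0.218, -0.081]
wrist_force: [-1.6, 0.7, 3.1]
opening: -0.0001
pen top dx,dy px -0.17 1.0
clamp dx,dy px -0.33 1.17
nib dx,dy px -0.17 0.33
egg dx,dy px 0.0 0.0
knob dx,dy px 0.83 1.83
clock: 34.95
ee_pos: [0.6342, 0.0151, 0.2034]
tool_rot: [0.706, -0.668, -0.218, -0.081]
wrist_force: [-1.3, 0.1, 3.2]
opening: 0.0003
pen top dx,dy px -0.17 1.17
clamp dx,dy px -0.5 1.67
nib dx,dy px -0.17 0.33
egg dx,dy px 0.0 0.0
knob dx,dy px 1.33 2.83
```

View pics/ap.png

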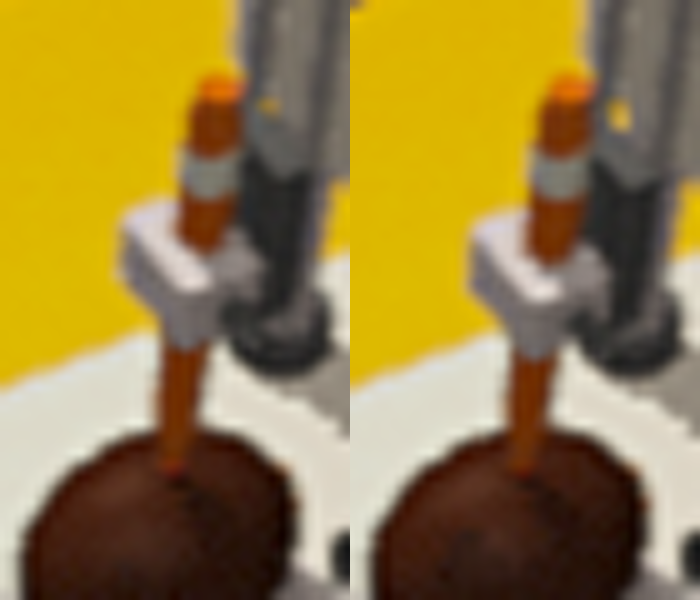

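View pics/ap_w.png

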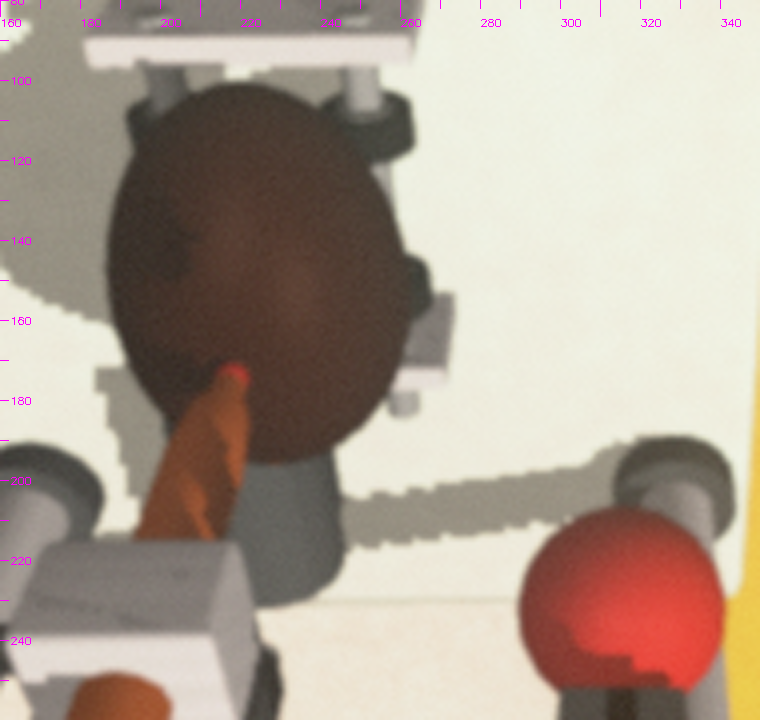

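Between frames 2 and 4 the clamp dropped about 0.9 px while the pen moved only about 0.25 px. The nib is therefore on the egg, with roughly 2.5–3 mm of give. I'll retract from the knob along the tool axis and check that the lever holds.

```bash
python3 -m handwheel '[0,0,0,-0.002,-0.0004,0.005,1, 0,0,0,-0.006,-0.0012,0.014,1, 0,0,0,-0.008,-0.0018,0.018,1, 0,0,0,-0.008,-0.0018,0.02,1, 0,0,0,0,0,0,1]' 40; python3 tr.py 5; python3 st.py; python3 - <<'E'
from h import *
from plant import imaging
a=np.load("side_4.npy")[:,:,::-1];b=np.load("side_5.npy")[:,:,::-1]
def z(i): return cv2.resize(i[185:245,350:385],None,fx=10,fy=10,interpolation=cv2.INTER_CUBIC)
cv2.imwrite("pics/aq.png",np.hstack([z(a),z(b)]))
c=imaging.read_camera("wrist"); cv2.imwrite("pics/aq_w.png",c["pixels"][:,:,::-1])
E
```

```text
clock: 35.55
ee_pos: [0.6102, 0.0093, 0.263]
tool_rot: [0.706, -0.668, -0.219, -0.083]
wrist_force: [-0.7, 0.1, -0.1]
opening: 0.0003
pen top dx,dy px -0.17 1.0
clamp dx,dy px -0.5 1.67
nib dx,dy px -0.17 0.33
egg dx,dy px 0.0 0.0
knob dx,dy px 1.33 3.17
t 35.6 pos [0.6101 0.01   0.2617] open 0.0002 F [-0.73  0.11  0.33]
lean deg 24.73 lean az 0.2263 jaw az 0.201 jaw z 0.0117 q [-0.52  0.24  0.6   1.97 -0.45  0.59  2.14]
```

View pics/aq.png

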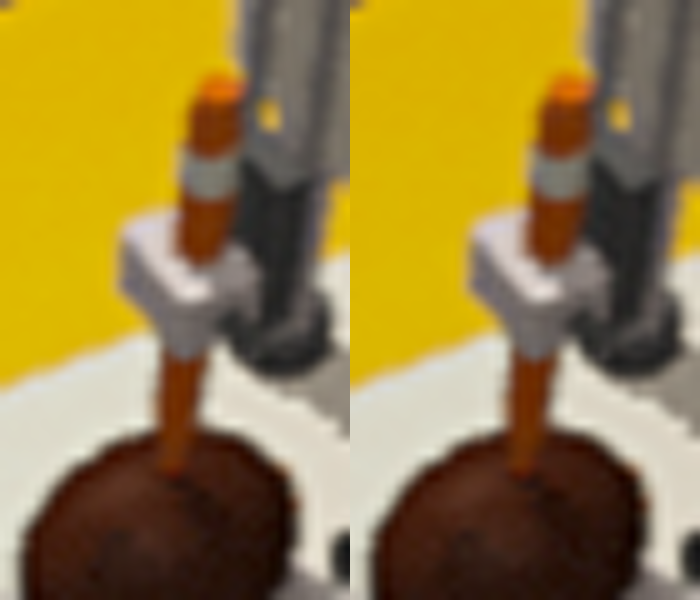

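View pics/aq_w.png

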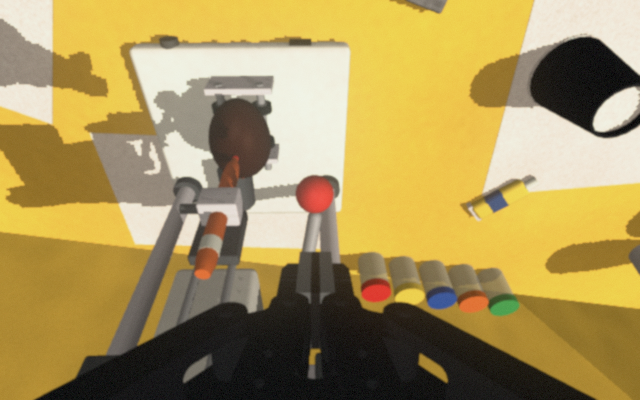

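The lever holds: the clamp and pen are unchanged after release. I'll retreat further and make the final checks.

```bash
python3 -m handwheel '[0,0,0,-0.012,-0.0025,0.02,1, 0,0,0,-0.012,-0.0025,0.02,1, 0,0,0,-0.012,-0.0025,0.02,1, 0,0,0,0,0,0,1, 0,0,0,0,0,0,1]' 40; python3 tr.py 6; python3 st.py; python3 - <<'E'
from h import *
from plant import imaging
a=cv2.imread("pics/a_scene.png");b=imaging.read_camera("scene")["pixels"][:,:,::-1]
s=cv2.imread("pics/a_side.png");t=np.load("side_6.npy")[:,:,::-1]
cv2.imwrite("pics/ar_scene.png",b);cv2.imwrite("pics/ar_side.png",t)
def tm(r,b,box,n):
    x0,y0,x1,y1=box;m=10;k=4
    T=cv2.resize(r[y0:y1,x0:x1],None,fx=k,fy=k,interpolation=2);S=cv2.resize(b[y0-m:y1+m,x0-m:x1+m],None,fx=k,fy=k,interpolation=2)
    R_=cv2.matchTemplate(S,T,cv2.TM_CCOEFF_NORMED);_,v,_,l=cv2.minMaxLoc(R_);print(n,l[0]/k-m,l[1]/k-m,round(v,3))
tm(s,t,(286,170,314,196),"egg_cup side");tm(s,t,(328,322,372,378),"spare side");tm(s,t,(268,284,294,316),"jar side");tm(s,t,(244,218,306,240),"brush side");tm(s,t,(334,164,362,180),"tube side")
tm(a,b,(394,222,426,246),"egg_cup scene");tm(a,b,(176,258,220,310),"spare scene");tm(a,b,(444,258,470,290),"tube scene")
CAL_=0
B=[352.2,379.7,227.3,250.8]
E
```

```text
clock: 36.15
ee_pos: [0.574, 0.0031, 0.3198]
tool_rot: [0.707, -0.668, -0.218, -0.081]
wrist_force: [-0.6, 0.1, -1.0]
opening: 0.0
pen top dx,dy px -0.17 1.0
clamp dx,dy px -0.5 1.67
nib dx,dy px -0.17 0.33
egg dx,dy px 0.0 0.0
knob dx,dy px 1.33 3.17
t 36.2 pos [0.5739 0.0031 0.3193] open -0.0001 F [-0.47  0.36  0.62]
lean deg 24.55 lean az 0.2271 jaw az 0.2016 jaw z 0.0116 q [-0.63  0.12  0.68  1.94 -0.28  0.71  1.98]
egg_cup side 0.0 0.0 0.999
spare side 0.0 0.0 1.0
jar side 0.25 0.0 0.948
brush side 0.25 0.0 0.864
tube side 0.0 0.0 0.999
egg_cup scene 0.0 0.0 0.999
spare scene 0.0 0.0 1.0
tube scene 0.0 0.0 0.999
```

View pics/ar_side.png

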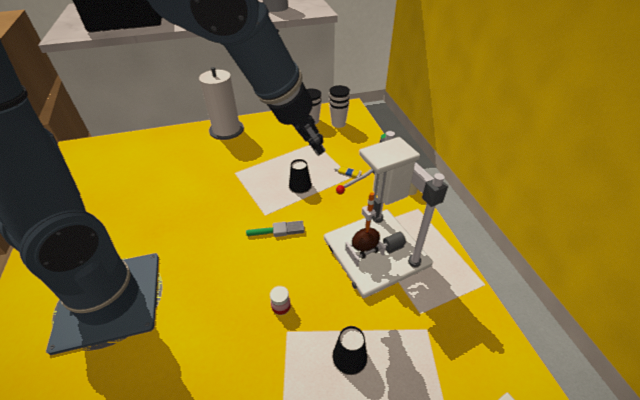

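The loose objects are unmoved. As a more careful check of the give, I'll compare the knob, clamp and pen-top positions with the first picture, which had the lever at 0 and the pen free.

```bash
python3 - <<'E'
from h import *
s=cv2.imread("pics/a_side.png");t=np.load("side_6.npy")[:,:,::-1].copy(); z0=np.load("side_0.npy")[:,:,::-1].copy()
def tm(r,b,box,n):
    x0,y0,x1,y1=box;m=8;k=10
    T=cv2.resize(r[y0:y1,x0:x1],None,fx=k,fy=k,interpolation=2);S=cv2.resize(b[y0-m:y1+m,x0-m:x1+m],None,fx=k,fy=k,interpolation=2)
    R_=cv2.matchTemplate(S,T,cv2.TM_CCOEFF_NORMED);_,v,_,l=cv2.minMaxLoc(R_);print(n,l[0]/k-m,l[1]/k-m,round(v,3))
for n,r,b in (("init->now",s,t),("init->side0",s,z0)):
    tm(r,b,(333,183,348,196),n+" knob");tm(r,b,(361,206,369,219),n+" clamp L");tm(r,b,(367,192,375,207),n+" pen top")
def z(i): return cv2.resize(i[183:243,350:385],None,fx=10,fy=10,interpolation=cv2.INTER_CUBIC)
cv2.imwrite("pics/as.png",np.hstack([z(s),z(t)]))
import fit
v=[.667,-.051,.207]
print("px/mm at clamp", (proj("side",fit.model(v,[0,0,190]))-proj("side",fit.model(v,[0,0,170])))/20)
for ph in (0,.05,.1,.15,.2):
    a=-np.pi/6+ph; print(ph,proj("side",fit.model(v,[50-100*np.cos(a),72,262+100*np.sin(a)])))
E
```

```text
init->now knob 0.0 0.0 0.997
init->now clamp L 0.0 0.0 0.994
init->now pen top 0.09999999999999964 -1.2000000000000002 0.966
init->side0 knob -1.2999999999999998 -2.3 0.681
init->side0 clamp L 0.3000000000000007 -2.0999999999999996 0.956
init->side0 pen top 0.1999999999999993 -2.2 0.973
px/mm at clamp [[ 0.03508878 -0.28197381]]
0 [[341.21324285 190.86879843]]
0.05 [[340.42112375 189.87068781]]
0.1 [[339.70310671 188.80111351]]
0.15 [[339.06195876 187.66181625]]
0.2 [[338.50031607 186.45476768]]
```

View pics/as.png

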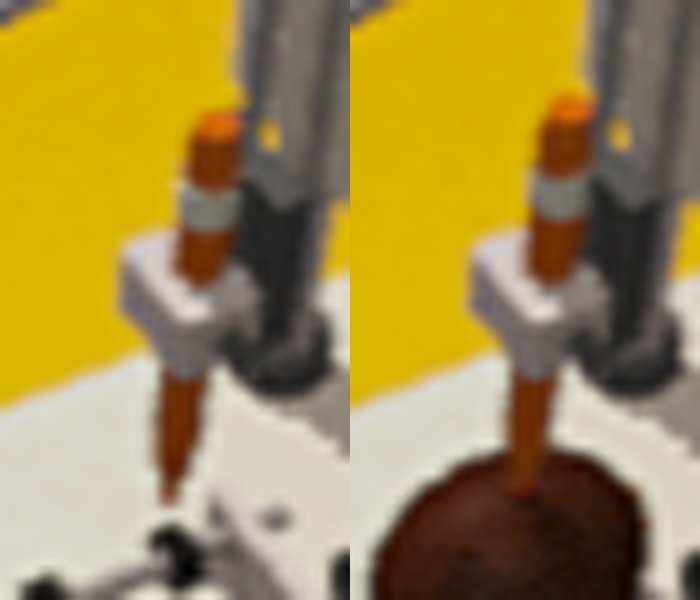

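Against the first picture, the lever and clamp are back at the same height. The pen sits about 1.2 px (roughly 4 mm) higher in its holder, so the nib force should be about 5 N, inside the 0.5–7 N window. Handing in.

```bash
python3 -c "
from plant import arm
print(arm.close_job())"; python3 st.py
```

```text
the job is handed in; nothing more can be done
None
the job is handed in; nothing more can be done
```

I handed the job in at about 36 s: the egg lies on the rollers and the pen nib rests lightly on it. No verdict was reported, so the checks below are my own.

**What I did**
- Raised the lift lever to about 1.2 rad by gripping its knob. The knob crept out of the fingers, so this took several regrips.
- Lifted the egg from its cup and laid it level on the rollers. It settled within about 3 mm of the cradle point, roughly along the machine's x.
- Eased the lever down by pushing on the knob from above until the nib touched and the pen gave a little. The first push slid past the knob without moving anything.

**Last checks**
- **Nib:** after I let go, the lever, clamp and pen stayed where they were. Compared with the first picture, the pen sits about 1.2 px (3.5 to 5 mm) up in its holder. That means about 5 N on the egg, within the 0.5 to 7 N allowed.
- **Loose objects:** the cups and tube matched their starting images with no shift. The brush and jar matched within 0.25 px, though less cleanly because the light on them had changed.
- **Robot:** it stands well clear and touches nothing.

**What disagreed**
- **Fingertips:** the images put them about 28 mm behind the reported tool point, so my first close missed the knob. I used the measured offset from then on.
- **Lever height:** the lever ended at about the same height as in the first picture, lower than the 0.15 to 0.2 rad I expected. The egg's top and the nib came out a few mm different from what I had assumed.
- **Nib force:** I worked it out from the images and never measured it directly.

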